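# Space colour sample sticks on a mounting board and press them down

### The arm

A 6-joint arm with a two-finger parallel gripper is mounted at the origin on a cart in front of the work surface, level with it; the furniture and walls round the work are solid. World frame = base frame: x ahead of the robot, y to its left, z up, the work surface at z = 0. Lengths are in mm, angles in rad, forces in N, time in s.
With the tool pointing down it reaches from about 275 to 750 mm from the base axis. Payload 10.2 kg.
Tool frame: the origin (TCP) lies midway between the tips of the shut fingers; the grasp point (between the pads) lies 19 mm behind it (ctrl.pinch_z is the distance from the TCP to the grasp point, in mm); x points along the fingers, z is the direction in which the jaws open and shut, and the axes are right-handed (so a half turn about x gives the same grasp; the last joint's range is limited). The gripper opens to 85 mm and grips with 20 to 120 N. Pads are 22 mm wide; open, the fingers measure 114 mm over their backs; the gripper's body (76 mm by 85 mm) begins 54 mm behind the grasp point. The pads swing forward as they close: fully open they stand 13 mm farther back than shut.
Start: joints at [-0.223, 0.313, 1.498, -0, 1.331, -0.223], TCP at [525.006, -0.013, 209.394] pointing down, gripper open.
Joint ranges: [-2.94, 2.94], [-0.97, 2.17], [0.19, 2.56], [-1.23, 4.37], [0.02, 3.11], [-2.88, 2.88]. Speed limits (rad/s): [2.39, 2.39, 3.01, 3.14, 3.14, 3.14].

### API

Orientations are given as a unit quaternion [w, x, y, z].
In Python, from rig import ctrl, capture, workorder, nets gives the robot as it stands. The module is installed in compiled form; this text tells all that it offers.
- The arm moves only by the tool send_rows, never from a script. Its argument "rows" is text: rows parted by semicolons, each of 5 numbers parted by spaces: the opening, from 0 (shut) to 1 (fully open), then the shift along the tool's x, y, z in cm, then the turn about the tool's x in units of 5 degrees (1.0 is 5 degrees). In form: grip x y z yaw; .... A call has 1 to 12 rows; each row is the pose to reach, as a shift and turn from the pose commanded when the call began, along the tool's axes at that moment; what a row does not reach only later rows make up. A row lasts 1/10 s, in which the tool goes at most 50 mm and 8.59 degrees, less where a joint would pass 70% of its speed; a pose out of reach is approached as far as the arm can. A call with a gripper value outside its range is refused whole. The fingers move at their own pace and stop on an object; "grip_force" is the grip in N (left out, the last holds). Time passes only in rows, so rows that repeat a pose let the fingers close. It gives the time, the measured TCP pose, the force and the opening at its end, in the units of the state.
- ctrl.sense(): the state, without advancing time (a new reading comes with each control period).
- capture(name): name is "scene" or "side" or "wrist"; returns a dict with "pixels" (480x640x3 uint8, red, green, blue), "intrinsics" (3x3 intrinsics, pixels), "view" (4x4, takes a point from world to camera coordinates); the wrist camera has in their place "mount" (4x4, takes a point from camera to tool coordinates, whose origin is the TCP and whose axes are the tool frame's). Camera axes: x right, y down, z forward; pixel columns grow to the right and rows downward; lengths in mm; the calibration is good to about 2 mm. The wrist camera is an equidistant fisheye: a pixel r from the principal point sees the ray r / f radians off the axis. A picture is of the moment at which its call begins: read the wrist's pose just before it. There is no depth.
- workorder.finish_job(): hands the job in, once; it reports no verdict.
Trained networks look in a picture, given as the dict that the camera call returned (one of the last four; its "shot" number tells which), for a name from the list of things; names that differ only in an ending like _2 or _b are one class to them, and where a whole thing is asked for, a point or a joint stands for the part that bears it (a point fixed in the world has none). Each returns a list of dicts, best first, with "confidence" (0 to 1); they miss things now and then, are a little off and sometimes report something else, mostly with a low value. They report only what shows in the picture. A call takes as long as a camera call. They do not tell look-alikes from the thing itself.
- nets.boxes_of(picture, target): "location" ([x, y, z] in mm, in world coordinates, good to about 4 mm: the middle of the surface that is visible of it).
- nets.spot_point(picture, target): "location" ([x, y, z] in mm, in world coordinates, good to about 4 mm: a listed point, or the origin of a listed thing).
The state is a dict: "time_s": time; "joints": joint angles; "dq": joint speeds; "tau": joint torques, N m; "eef_pos": TCP position; "ee_rot": TCP orientation; "force": force on the tool from outside, world axes, zero at the start; "wrist_torque": the same for the moment, N m; "grip_width": opening from 0.0 (shut) to 1.0 (fully open).
Only numpy, scipy, OpenCV 4.12 (cv2) and the standard library are available. Lean on these libraries where they do the work, as an engineer would, in place of code of your own. Each camera call takes 0.05 s, during which the arm holds its last target.

### The job

Mount the colour chart: lay the sample sticks that are there (two to four of white, yellow, red, blue) square across the light wood board of the press, their ends within its edges, in that order from the brass stop, starting one spacer block from the stop and with the same spacer-wide gap between each stick and the next; set each gap in turn by standing the spacer block in it and bringing the stick up against the block. Then stand the spacer aside on the table clear of the press, hold the pedal right down at its stop for a moment so that the bar presses every stick onto the board, and let the pedal come up again. Leave the loose tube and the ink bottle where they are; if something gets knocked out of place, set it right again.

Things in the scene. Friction and masses are not known exactly. Their poses are not given: they have to be found in the camera images.
- press: small bench mounting press, fixed for the run: grey base plate with a light wood board on it, brass stop at the board's left end, tilting press bar behind, pedal at the right end. Origin on the table under the middle of the board; x away from the robot (depth of the board), y to its left along the row, z up. Base plate x -56 to 72, y -188 to 126 mm, 10 mm high; low aluminium rail along its front, x -55 to -49, 30 mm high
- board_mid (a point): middle of the top of the light wood board, 16 mm above the table, axes as the press. Board 82 mm deep (x -41 to 41), free from y = -98 to +98 mm. Behind it the bar stands up at x = 60 to 80, to 0.10 m high; nothing is above the board while the pedal is up. Grey gear case at y = -112 to -134, x = 20 to 70, 59 mm high over the table
- stop_face (a point): middle of the face of the brass stop, looking along the row to -y of the press; on the board's top, 98 mm to the left (+y) of its middle; the stop is 10 mm high, 78 mm long (x), 12 mm thick
- white_mid (a point): white colour sample stick: a square wooden bar painted white with bare wood ends, 70 long, 18 x 18 mm, 60 to 130 g, identical to the others but for its colour; this point is its middle (9 mm above its underside), its x axis lies along its length. May be absent
- white_stick: the same stick; origin in the middle of its underside, x along its length
- yellow_mid (a point): yellow colour sample stick: a square wooden bar painted yellow with bare wood ends, 70 long, 18 x 18 mm, 60 to 130 g, identical to the others but for its colour; this point is its middle (9 mm above its underside), its x axis lies along its length. May be absent
- yellow_stick: the same stick; origin in the middle of its underside, x along its length
- red_mid (a point): red colour sample stick: a square wooden bar painted red with bare wood ends, 70 long, 18 x 18 mm, 60 to 130 g, identical to the others but for its colour; this point is its middle (9 mm above its underside), its x axis lies along its length. May be absent
- red_stick: the same stick; origin in the middle of its underside, x along its length
- blue_mid (a point): blue colour sample stick: a square wooden bar painted blue with bare wood ends, 70 long, 18 x 18 mm, 60 to 130 g, identical to the others but for its colour; this point is its middle (9 mm above its underside), its x axis lies along its length. May be absent
- blue_stick: the same stick; origin in the middle of its underside, x along its length
- spacer: dark wood spacer block, 90 g: foot 28 mm thick (its y; this is the gap), 30 mm long (x), 16 mm high; on it an upright grip tab 12 mm thick (y), 20 mm long (x, its middle 4 mm toward -x of the origin), from 16 to 46 mm above the underside. Origin in the middle of the underside. Starts standing on the board, tab end toward the robot
- pedal (a joint): pedal of the press, rad: 0 up, 0.5 down at its stop. Sprung: about 5 N to start, some 15 N on its tread at the stop, springs back by itself. Geared to the bar, which swings forward and down 95 degrees with it; the sprung pad under the bar meets the tops of sticks on the board only in the last 0.025 rad
- pedal_top (a point): point on the pedal's black rubber tread at which to push, 62 mm from its hinge, which lies along y behind it (x = 30, z = 20 mm in the press's frame). At rest the tread slopes up toward the robot with this point 54 mm above the table; at the stop the tread is flat, this point 25 mm up and 10 mm nearer the robot. Pedal 44 mm wide
- press_pad: black rubber pad, 14 x 180 mm, carried by the press bar; when down it bears on the sticks along the line x = 14 mm of the press's frame
- brush_pot (a point): an obstacle, fixed: centre of the rim of the nearest glass with brushes, 88 mm wide, 128 mm high, its brushes higher still; behind it, 90 mm further from the robot and 30 mm to the right, stands another, 94 mm wide and 152 mm high
- upstand_top (a point): an obstacle, fixed: a point on the top left edge of the dark upright board, 72 mm high, that closes the right end of the table all along its depth (along x). The sticks start between it and the brush pots, on a strip of free table about 110 mm wide (y -0.14 to -0.035) from x = 0.42 to 0.65, where things can also be set down
- tube_blue: loose paint tube with a blue band, 27 x 100 x 19 mm, lying on the table; a bystander, origin under its middle, y along its length
- ink_bottle: loose blue bottle with a white cap, 39 mm across, 77 mm high, standing at the left; a bystander, origin under its middle
There are look-alikes about, which are no part of the job. What is shaped like the red_stick but turquoise is not meant.

How it is judged:
By the outcome, as a careful person would: the job done as asked, in the order asked, and still so for the second after the job is handed in, with the robot touching nothing.
Of white_stick, yellow_stick, red_stick, blue_stick only 2 to 4 are there at a start; the rules pass over those that are not, and their reading is None.
At some moment in a run one of spacer may be knocked a few centimetres aside while the robot is not near it.
It also fails if it takes over 210 s, if anything falls off the work surface, if the arm or the gripper's body presses on something with over 40 N, if the wrist force passes 120 N, or if a joint passes its speed limit or range.

## Working session

There is one attempt and no reset: what is moved stays moved. The work goes in short steps, Python scripts to look and compute and a tool call to move; the robot and the scene stay as the last step left them, time stands still between calls to the robot, and variables do not carry over. Pictures are saved under pics/ and viewed, and the job is handed in when it is done.

Besides the shell and the picture viewer there is one more tool, called after "Emit:" by a JSON object that holds its "fn" and its "kwargs", one argument or row to a line. send_rows: Moves the arm, as the interface text tells. Its arguments: {"type":"object","properties":{"rows":{"type":"string"},"grip_force":{"type":"number"}},"required":["rows"]}

```bash
mkdir -p pics; cat > h.py <<'E'
import sys; sys.path.insert(0,'.')
import numpy as np, cv2
from rig import ctrl, capture, workorder, nets
def save(p,n,crop=None,s=1):
    im=p['pixels'][:,:,::-1]
    if crop: x0,y0,x1,y1=crop; im=im[y0:y1,x0:x1]
    if s!=1: im=cv2.resize(im,None,fx=s,fy=s,interpolation=cv2.INTER_CUBIC)
    cv2.imwrite(f'pics/{n}.png',im)
def proj(p,X):
    V=np.array(p['view']);K=np.array(p['intrinsics']);c=V[:3,:3]@np.array(X,float)+V[:3,3]; q=K@c; return q[:2]/q[2]
def back(p,uv,z):
    V=np.array(p['view']);K=np.array(p['intrinsics']);R=V[:3,:3];t=V[:3,3]
    o=-R.T@t; d=R.T@np.linalg.inv(K)@np.array([uv[0],uv[1],1.]); return o+d*(z-o[2])/d[2]
E
cat > a.py <<'E'
from h import *
s=ctrl.sense(); print({k:np.round(v,3) for k,v in s.items()}, ctrl.pinch_z)
a=capture('scene'); b=capture('side'); save(a,'scene0'); save(b,'side0')
for t in ['board_mid','stop_face','white_mid','yellow_mid','red_mid','blue_mid','spacer','pedal_top','brush_pot','upstand_top','tube_blue','ink_bottle','press']:
    for n,p in (('sc',a),('si',b)):
        r=nets.spot_point(p,t); print(t,n,[(np.round(q['location']),round(q['confidence'],2)) for q in r[:3]])
print([k for k in a], a['view'], b['view'])
E
python3 a.py
```

```text
{'time_s': np.float64(0.0), 'joints': array([-0.223,  0.313,  1.498,  0.   ,  1.331, -0.223]), 'dq': array([ 0.   ,  0.001, -0.001, -0.001, -0.001,  0.001]), 'tau': array([-1.0000e-03, -4.1226e+01, -2.5974e+01, -0.0000e+00,  4.0000e-03,
       -0.0000e+00]), 'eef_pos': array([5.24719e+02, 6.50000e-02, 2.08846e+02]), 'ee_rot': array([0.707, 0.   , 0.708, 0.   ]), 'force': array([ 0.544,  0.261, -0.632]), 'wrist_torque': array([-0.016,  0.015, -0.018]), 'grip_width': np.float64(0.999)} 18.700000000000003
board_mid sc [(array([465., 323.,  15.]), 0.78), (array([552., -89.,   7.]), 0.65)]
board_mid si [(array([462., 324.,  18.]), 0.87)]
stop_face sc [(array([463., 422.,  14.]), 0.64)]
stop_face si [(array([466., 422.,  17.]), 0.91), (array([549.,  43., 123.]), 0.16)]
white_mid sc [(array([511., -86.,   9.]), 0.67)]
white_mid si [(array([514., -86.,   9.]), 0.87)]
yellow_mid sc [(array([557., -89.,   9.]), 0.55), (array([442., 162.,  52.]), 0.17)]
yellow_mid si [(array([553., -91.,  10.]), 0.71)]
red_mid sc [(array([465., -91.,  11.]), 0.62), (array([827., 197.,  10.]), 0.41)]
red_mid si 
[... 1075 characters left out ...]
, 0.72), (array([464., -90.,  14.]), 0.5)]
press si [(array([464., 322.,  17.]), 0.71), (array([461., 324.,   1.]), 0.7)]
['pixels', 'intrinsics', 'view', 'shot'] [[-7.39323969e-01 -6.73318174e-01 -6.53488137e-03  5.85867223e+02]
 [-3.86307286e-01  4.32086266e-01 -8.14903761e-01  2.30765722e+02]
 [ 5.51513145e-01 -5.99953411e-01 -5.79559450e-01  9.98676249e+02]
 [ 0.00000000e+00  0.00000000e+00  0.00000000e+00  1.00000000e+00]] [[ 9.28073899e-01 -3.72257365e-01  1.01632436e-02 -5.31759586e+02]
 [-2.05663370e-01 -5.35108886e-01 -8.19366254e-01  3.36633078e+02]
 [ 3.10453565e-01  7.58342227e-01 -5.73180295e-01  8.50686037e+02]
 [ 0.00000000e+00  0.00000000e+00  0.00000000e+00  1.00000000e+00]]
```

View pics/scene0.png

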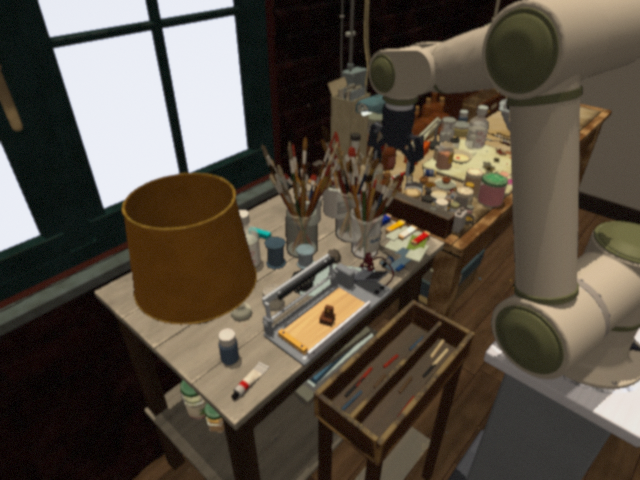

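View pics/side0.png

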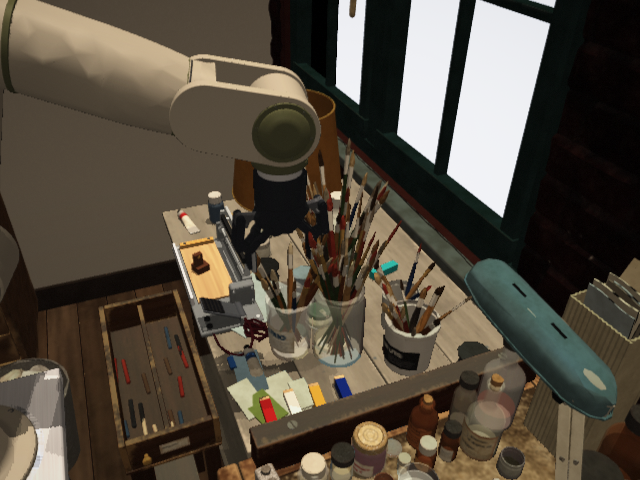

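```bash
cat > b.py <<'E'
from h import *
a=capture('scene'); b=capture('side'); w=capture('wrist')
print(a['intrinsics'][0],b['intrinsics'][0],w['intrinsics'],w['mount'])
save(b,'side1a',(220,330,400,460),4.4); save(b,'side1b',(160,170,300,350),3.3); save(a,'scene1b',(240,230,400,370),4.2); save(w,'wrist1')
E
python3 b.py
```

```text
[462.07686704   0.         313.59236251] [562.59923255   0.         308.61711346] [[371.64829954   0.         316.31907319]
 [  0.         371.64829954 239.17284531]
 [  0.           0.           1.        ]] [[-4.56839237e-04 -2.72467028e-01  9.62165012e-01 -1.64210623e+02]
 [ 5.75313697e-05 -9.62165118e-01 -2.72467031e-01  6.91234792e+01]
 [ 9.99999894e-01 -6.91189594e-05  4.55230180e-04 -6.45451033e-02]
 [ 0.00000000e+00  0.00000000e+00  0.00000000e+00  1.00000000e+00]]
```

View pics/side1a.png

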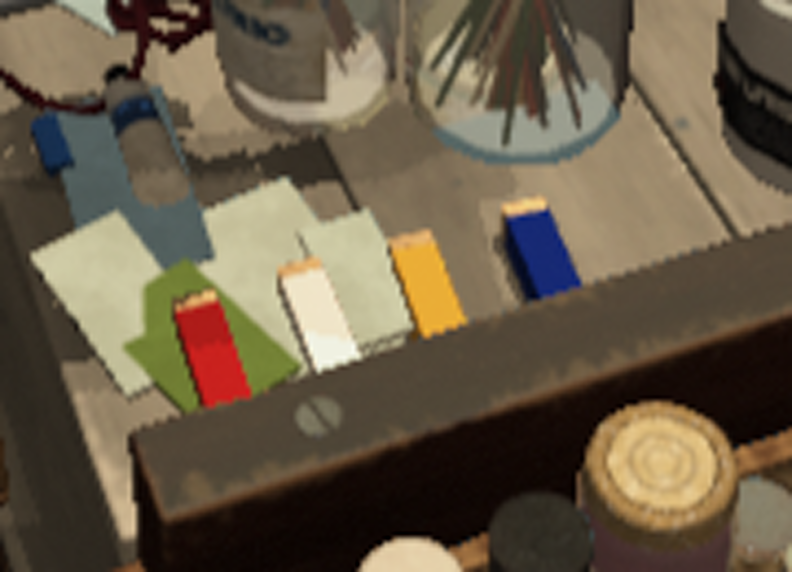

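View pics/side1b.png

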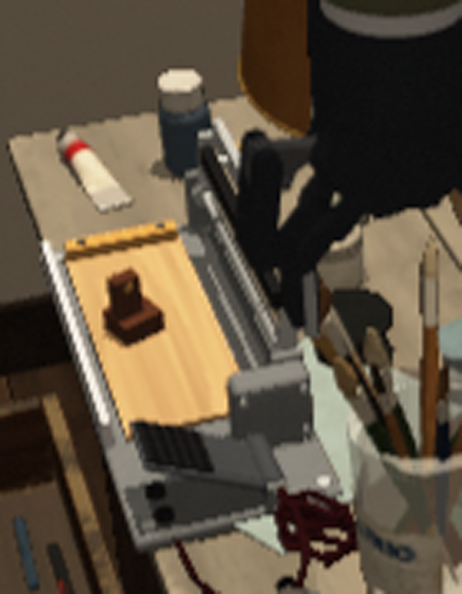

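View pics/scene1b.png

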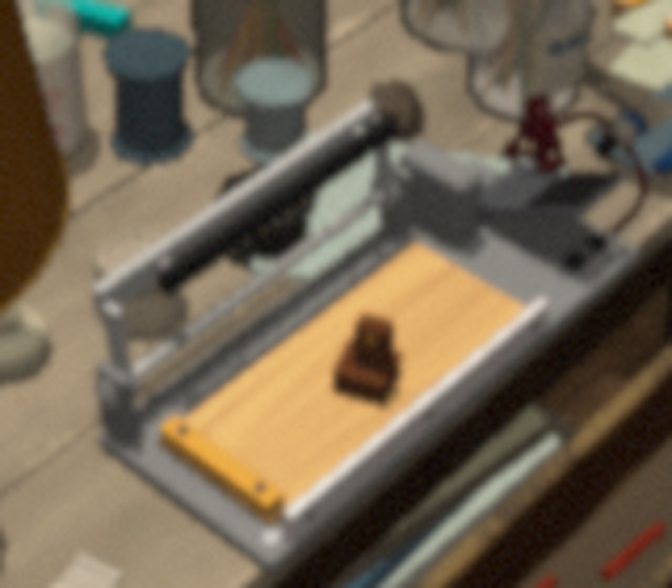

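View pics/wrist1.png

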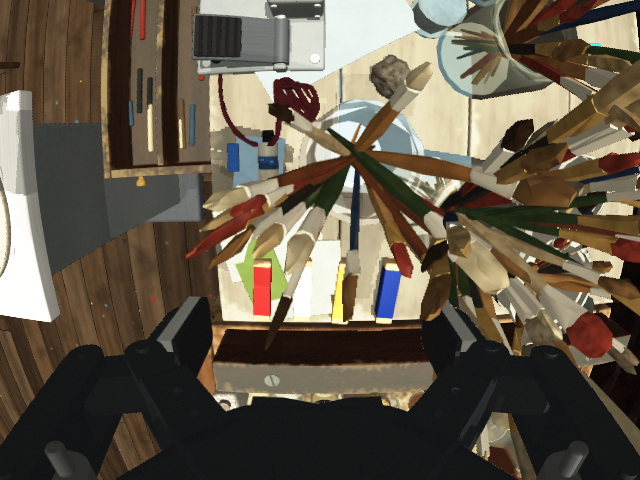

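```bash
cat > c.py <<'E'
from h import *
a=capture('scene'); b=capture('side')
for z in (100,150,200,250,300):
    print(z,back(a,(190,310),z).round(),back(a,(250,280),z).round(), back(b,(235,195),z).round(),back(b,(335,110),z).round())
# press corner projections check
import itertools
V=b
for c in [(-41,-98,16),(-41,98,16),(41,98,16),(41,-98,16)]:
    X=np.array([463.5+c[0],323.5+c[1],c[2]]); print(c,proj(a,X).round(1),proj(b,X).round(1))
E
python3 c.py
```

```text
100 [627. 559. 100.] [607. 413. 100.] [575. 476. 100.] [1016.  883.  100.]
150 [578. 584. 150.] [559. 449. 150.] [554. 391. 150.] [962. 767. 150.]
200 [529. 609. 200.] [512. 485. 200.] [534. 306. 200.] [909. 652. 200.]
250 [480. 634. 250.] [465. 521. 250.] [513. 221. 250.] [855. 536. 250.]
300 [432. 659. 300.] [417. 557. 300.] [492. 136. 300.] [801. 421. 300.]
(-41, -98, 16) [365.3 302.5] [198.7 302. ]
(-41, 98, 16) [308.6 350.7] [179.6 249.8]
(41, 98, 16) [281.2 331.3] [214.6 242.5]
(41, -98, 16) [338.5 287. ] [237.7 292.7]
```

Emit:
{"fn": "send_rows", "kwargs": {
  "rows": "1 -4 3 -1 1; 1 -6 8 -3 3; 1 -6 13 -5 5; 1 -6 18 -7 7; 1 -6 23 -8 9; 1 -6 28 -9 11; 1 -6 30 -9 13; 1 -6 30 -9 15; 1 -6 30 -9 17; 1 -6 30 -9 18; 1 -6 30 -9 18; 1 -6 30 -9 18"
}}

```text
time_s: 2.85
eef_pos: [435.0, 300.1, 269.4]
ee_rot: [-0.499, -0.501, -0.499, 0.501]
force: [-0.3, 0.6, 0.8]
grip_width: 1.004
```

```bash
cat >> h.py <<'E'
from scipy.spatial.transform import Rotation as Ro
def tool(s=None):
    s=s or ctrl.sense(); q=s['ee_rot']; T=np.eye(4); T[:3,:3]=Ro.from_quat([q[1],q[2],q[3],q[0]]).as_matrix(); T[:3,3]=s['eef_pos']; return T
def wback(w,T,uv,z):
    M=T@np.array(w['mount']); K=np.array(w['intrinsics']); d=np.array([(uv[0]-K[0,2]),(uv[1]-K[1,2])]); r=np.hypot(*d); th=r/K[0,0]
    v=np.array([*(d/max(r,1e-9)*np.sin(th)),np.cos(th)]); D=M[:3,:3]@v; o=M[:3,3]; return o+D*(z-o[2])/D[2]
def wproj(w,T,X):
    M=np.linalg.inv(T@np.array(w['mount'])); c=M[:3,:3]@np.array(X,float)+M[:3,3]; K=np.array(w['intrinsics']); th=np.arctan2(np.hypot(c[0],c[1]),c[2]); n=c[:2]/np.hypot(c[0],c[1]); return n*th*K[0,0]+K[:2,2]
def rect(w,T,z,x0,x1,y0,y1,s):
    # top-down orthophoto of plane z; image right=-y, down=-x ; s px/mm
    W=int((y1-y0)*s);H=int((x1-x0)*s); ys=y1-np.arange(W)/s; xs=x1-np.arange(H)/s
    Y,X=np.meshgrid(ys,xs); M=np.linalg.inv(T@np.array(w['mount'])); P=np.stack([X,Y,np.full_like(X,z)],-1)@M[:3,:3].T+M[:3,3]
    K=np.array(w['intrinsics']); r=np.hypot(P[...,0],P[...,1]); th=np.arctan2(r,P[...,2]); u=P[...,0]/r*th*K[0,0]+K[0,2]; v=P[...,1]/r*th*K[0,0]+K[1,2]
    return cv2.remap(np.ascontiguousarray(w['pixels'][:,:,::-1]),u.astype(np.float32),v.astype(np.float32),cv2.INTER_CUBIC)
E
cat > d.py <<'E'
from h import *
T=tool(); w=capture('wrist'); save(w,'w2'); print(T.round(3))
for t in ['board_mid','stop_face','spacer','pedal_top','ink_bottle','press']:
    r=nets.spot_point(w,t); print(t,[(np.round(q['location'],1),round(q['confidence'],2)) for q in r[:3]])
cv2.imwrite('pics/o2.png',rect(w,T,16,405,535,205,440,3.3))
np.savez('w2.npz',T=T,pix=w['pixels'])
E
python3 d.py
```

```text
[[-0.00000e+00  1.00000e+00 -5.00000e-03  4.34957e+02]
 [-0.00000e+00 -5.00000e-03 -1.00000e+00  3.00063e+02]
 [-1.00000e+00 -0.00000e+00  0.00000e+00  2.69370e+02]
 [ 0.00000e+00  0.00000e+00  0.00000e+00  1.00000e+00]]
board_mid []
stop_face [(array([465.8, 422. ,  16.8]), 0.89)]
spacer [(array([450.4, 326.3,  18.5]), 0.56)]
pedal_top [(array([436.7, 166. ,  59.8]), 0.69)]
ink_bottle [(array([ 5.411e+02,  5.351e+02, -5.000e-01]), 0.64), (array([461.6, 323.5,  -3.8]), 0.17)]
press [(array([459.5, 325.4,  -2.8]), 0.67)]
```

View pics/w2.png

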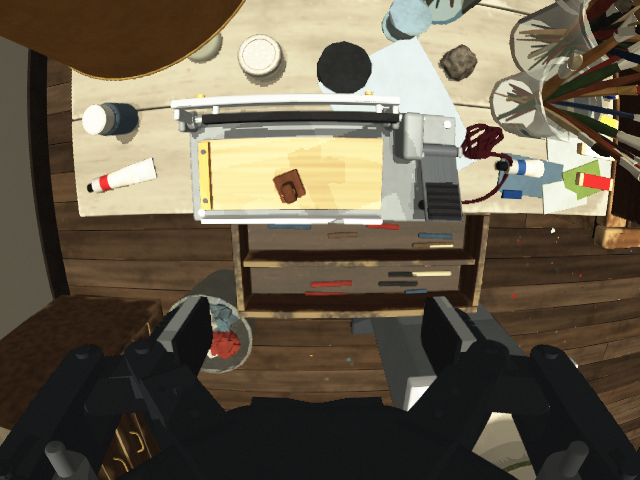

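View pics/o2.png

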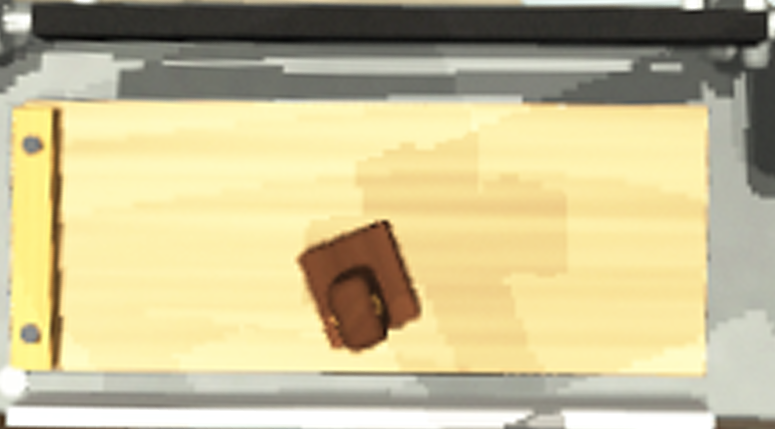

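```bash
cat > e.py <<'E'
from h import *
w=capture('wrist'); T=tool()
a=rect(w,T,32,425,485,290,360,8); b=rect(w,T,62,425,485,290,360,8)
cv2.imwrite('pics/sp1.png',np.hstack([a,b])[:, :]) 
E
python3 e.py; python3 -c "
import cv2;i=cv2.imread('pics/sp1.png');print(i.shape);cv2.imwrite('pics/sp1b.png',cv2.resize(i,(800,int(i.shape[0]*800/i.shape[1]))))"
```

```text
(480, 1120, 3)
```

View pics/sp1b.png

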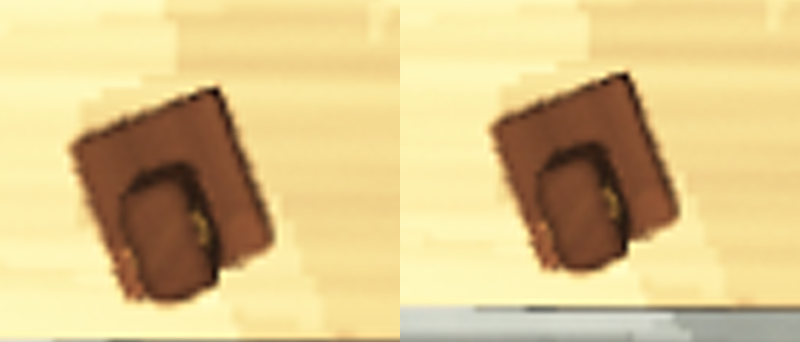

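Emit:
{"fn": "send_rows", "kwargs": {
  "rows": "0.5 4 1.2 -2.8 -1.5; 0.5 9 1.2 -2.8 -3; 0.5 14 1.2 -2.8 -4.2; 0.5 18 1.2 -2.8 -4.2; 0.5 20 1.2 -2.8 -4.2; 0.5 22 1.2 -2.8 -4.2; 0.5 23.2 1.2 -2.8 -4.2; 0.5 23.2 1.2 -2.8 -4.2"
}}

```text
time_s: 4.05
eef_pos: [446.4, 327.7, 36.2]
ee_rot: [0.582, 0.4, 0.583, -0.401]
force: [0.3, -0.6, -0.8]
grip_width: 0.497
```

```bash
cat > v.py <<'E'
from h import *
n=sys.argv[1]; T=tool(); w=capture('wrist'); b=capture('side'); save(w,n+'w'); save(b,n+'s',(150,170,330,350),3)
s=ctrl.sense(); print(s['time_s'],s['eef_pos'].round(1) if hasattr(s['eef_pos'],'round') else s['eef_pos'],np.round(s['force'],1),s['grip_width'])
E
python3 v.py p3
```

```text
4.15 [447.4 328.2  38.1] [0.3 0.3 0.1] 0.5027773642157098
```

View pics/p3w.png

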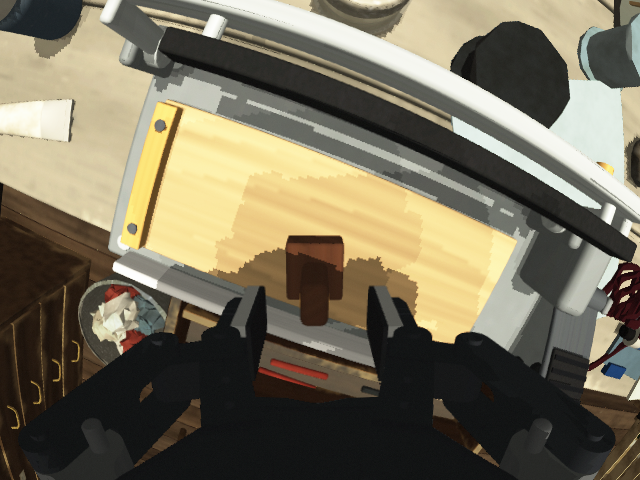

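View pics/p3s.png

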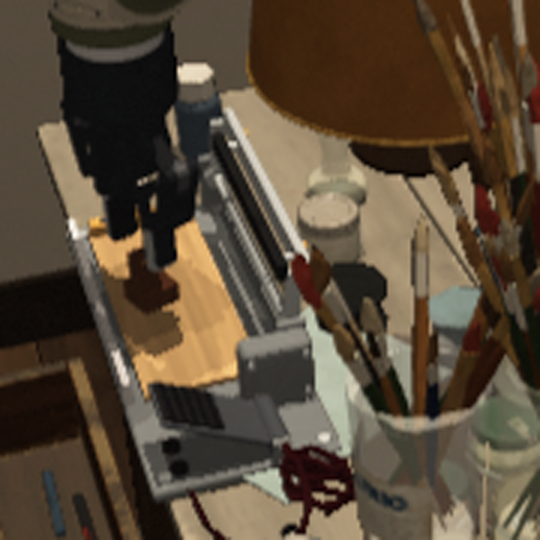

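Emit:
{"fn": "send_rows", "kwargs": {
  "rows": "0 0 0 0 0; 0 0 0 0 0; 0 0 0 0 0; 0 0 0 0 0; 0 0 0 0 0; 0 -1 0 0 0; 0 -2 0 0 0;0 -2 0 0 0",
  "grip_force": 25
}}

```text
time_s: 4.95
eef_pos: [447.8, 328.3, 59.1]
ee_rot: [0.583, 0.401, 0.582, -0.4]
force: [0.9, -0.6, -1.3]
grip_width: 0.116
```

```bash
cat > g.py <<'E'
# usage: g.py x y z yaw(deg, cw-from-above positive; 0 = start orientation)  -> relative row to target from commanded pose
from h import *
import json,os
def Rt(yaw): return Ro.from_euler('y',90,degrees=True).as_matrix()@Ro.from_euler('x',yaw,degrees=True).as_matrix()
def rel(c,t):
    d=Rt(c[3]).T@(np.array(t[:3])-np.array(c[:3])); return np.round([*(d/10),(t[3]-c[3])/5],2)
def apply(c,r):
    p=np.array(c[:3])+Rt(c[3])@np.array(r[:3])*10; return [*p,c[3]+5*r[3]]
def yawof(T): # measured
    y=T[:3,1]; return np.degrees(np.arctan2(y[0],y[1]))
def cmd(): return json.load(open('cmd.json'))
E
python3 - <<'E'
from g import *
c=[525.006,-.013,209.394,0.0]
for r in ([-6,30,-9,18],[23.2,1.2,-2.8,-4.2],[-2,0,0,0]): c=apply(c,r)
json.dump(list(c),open('cmd.json','w')); print(np.round(c,2)); T=tool(); print(T[:3,3],yawof(T), ctrl.sense()['grip_width'])
E
python3 v.py p4
```

```text
[447.01 327.99  57.39  69.  ]
[447.79379112 328.29106401  59.08137017] 68.99717935980844 0.11594424326222093
5.05 [447.  328.   57.6] [-0.2  0.3 -0.9] 0.1250005531677487
```

View pics/p4w.png

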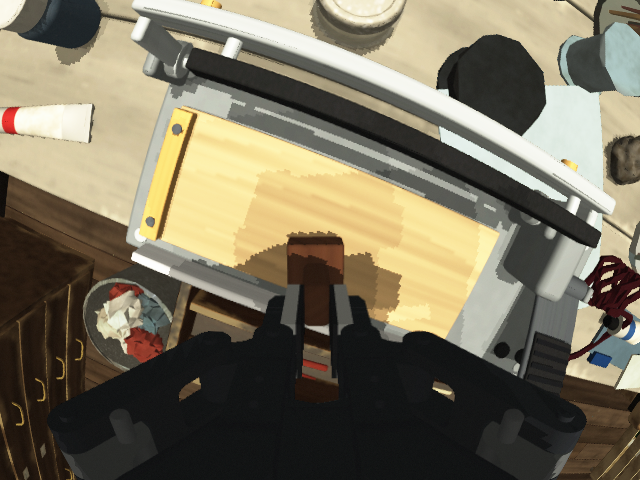

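```bash
python3 - <<'E'
from g import *
c=cmd(); print(rel(c,[480.7,398,62,90]),rel(c,[480.7,402,38.4,90]))
E
```

```text
[-0.46  5.65 -5.33  4.2 ] [ 1.9  5.8 -5.7  4.2]
```

Emit:
{"fn": "send_rows", "kwargs": {
  "rows": "0 -0.5 2 -2 1.4; 0 -0.5 4 -4 2.8; 0 -0.5 5.7 -5.3 4.2; 0 -0.5 5.7 -5.3 4.2; 0 1 5.8 -5.5 4.2; 0 1.9 5.8 -5.7 4.2; 0 1.9 5.8 -5.7 4.2; 0 1.9 5.8 -5.7 4.2"
}}

```text
time_s: 5.85
eef_pos: [480.1, 401.4, 37.4]
ee_rot: [-0.5, -0.499, -0.5, 0.501]
force: [0.4, 0.3, -1.4]
grip_width: 0.12
```

```bash
python3 - <<'E'
from g import *
c=apply(cmd(),[1.9,5.8,-5.7,4.2]); json.dump(list(c),open('cmd.json','w')); print(np.round(c,2))
E
python3 v.py p5
```

```text
[480.73 401.99  38.39  90.  ]
5.95 [480.4 401.5  37.9] [-0.2  0.1 -0.3] 0.12370868753153763
```

View pics/p5w.png

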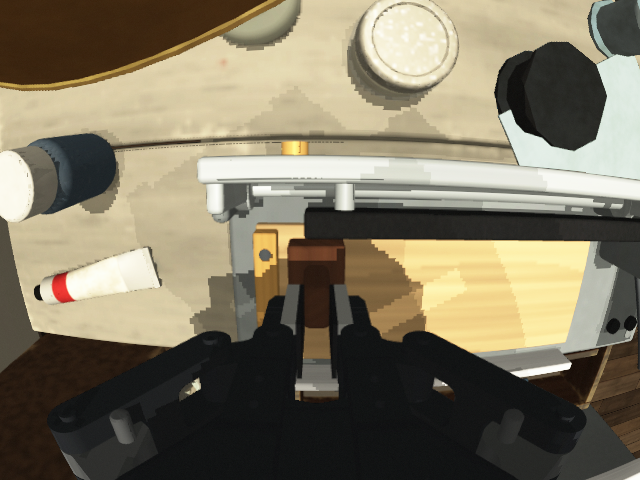

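Emit:
{"fn": "send_rows", "kwargs": {
  "rows": "0 0 0 -0.2 0; 0 0 0 -0.4 0; 0 0 0 -0.4 0"
}}

```text
time_s: 6.25
eef_pos: [480.7, 406.2, 38.4]
ee_rot: [0.5, 0.5, 0.5, -0.5]
force: [0.3, -0.3, -0.2]
grip_width: 0.122
```

Emit:
{"fn": "send_rows", "kwargs": {
  "rows": "0 0 0 -0.1 0; 0 0 0 -0.1 0; 0 0 0 -0.1 0"
}}

```text
time_s: 6.55
eef_pos: [480.7, 407.0, 38.4]
ee_rot: [0.5, 0.5, 0.5, -0.5]
force: [0.2, 0.6, -1.1]
grip_width: 0.12
```

Emit:
{"fn": "send_rows", "kwargs": {
  "rows": "0 0 0 -0.1 0; 0 0 0 -0.1 0; 0 0 0 -0.1 0"
}}

```text
time_s: 6.85
eef_pos: [480.7, 407.8, 38.4]
ee_rot: [-0.5, -0.5, -0.5, 0.5]
force: [-1.2, -2.9, 0.1]
grip_width: 0.127
```

Emit:
{"fn": "send_rows", "kwargs": {
  "rows": "0 0 0 -0.05 0; 0 0 0 -0.05 0; 0 0 0 -0.05 0"
}}

```text
time_s: 7.15
eef_pos: [480.7, 408.3, 38.4]
ee_rot: [-0.5, -0.5, -0.5, 0.5]
force: [-1.3, -4.3, 1.6]
grip_width: 0.125
```

Emit:
{"fn": "send_rows", "kwargs": {
  "rows": "0 0 0 0.07 0; 0 0.1 0 0.07 0; 0 0.15 0 0.07 0; 0 0.15 0 0.07 0"
}}

```text
time_s: 7.55
eef_pos: [480.8, 407.8, 36.9]
ee_rot: [0.5, 0.5, 0.5, -0.5]
force: [-0.0, -1.8, 0.1]
grip_width: 0.123
```

Emit:
{"fn": "send_rows", "kwargs": {
  "rows": "0.15 0 0 0 0; 0.2 0 0 0 0; 0.3 0 0 0 0; 0.3 -0.5 0 0 0; 0.3 -1.5 0 0 0;0.3 -3 0 0 0;0.3 -4.5 0 0 0; 0.3 -6 0 0 0; 0.3 -6 0 0 0"
}}

```text
time_s: 8.45
eef_pos: [481.9, 408.5, 100.3]
ee_rot: [0.501, 0.502, 0.5, -0.498]
force: [0.1, -0.3, 0.1]
grip_width: 0.3
```

```bash
python3 - <<'E'
from g import *
c=cmd()
for r in ([0,0,-.65,0],[.15,0,.07,0],[-6,0,0,0]): c=apply(c,r)
json.dump(list(c),open('cmd.json','w')); print(np.round(c,2))
T=np.eye(4);T[:3,:3]=Rt(c[3]);T[:3,3]=c[:3]
w=capture('wrist'); print(tool()[:3,3])
np.savez('w6.npz',T=T,pix=w['pixels']); print(T.round(2))
cv2.imwrite('pics/o6.png',np.vstack([rect(w,T,32,410,510,330,440,6),rect(w,T,16,410,510,330,440,6)])[:,:])
i=cv2.imread('pics/o6.png'); cv2.imwrite('pics/o6.png',cv2.resize(i,None,fx=.5,fy=.5)) if 0 else None
a=rect(w,T,32,410,510,330,440,6); cv2.imwrite('pics/o6.png',a)
E
```

```text
[480.73 407.79  96.89  90.  ]
[481.30783878 408.14327615  98.56915747]
[[  0.     1.     0.   480.73]
 [  0.     0.    -1.   407.79]
 [ -1.     0.     0.    96.89]
 [  0.     0.     0.     1.  ]]
```

View pics/o6.png

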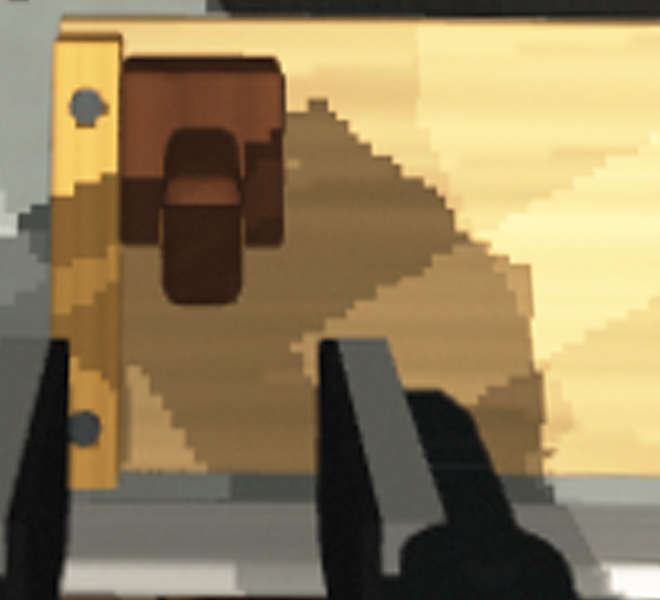

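```bash
python3 - <<'E'
from g import *
c=cmd(); print(rel(c,[440,300,250,60]),rel(c,[430,0,270,30]),rel(c,[440,-100,200,0]),rel(c,[490,-100,190,0]))
E
```

```text
[-15.31  -4.07  10.78  -6.  ] [-17.31  -5.07  40.78 -12.  ] [-10.31  -4.07  50.78 -18.  ] [ -9.31   0.93  50.78 -18.  ]
```

Emit:
{"fn": "send_rows", "kwargs": {
  "rows": "0.4 -5 0 0 0; 0.4 -10 -1 1 0; 0.4 -14 -3 5 -1; 0.4 -16 -4 10 -3; 0.4 -17 -4.5 15 -5; 0.4 -17 -5 20 -7; 0.4 -17 -5 25 -9; 0.4 -17 -5 30 -11; 0.4 -17 -5 35 -13; 0.4 -17 -5 40 -15; 0.4 -17 -5 45 -17; 0.4 -15 -5 50.8 -18"
}}

```text
time_s: 9.7
eef_pos: [431.6, -21.1, 260.4]
ee_rot: [0.7, 0.105, 0.699, -0.106]
force: [-0.2, 1.0, 0.0]
grip_width: 0.397
```

Emit:
{"fn": "send_rows", "kwargs": {
  "rows": "0.4 0 0 0 0; 0.4 0 0 2 0; 0.4 3 0 5 0; 0.4 4 0 5 0; 0.4 4 0 5 0"
}}

```text
time_s: 10.2
eef_pos: [478.6, -33.7, 218.4]
ee_rot: [0.697, 0.108, 0.7, -0.107]
force: [0.7, 0.4, 0.2]
grip_width: 0.397
```

```bash
python3 - <<'E'
from g import *
c=cmd()
for r in ([-15,-5,50.8,-18],[4,0,5,0]): c=apply(c,r)
json.dump(list(c),open('cmd.json','w')); print(np.round(c,2))
T=tool();print(T[:3,3],yawof(T))
w=capture('wrist'); save(w,'w7')
for t in ['white_mid','yellow_mid','red_mid','blue_mid']:
    print(t,[(np.round(q['location'],1),round(q['confidence'],2)) for q in nets.spot_point(w,t)[:3]])
Tc=np.eye(4);Tc[:3,:3]=Rt(c[3]);Tc[:3,3]=c[:3]
cv2.imwrite('pics/o7.png',rect(w,Tc,18,430,630,-150,-30,3))
np.savez('w7.npz',T=Tc,pix=w['pixels'])
E
```

```text
[ 480.73 -100.21  206.89    0.  ]
[478.63181323 -33.65758602 218.39861412] 17.469322080635205
white_mid [(array([507.6, -88.1,  13.3]), 0.7)]
yellow_mid [(array([553.1, -91.2,  11.9]), 0.61)]
red_mid [(array([466.3, -90.9,   8.6]), 0.62)]
blue_mid [(array([600.7, -88.2,  11.4]), 0.84)]
```

View pics/w7.png

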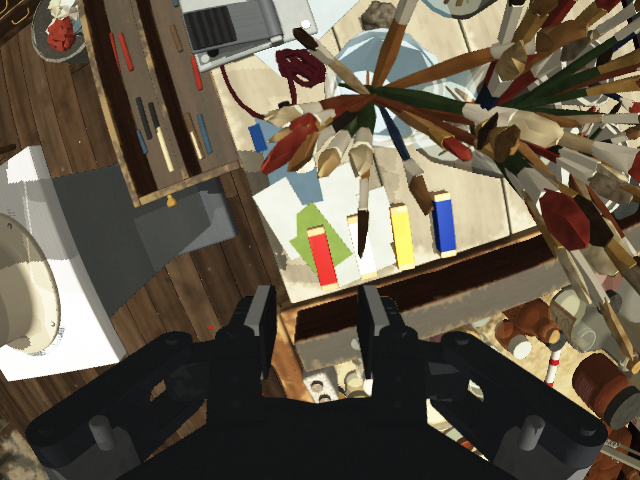

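View pics/o7.png

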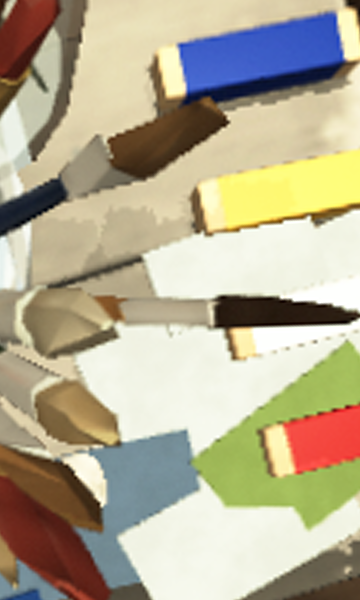

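Emit:
{"fn": "send_rows", "kwargs": {
  "rows": "0.4 0 0 0 0; 0.4 0 0 0 0"
}}

```text
time_s: 10.65
eef_pos: [479.5, -34.4, 220.6]
ee_rot: [0.699, 0.107, 0.699, -0.107]
force: [0.0, 0.8, -0.3]
grip_width: 0.401
```

```bash
cat >> g.py <<'E'
def sync(n=8):
    P=[];Y=[]
    for i in range(n):
        T=tool(); P.append(T[:3,3]); Y.append(yawof(T)); capture('wrist')
    P=np.array(P); c=[*P.mean(0),float(np.mean(Y))]; print('sync',np.round(c,2),'sd',P.std(0).round(2),np.std(Y).round(2)); json.dump(c,open('cmd.json','w')); return c
def tgt(*ts):
    c=cmd()
    for t in ts: print('->',t,rel(c,t))
E
python3 - <<'E'
from g import *
sync(); tgt([479,-100,215,0],[490,-100,180,0])
E
```

```text
sync [479.5  -34.48 220.31  17.45] sd [0.01 0.03 0.16] 0.0
-> [479, -100, 215, 0] [ 0.53 -6.27  1.92 -3.49]
-> [490, -100, 180, 0] [ 4.03 -5.94  2.97 -3.49]
```

Emit:
{"fn": "send_rows", "kwargs": {
  "rows": "0.4 0.5 -3 1 -1; 0.4 0.5 -6 2 -2.5; 0.4 2 -6 3 -3.5; 0.4 4 -6 3 -3.5; 0.4 4 -6 3 -3.5; 0.4 4 -6 3 -3.5"
}}

```text
time_s: 11.65
eef_pos: [490.2, -100.6, 180.6]
ee_rot: [0.707, -0.0, 0.707, 0.0]
force: [-0.6, -0.1, 1.0]
grip_width: 0.397
```

```bash
cat > st.py <<'E'
from g import *
n=sys.argv[1]
c=sync(); w=capture('wrist'); save(w,n+'w')
Tc=np.eye(4);Tc[:3,:3]=Rt(c[3]);Tc[:3,3]=c[:3]
cv2.imwrite(f'pics/{n}o.png',rect(w,Tc,18,440,630,-150,-30,3.1))
E
python3 st.py w8
```

```text
sync [ 4.9039e+02 -1.0070e+02  1.8092e+02 -6.0000e-02] sd [0.11 0.03 0.24] 0.01
```

View pics/w8w.png

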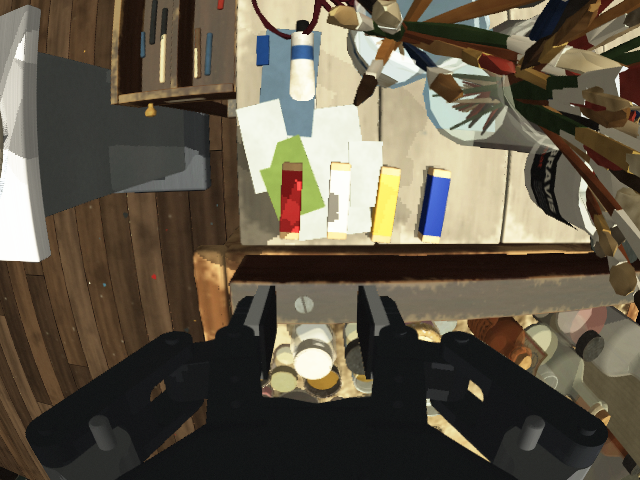

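View pics/w8o.png

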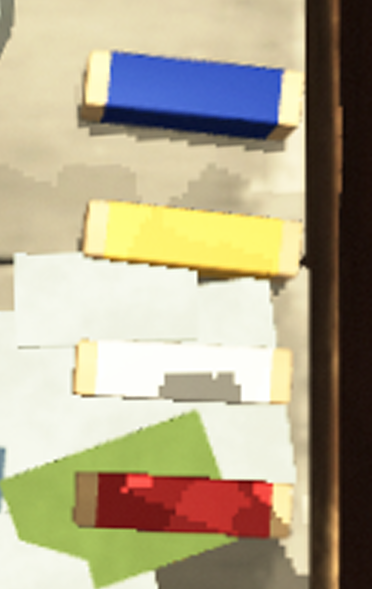

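```bash
python3 - <<'E'
from g import *
tgt([509.5,-101.7,60,2],[509.5,-101.7,4,2])
E
```

```text
-> [509.5, -101.7, 60, 2] [12.09 -0.1   1.91  0.41]
-> [509.5, -101.7, 4, 2] [17.69 -0.1   1.91  0.41]
```

Emit:
{"fn": "send_rows", "kwargs": {
  "rows": "0.45 3 -0.1 1.9 0.4; 0.45 7 -0.1 1.9 0.4; 0.45 10 -0.1 1.9 0.4; 0.45 12 -0.1 1.9 0.4; 0.45 14 -0.1 1.9 0.4; 0.45 14 -0.1 1.9 0.4"
}}

```text
time_s: 12.7
eef_pos: [507.8, -101.1, 38.1]
ee_rot: [0.706, 0.013, 0.708, -0.011]
force: [0.8, 0.1, 0.1]
grip_width: 0.449
```

```bash
python3 st.py w9; python3 -c "
from g import *
tgt([509.5,-101.7,4,2])"
```

```text
sync [ 509.31 -101.76   40.57    1.95] sd [0.65 0.28 1.06] 0.0
-> [509.5, -101.7, 4, 2] [3.66 0.01 0.02 0.01]
```

View pics/w9w.png

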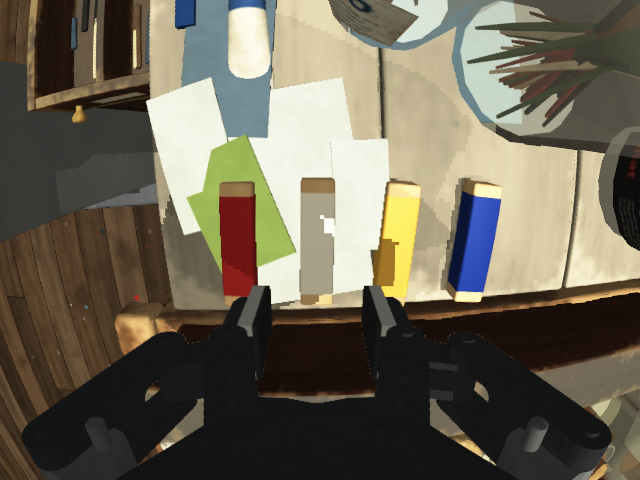

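Emit:
{"fn": "send_rows", "kwargs": {
  "rows": "0.32 0.5 0 0 0; 0.32 1 0 0 0; 0.32 2 0 0 0; 0.32 3 0 0 0; 0.32 3.6 0 0 0; 0.32 3.6 0 0 0; 0 3.6 0 0 0; 0 3.6 0 0 0; 0 3.6 0 0 0; 0 3.6 0 0 0",
  "grip_force": 30
}}

```text
time_s: 14.15
eef_pos: [509.3, -101.8, 4.4]
ee_rot: [0.707, 0.012, 0.707, -0.012]
force: [0.2, -0.2, 0.8]
grip_width: 0.003
```

Emit:
{"fn": "send_rows", "kwargs": {
  "rows": "0 -1 0 0 0; 0 -3 0 0 0; 0 -6 0 0 0; 0 -6 0 0 0; 0 -6 0 0 0"
}}

```text
time_s: 14.65
eef_pos: [509.4, -101.8, 64.9]
ee_rot: [0.708, 0.012, 0.707, -0.012]
force: [0.6, -0.2, 0.1]
grip_width: -0.002
```

```bash
python3 st.py w10; python3 -c "
from g import *
c=cmd(); tgt([c[0],c[1],200,2],[440,-60,230,20],[430,0,260,35],[430,250,250,90],[450.7,372,70,90])"
```

```text
sync [ 508.86 -101.59   63.79    1.95] sd [0.22 0.08 0.48] 0.0
-> [508.8572566709248, -101.59226637009226, 200, 2] [-1.362e+01  0.000e+00  0.000e+00  1.000e-02]
-> [440, -60, 230, 20] [-16.62   3.92  -7.02   3.61]
-> [430, 0, 260, 35] [-19.62   9.88  -8.23   6.61]
-> [430, 250, 250, 90] [-18.62  34.87  -9.08  17.61]
-> [450.7, 372, 70, 90] [-0.62 47.13 -7.42 17.61]
```

View pics/w10w.png

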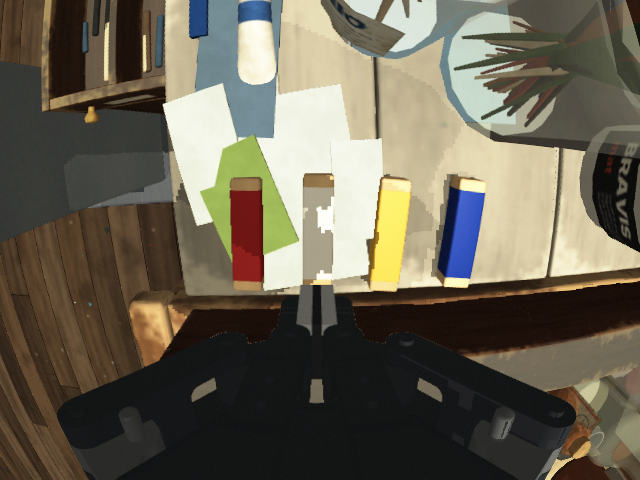

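```bash
python3 - <<'E'
from g import *
c=cmd();Tc=np.eye(4);Tc[:3,:3]=Rt(c[3]);Tc[:3,3]=c[:3]
w=capture('wrist')
for X in [(509,-123,18),(509,-123,0),(511,-54,18),(510,-88.7,18),(510,-102,4),c[:3]]: print(X,wproj(w,Tc,X).round(1), wproj(w,tool(),X).round(1))
b=capture('side'); save(b,'s10',(220,250,420,430),3.9); a=capture('scene'); save(a,'a10',(340,150,460,270),5)
print([ (np.round(q['location'],1),round(q['confidence'],2)) for q in nets.spot_point(b,'white_mid')])
E
```

```text
(509, -123, 18) [317.7 287.9] [317.4 287.7]
(509, -123, 0) [317.6 277.1] [317.3 276.9]
(511, -54, 18) [317.2 174.5] [316.8 174.4]
(510, -88.7, 18) [317.5 233.8] [317.1 233.6]
(510, -102, 4) [318.1 248.4] [317.8 248.2]
[508.8572566709248, -101.59226637009226, 63.793208490048556] [316.3 284.7] [315.9 284.4]
[(array([512.7, -86.6,   9.1]), 0.7)]
```

View pics/s10.png

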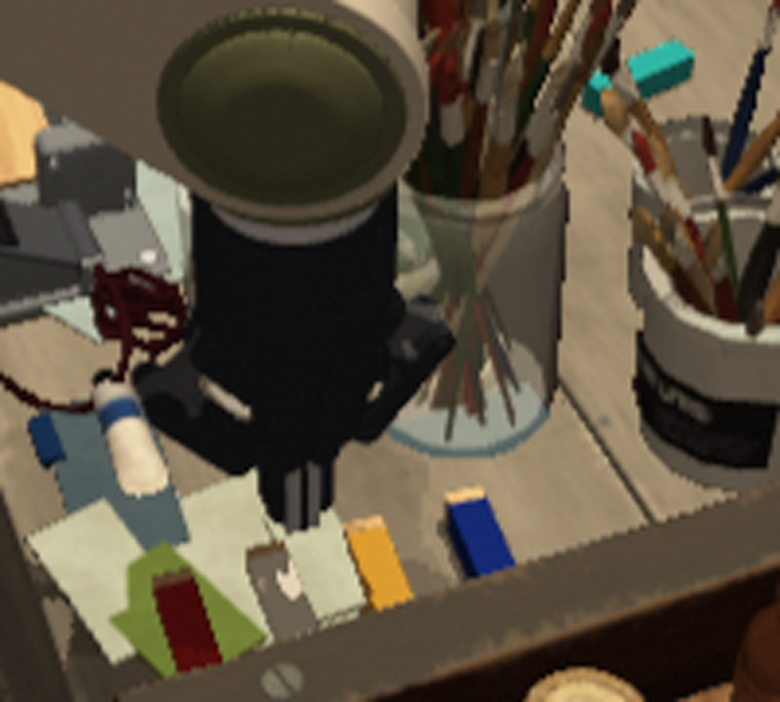

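Emit:
{"fn": "send_rows", "kwargs": {
  "rows": "0.32 0 0 0 0; 0.32 0 0 0 0; 0.32 2 0 0 0; 0.32 4 0 0 0; 0.32 5 0 0 0; 0.32 6 0 0 0; 0.32 6 0 0 0; 0.32 6 0 0 0"
}}

```text
time_s: 16.1
eef_pos: [509.4, -101.8, 4.6]
ee_rot: [0.707, 0.012, 0.707, -0.012]
force: [-0.2, -0.5, 0.9]
grip_width: 0.319
```

```bash
python3 st.py w11;python3 v.py p11 >/dev/null; python3 -c "
from h import *
b=capture('side'); save(b,'s11',(220,250,420,430),3.9)"
```

```text
sync [ 509.45 -101.82    4.66    1.95] sd [0.11 0.04 0.14] 0.0
```

View pics/w11w.png

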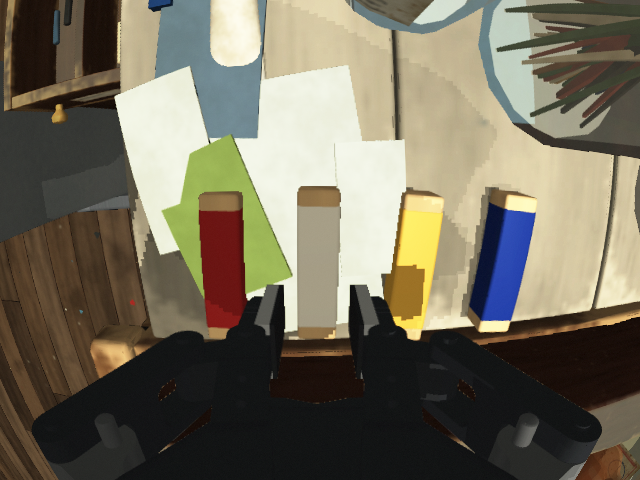

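View pics/s11.png

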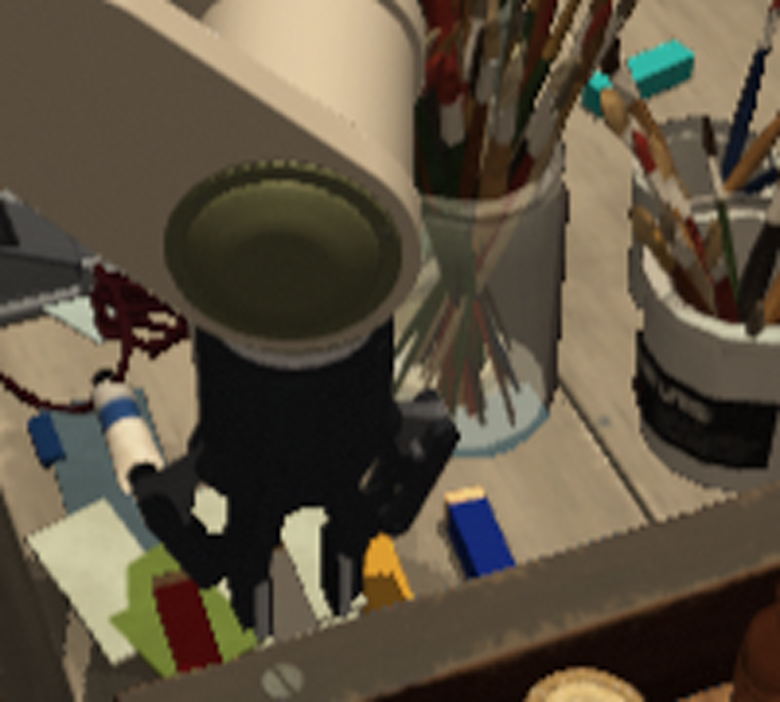

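Emit:
{"fn": "send_rows", "kwargs": {
  "rows": "0.2 0 0 0 0; 0.2 0 0 0 0; 0.2 0 0 0 0; 0.2 0 0 0 0"
}}

```text
time_s: 17.1
eef_pos: [509.1, -101.7, 4.1]
ee_rot: [0.707, 0.012, 0.707, -0.012]
force: [0.7, 0.2, -0.1]
grip_width: 0.202
```

```bash
python3 st.py w12
```

```text
sync [ 509.13 -101.7     4.14    1.95] sd [0.01 0.01 0.01] 0.0
```

View pics/w12w.png

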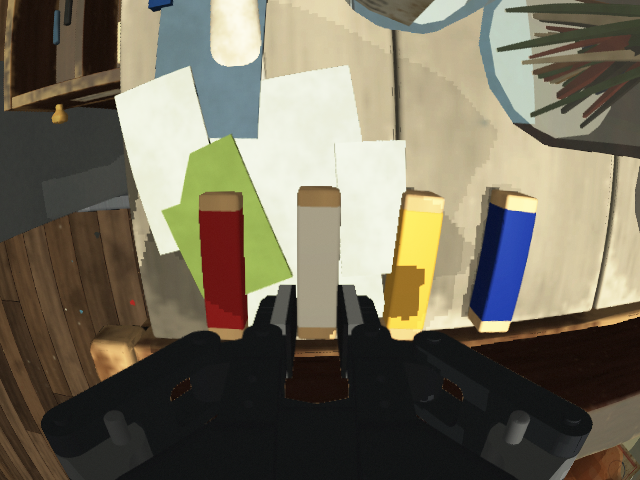

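Emit:
{"fn": "send_rows", "kwargs": {
  "rows": "0.15 0 0 0 0; 0.15 0 0 0 0; 0.15 0 0 0 0",
  "grip_force": 40
}}

```text
time_s: 17.85
eef_pos: [509.2, -101.7, 4.2]
ee_rot: [0.707, 0.012, 0.707, -0.012]
force: [0.4, -0.2, -1.1]
grip_width: 0.146
```

```bash
python3 st.py w13
```

```text
sync [ 509.14 -101.7     4.14    1.95] sd [0.01 0.01 0.01] 0.0
```

View pics/w13w.png

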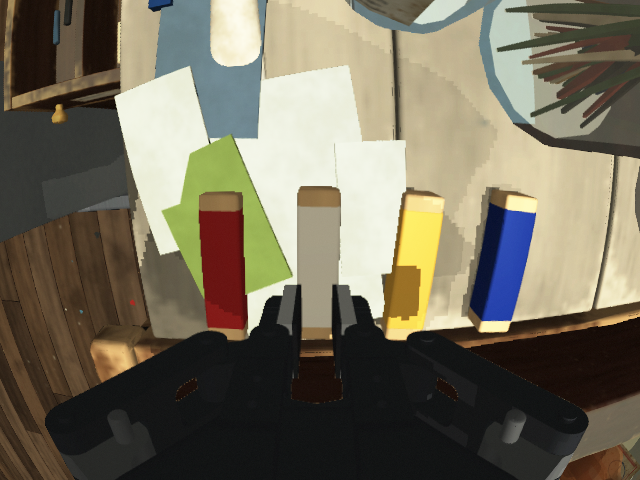

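Emit:
{"fn": "send_rows", "kwargs": {
  "rows": "0.32 0 0 0 0; 0.32 0 0 0 0; 0.32 0.2 0 0 0; 0.32 0.4 0 0 0; 0.32 0.4 0 0 0"
}}

```text
time_s: 18.8
eef_pos: [508.9, -101.6, -0.2]
ee_rot: [0.707, 0.012, 0.707, -0.012]
force: [1.1, 0.3, 0.1]
grip_width: 0.321
```

Emit:
{"fn": "send_rows", "kwargs": {
  "rows": "0.32 0.2 0 0 0; 0.32 0.4 0 0 0; 0.32 0.4 0 0 0"
}}

```text
time_s: 19.1
eef_pos: [509.0, -101.6, -4.2]
ee_rot: [0.707, 0.012, 0.707, -0.012]
force: [0.1, 0.2, 1.2]
grip_width: 0.323
```

Emit:
{"fn": "send_rows", "kwargs": {
  "rows": "0.32 0.2 0 0 0; 0.32 0.3 0 0 0; 0.32 0.3 0 0 0"
}}

```text
time_s: 19.4
eef_pos: [509.0, -101.7, -7.0]
ee_rot: [0.707, 0.012, 0.707, -0.012]
force: [0.3, 0.1, 0.7]
grip_width: 0.32
```

Emit:
{"fn": "send_rows", "kwargs": {
  "rows": "0.32 0.2 0 0 0; 0.32 0.4 0 0 0; 0.32 0.4 0 0 0"
}}

```text
time_s: 19.7
eef_pos: [508.9, -101.6, -11.2]
ee_rot: [0.707, 0.012, 0.707, -0.012]
force: [-0.3, -0.7, 0.1]
grip_width: 0.324
```

```bash
python3 st.py w14;python3 -c "
from h import *
b=capture('side'); save(b,'s14',(220,250,420,430),3.9)"
```

```text
sync [ 509.12 -101.69  -10.9     1.95] sd [0.07 0.04 0.12] 0.0
```

View pics/s14.png

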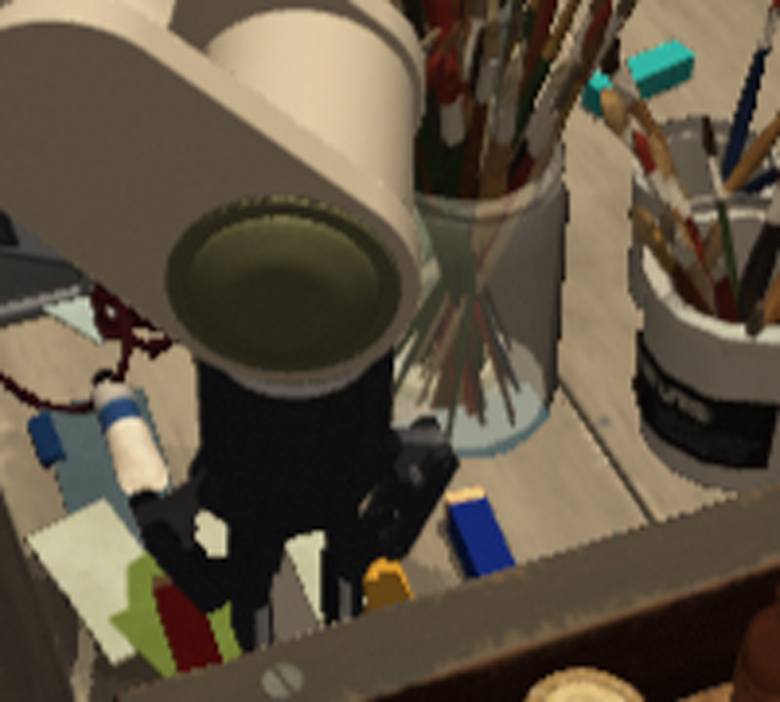

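View pics/w14w.png

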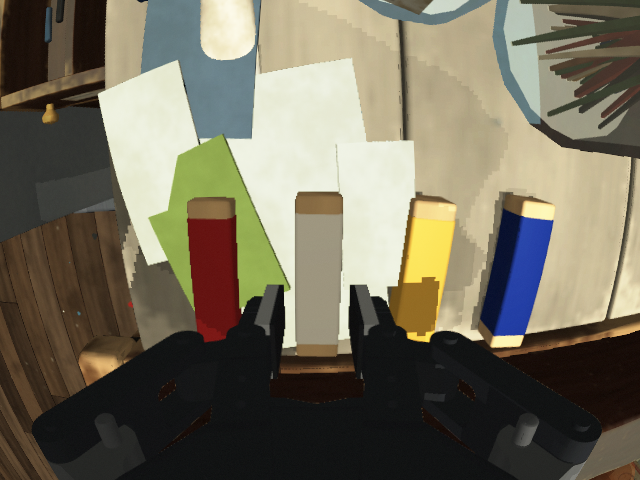

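Emit:
{"fn": "send_rows", "kwargs": {
  "rows": "0.32 0.2 0 0 0; 0.32 0.3 0 0 0; 0.32 0.3 0 0 0"
}}

```text
time_s: 20.5
eef_pos: [509.0, -101.6, -14.1]
ee_rot: [0.707, 0.012, 0.707, -0.012]
force: [-0.4, -0.6, -0.5]
grip_width: 0.324
```

Emit:
{"fn": "send_rows", "kwargs": {
  "rows": "0 0 0 0 0; 0 0 0 0 0; 0 0 0 0 0; 0 0 0 0 0; 0 0 0 0 0",
  "grip_force": 25
}}

```text
time_s: 21.0
eef_pos: [509.2, -101.7, -13.8]
ee_rot: [0.707, 0.012, 0.707, -0.012]
force: [0.0, -0.2, 0.0]
grip_width: 0.197
```

Emit:
{"fn": "send_rows", "kwargs": {
  "rows": "0.28 0 0 0 0; 0.28 0 0 0 0; 0.28 0.2 0 0 0; 0.28 0.4 0 0 0; 0.28 0.4 0 0 0"
}}

```text
time_s: 21.5
eef_pos: [508.9, -101.6, -18.2]
ee_rot: [0.707, 0.012, 0.707, -0.012]
force: [-0.5, -0.5, -0.1]
grip_width: 0.279
```

Emit:
{"fn": "send_rows", "kwargs": {
  "rows": "0.28 0.15 0 0 0; 0.28 0.15 0 0 0; 0.28 0.15 0 0 0"
}}

```text
time_s: 21.8
eef_pos: [509.2, -101.7, -19.4]
ee_rot: [0.707, 0.012, 0.707, -0.012]
force: [-0.8, 0.3, 0.9]
grip_width: 0.282
```

Emit:
{"fn": "send_rows", "kwargs": {
  "rows": "0.28 0.15 0 0 0; 0.28 0.15 0 0 0; 0.28 0.15 0 0 0"
}}

```text
time_s: 22.1
eef_pos: [509.1, -101.7, -20.9]
ee_rot: [0.707, 0.012, 0.707, -0.012]
force: [0.1, 0.6, 0.1]
grip_width: 0.281
```

Emit:
{"fn": "send_rows", "kwargs": {
  "rows": "0 0 0 0 0; 0 0 0 0 0; 0 0 0 0 0; 0 0 0 0 0; 0 0 0 0 0",
  "grip_force": 30
}}

```text
time_s: 22.6
eef_pos: [509.2, -101.7, -20.8]
ee_rot: [0.707, 0.012, 0.707, -0.012]
force: [0.6, -1.0, 1.9]
grip_width: 0.207
```

Emit:
{"fn": "send_rows", "kwargs": {
  "rows": "0 -1 0 0 0; 0 -3 0 0 0; 0 -6 0 0 0; 0 -6 0 0 0; 0 -6 0 0 0"
}}

```text
time_s: 23.1
eef_pos: [509.1, -101.7, 39.5]
ee_rot: [0.707, 0.012, 0.707, -0.012]
force: [-0.4, 0.2, -0.8]
grip_width: 0.203
```

```bash
python3 st.py w15;python3 -c "
from h import *
b=capture('side'); save(b,'s15',(220,250,420,430),3.9)"; python3 -c "
from g import *
c=cmd(); tgt([c[0],c[1],200,2],[440,-60,230,20],[430,0,260,35],[430,250,250,90],[450.7,372,70,90])"
```

```text
sync [ 508.71 -101.52   38.57    1.95] sd [0.2  0.09 0.39] 0.0
-> [508.7052451135056, -101.51952081693179, 200, 2] [-1.614e+01  0.000e+00  0.000e+00  1.000e-02]
-> [440, -60, 230, 20] [-19.14   3.92  -7.01   3.61]
-> [430, 0, 260, 35] [-22.14   9.88  -8.21   6.61]
-> [430, 250, 250, 90] [-21.14  34.86  -9.06  17.61]
-> [450.7, 372, 70, 90] [-3.14 47.13 -7.41 17.61]
```

View pics/w15w.png

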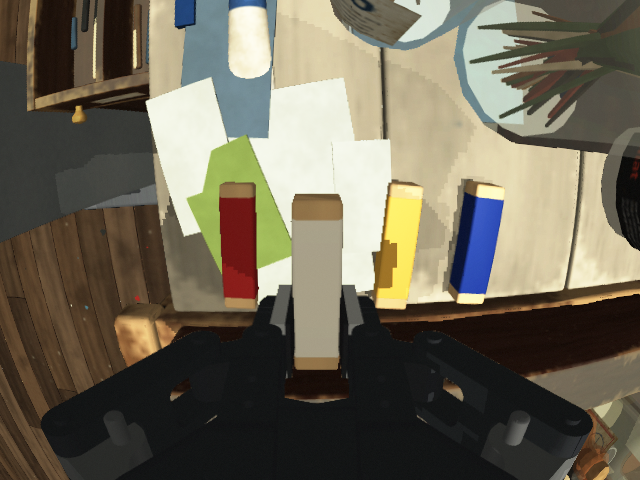

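View pics/s15.png

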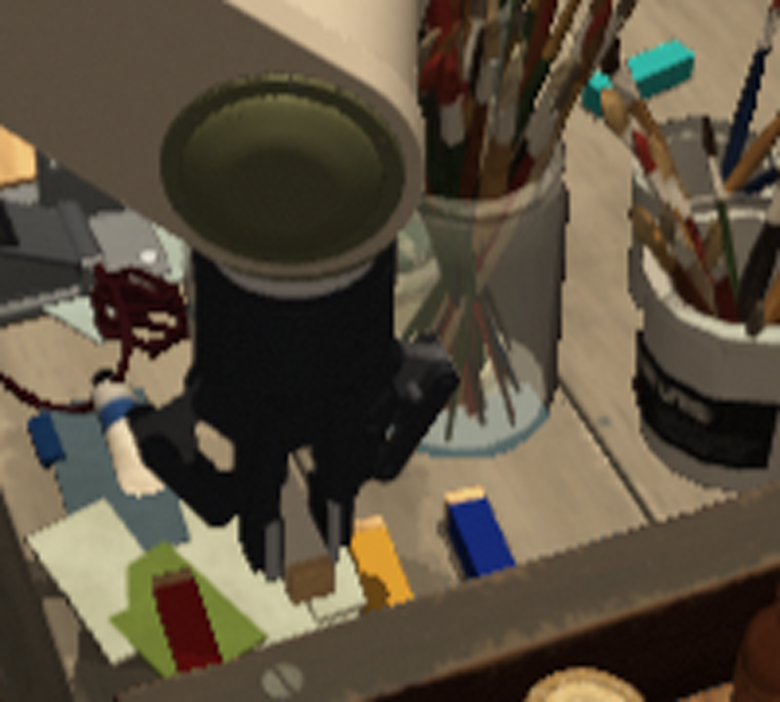

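Emit:
{"fn": "send_rows", "kwargs": {
  "rows": "0 -4 0 0 0; 0 -8 0 0 0; 0 -12 0 -2 0; 0 -16 0 -4 0; 0 -19 0 -7 0; 0 -19 0 -7 0; 0 -20 3 -7.5 1; 0 -21 6 -8 2.5; 0 -21 10 -8.5 4; 0 -21 14 -9 5.5; 0 -21 18 -9 7; 0 -21 18 -9 7"
}}

```text
time_s: 24.8
eef_pos: [425.0, 84.6, 248.4]
ee_rot: [0.67, 0.224, 0.671, -0.224]
force: [-0.1, -0.3, -1.2]
grip_width: 0.199
```

```bash
python3 -c "
from g import *
c=sync(4); tgt([430,250,240,90],[445,360,80,90],[450.7,365,40,90])"
```

```text
sync [425.21  82.62 248.38  36.84] sd [0.15 1.34 0.06] 0.07
-> [430, 250, 240, 90] [ 0.84 13.68 -9.65 10.63]
-> [445, 360, 80, 90] [ 16.84  23.39 -15.05  10.63]
-> [450.7, 365, 40, 90] [ 20.84  24.13 -14.89  10.63]
```

Emit:
{"fn": "send_rows", "kwargs": {
  "rows": "0 0 3 -2 1.5; 0 0 6 -4 3; 0 0.5 9 -6 4.5; 0 1 12 -8 6; 0 1 15 -10 7.5; 0 1 18 -12 9; 0 2 21 -14 10.6; 0 5 23 -14.9 10.6; 0 9 24 -14.9 10.6; 0 13 24 -14.9 10.6; 0 17 24 -14.9 10.6; 0 17 24 -14.9 10.6"
}}

```text
time_s: 26.2
eef_pos: [448.6, 360.1, 74.0]
ee_rot: [-0.499, -0.497, -0.501, 0.504]
force: [-0.1, 0.3, 0.2]
grip_width: 0.202
```

```bash
cat > pv.py <<'E'
from g import *
n=sys.argv[1]
c=sync(4); w=capture('wrist'); b=capture('side'); save(b,n+'s',(150,170,330,350),3); save(w,n+'w')
E
python3 pv.py w16; python3 -c "
from g import *
tgt([449.7,368,20,90],[449.7,372,-2,90])"
```

```text
sync [450.61 361.46  78.2   90.  ] sd [1.3  0.94 2.74] 0.01
-> [449.7, 368, 20, 90] [ 5.82 -0.09 -0.65 -0.  ]
-> [449.7, 372, -2, 90] [ 8.02 -0.09 -1.05 -0.  ]
```

View pics/w16w.png

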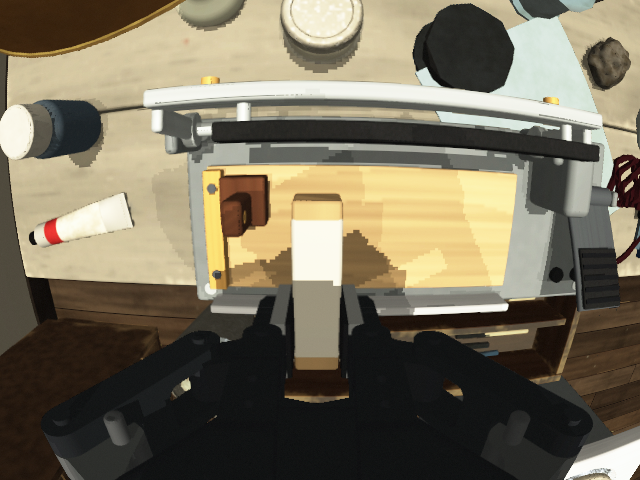

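```bash
python3 -c "
from g import *
sync(4);tgt([449.7,368,20,90],[449.7,372,-2,90])"
```

```text
sync [451.27 362.86  80.74  89.95] sd [0.26 0.05 0.41] 0.01
-> [449.7, 368, 20, 90] [ 6.07 -0.16 -0.51  0.01]
-> [449.7, 372, -2, 90] [ 8.27 -0.16 -0.91  0.01]
```

Emit:
{"fn": "send_rows", "kwargs": {
  "rows": "0 3 -0.1 -0.5 0; 0 6 -0.2 -0.9 0; 0 7 -0.2 -0.9 0; 0 8 -0.2 -0.9 0; 0 8.2 -0.2 -0.9 0; 0 8.2 -0.2 -0.9 0; 0 8.2 -0.2 -0.9 0; 0 8.2 -0.2 -0.9 0"
}}

```text
time_s: 27.5
eef_pos: [448.9, 371.8, -2.0]
ee_rot: [0.5, 0.5, 0.5, -0.499]
force: [0.0, 0.3, -0.3]
grip_width: 0.205
```

```bash
python3 pv.py w17
```

```text
sync [448.81 371.75  -2.25  89.95] sd [0.1  0.04 0.16] 0.0
```

View pics/w17w.png

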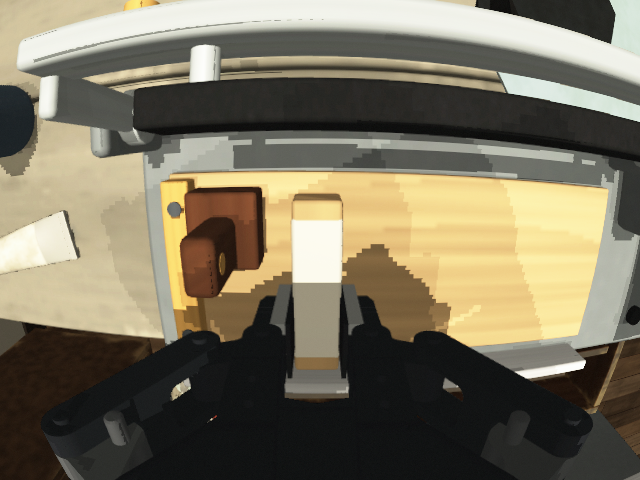

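View pics/w17s.png

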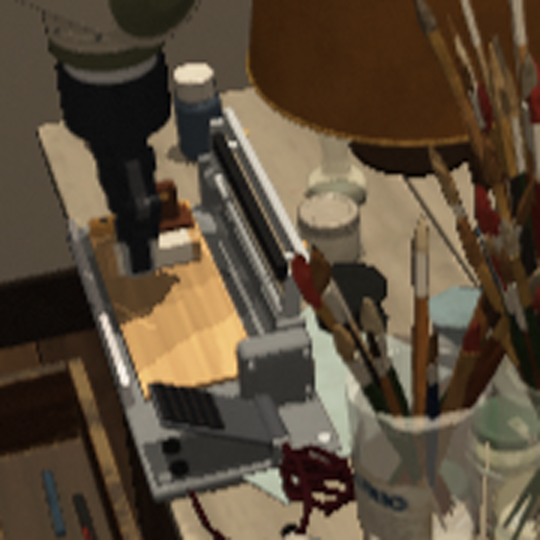

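Emit:
{"fn": "send_rows", "kwargs": {
  "rows": "0 0 0.1 -0.5 0; 0 0 0.1 -1 0; 0 0 0.1 -1.1 0; 0 0 0.1 -1.1 0"
}}

```text
time_s: 28.2
eef_pos: [449.4, 382.9, -2.9]
ee_rot: [0.5, 0.5, 0.5, -0.5]
force: [-0.2, 1.0, -1.0]
grip_width: 0.201
```

Emit:
{"fn": "send_rows", "kwargs": {
  "rows": "0 0 0 -0.05 0; 0 0 0 -0.05 0; 0 0 0 -0.05 0"
}}

```text
time_s: 28.5
eef_pos: [449.5, 383.1, -2.8]
ee_rot: [0.5, 0.5, 0.5, -0.5]
force: [-1.5, 0.2, -0.6]
grip_width: 0.207
```

Emit:
{"fn": "send_rows", "kwargs": {
  "rows": "0 0 0 -0.05 0; 0 0 0 -0.05 0; 0 0 0 -0.05 0"
}}

```text
time_s: 28.8
eef_pos: [449.5, 383.6, -2.9]
ee_rot: [0.5, 0.5, 0.5, -0.5]
force: [-0.2, 0.1, -0.9]
grip_width: 0.198
```

Emit:
{"fn": "send_rows", "kwargs": {
  "rows": "0 0 0 -0.05 0; 0 0 0 -0.05 0; 0 0 0 -0.05 0"
}}

```text
time_s: 29.1
eef_pos: [449.5, 384.1, -2.9]
ee_rot: [0.5, 0.5, 0.5, -0.5]
force: [-0.6, 0.2, -1.4]
grip_width: 0.203
```

Emit:
{"fn": "send_rows", "kwargs": {
  "rows": "0 0 0 -0.05 0; 0 0 0 -0.05 0; 0 0 0 -0.05 0"
}}

```text
time_s: 29.4
eef_pos: [449.5, 384.5, -2.9]
ee_rot: [0.5, 0.5, 0.5, -0.5]
force: [-0.3, -0.7, -1.4]
grip_width: 0.199
```

Emit:
{"fn": "send_rows", "kwargs": {
  "rows": "0 0 0 -0.05 0; 0 0 0 -0.05 0; 0 0 0 -0.05 0"
}}

```text
time_s: 29.7
eef_pos: [449.4, 384.7, -2.9]
ee_rot: [0.5, 0.499, 0.5, -0.5]
force: [-0.9, -4.6, 1.2]
grip_width: 0.207
```

Emit:
{"fn": "send_rows", "kwargs": {
  "rows": "0 0 0 0.02 0; 0 0.1 0 0.02 0; 0 0.2 0 0.02 0; 0 0.2 0 0.02 0"
}}

```text
time_s: 30.1
eef_pos: [449.7, 384.7, -4.7]
ee_rot: [0.5, 0.5, 0.5, -0.5]
force: [-1.0, -5.6, 2.3]
grip_width: 0.2
```

Emit:
{"fn": "send_rows", "kwargs": {
  "rows": "0.24 0 0 0 0; 0.26 0 0 0 0; 0.3 0 0 0 0; 0.3 0 0 0 0"
}}

```text
time_s: 30.5
eef_pos: [449.5, 385.2, -4.8]
ee_rot: [0.5, 0.5, 0.5, -0.5]
force: [-0.3, 0.5, -0.3]
grip_width: 0.297
```

```bash
python3 pv.py w18
```

```text
sync [449.5  385.09  -4.84  89.94] sd [0.02 0.05 0.02] 0.0
```

View pics/w18w.png

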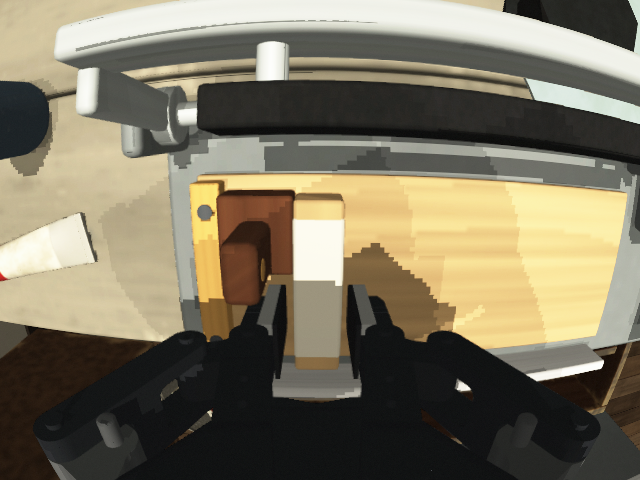

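Emit:
{"fn": "send_rows", "kwargs": {
  "rows": "0.3 -1 0 0 0; 0.3 -3 0 0 0; 0.3 -6 0 0 0; 0.35 -8 0 0 0; 0.35 -10 0 -1 0; 0.35 -10 0 -1 0; 0.35 -10 0 -1 0"
}}

```text
time_s: 31.5
eef_pos: [449.3, 394.8, 95.1]
ee_rot: [0.5, 0.5, 0.5, -0.5]
force: [-0.1, -0.2, -0.5]
grip_width: 0.348
```

```bash
cat > ov.py <<'E'
from g import *
n=sys.argv[1]; z=float(sys.argv[2])
sync(3); c=sync(5); w=capture('wrist'); save(w,n+'w')
Tc=np.eye(4);Tc[:3,:3]=Rt(c[3]);Tc[:3,3]=c[:3]
o=rect(w,Tc,z,415,510,220,430,3.8); cv2.imwrite(f'pics/{n}o.png',o)
E
python3 ov.py w19 34; python3 -c "
from g import *
tgt([475.7,407.5,70,90],[475.7,407.5,21,90])"
```

```text
sync [449.11 394.53  94.5   89.94] sd [0.14 0.19 0.42] 0.01
sync [449.19 394.5   94.31  89.96] sd [0.12 0.12 0.21] 0.0
-> [475.7, 407.5, 70, 90] [ 2.43  2.65 -1.3   0.01]
-> [475.7, 407.5, 21, 90] [ 7.33  2.65 -1.3   0.01]
```

View pics/w19o.png

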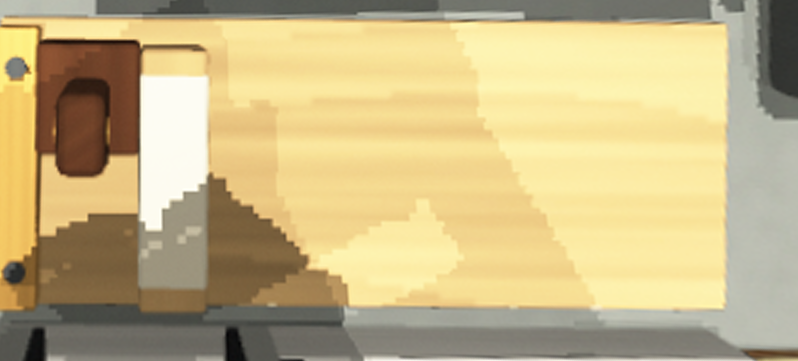

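Emit:
{"fn": "send_rows", "kwargs": {
  "rows": "0.35 0 1.3 -0.7 0; 0.35 0.5 2.65 -1.3 0; 0.35 2.5 2.65 -1.3 0; 0.35 4.5 2.65 -1.3 0; 0.35 6 2.65 -1.3 0; 0.35 7.3 2.65 -1.3 0; 0.35 7.3 2.65 -1.3 0; 0.35 7.3 2.65 -1.3 0"
}}

```text
time_s: 32.75
eef_pos: [476.2, 408.1, 22.6]
ee_rot: [0.5, 0.5, 0.5, -0.5]
force: [0.7, 0.4, -0.0]
grip_width: 0.354
```

```bash
python3 pv.py w20
```

```text
sync [476.38 408.21  22.98  89.95] sd [0.09 0.07 0.22] 0.0
```

View pics/w20w.png

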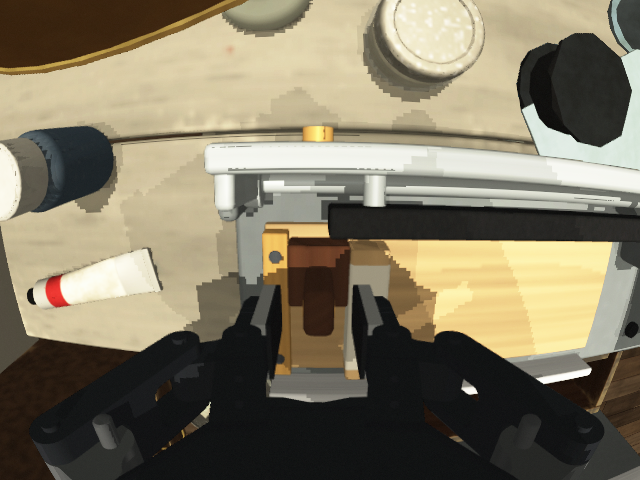

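View pics/w20s.png

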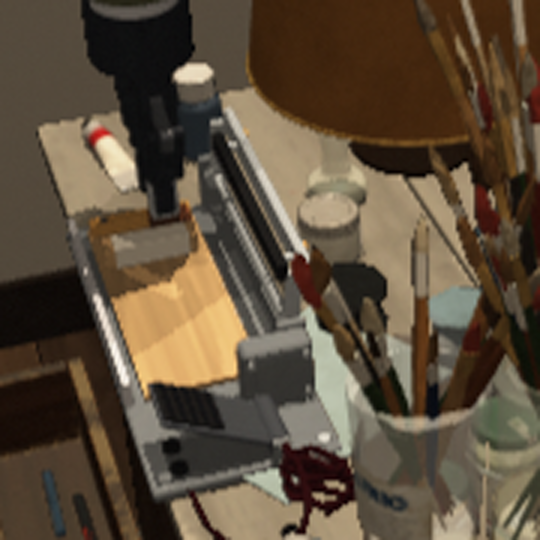

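Emit:
{"fn": "send_rows", "kwargs": {
  "rows": "0 0 0 0 0; 0 0 0 0 0; 0 0 0 0 0; 0 0 0 0 0; 0 0 0 0 0; 0 0 0 0 0",
  "grip_force": 25
}}

```text
time_s: 33.65
eef_pos: [476.1, 407.8, 22.4]
ee_rot: [0.5, 0.5, 0.5, -0.5]
force: [-1.8, -4.9, 5.7]
grip_width: 0.134
```

Emit:
{"fn": "send_rows", "kwargs": {
  "rows": "0 -1 0 0 0; 0 -2 0 0 0; 0 -4 0 0 0; 0 -5 0 0 0; 0 -5 0 0 0; 0 -5 0 0 0"
}}

```text
time_s: 34.25
eef_pos: [475.8, 407.9, 71.8]
ee_rot: [0.5, 0.5, 0.5, -0.5]
force: [-0.5, 1.0, -1.3]
grip_width: 0.13
```

```bash
python3 ov.py w21 34;  python3 -c "
from g import *
tgt([475.7,354,73,90],[475.7,354,24,90])"
```

```text
sync [475.63 407.82  71.47  89.95] sd [0.1  0.08 0.25] 0.0
sync [475.72 407.81  71.5   89.95] sd [0.11 0.05 0.19] 0.0
-> [475.7, 354, 73, 90] [-0.15 -0.01  5.38  0.01]
-> [475.7, 354, 24, 90] [ 4.75 -0.01  5.38  0.01]
```

View pics/w21w.png

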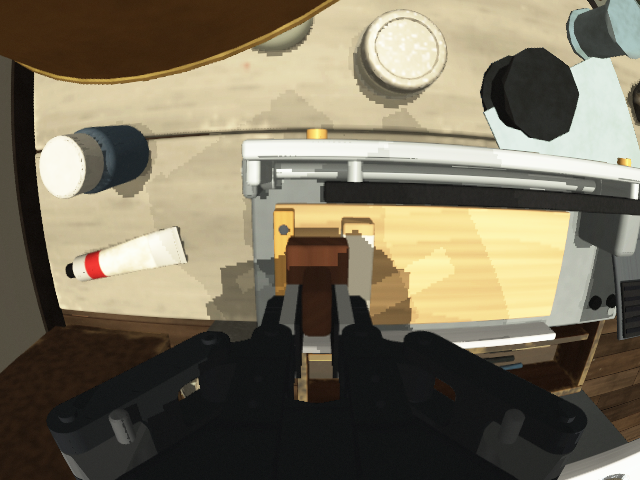

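Emit:
{"fn": "send_rows", "kwargs": {
  "rows": "0 0 0 2 0; 0 0 0 4 0; 0 0 0 5.4 0; 0 2 0 5.4 0; 0 4 0 5.4 0; 0 4.8 0 5.4 0; 0 4.8 0 5.4 0; 0 4.8 0 5.4 0; 0 4.8 0 5.4 0"
}}

```text
time_s: 35.6
eef_pos: [476.3, 354.2, 24.8]
ee_rot: [0.5, 0.5, 0.5, -0.499]
force: [-0.6, 0.8, -1.0]
grip_width: 0.128
```

```bash
python3 pv.py w22; python3 -c "
from g import *
tgt([475.7,361.6,23.6,90])"
```

```text
sync [476.24 354.16  24.66  89.94] sd [0.07 0.05 0.09] 0.0
-> [475.7, 361.6, 23.6, 90] [ 0.11 -0.05 -0.74  0.01]
```

View pics/w22w.png

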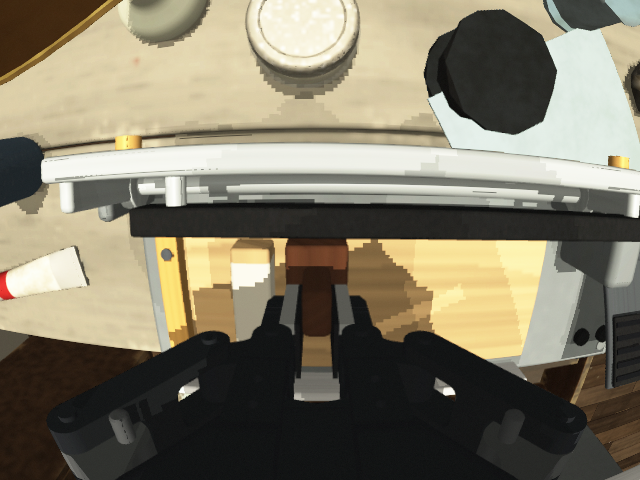

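Emit:
{"fn": "send_rows", "kwargs": {
  "rows": "0 0.1 0 -0.3 0; 0 0.1 0 -0.55 0; 0 0.1 0 -0.55 0; 0 0.1 0 -0.55 0"
}}

```text
time_s: 36.3
eef_pos: [475.9, 359.5, 23.1]
ee_rot: [0.5, 0.5, 0.5, -0.5]
force: [0.6, -0.1, -1.3]
grip_width: 0.131
```

```bash
python3 - <<'E'
from g import *
c=sync(4); w=capture('wrist'); save(w,'w23',(200,200,400,320),4)
E
```

```text
sync [475.98 359.46  23.12  89.95] sd [0.03 0.06 0.02] 0.01
```

View pics/w23.png

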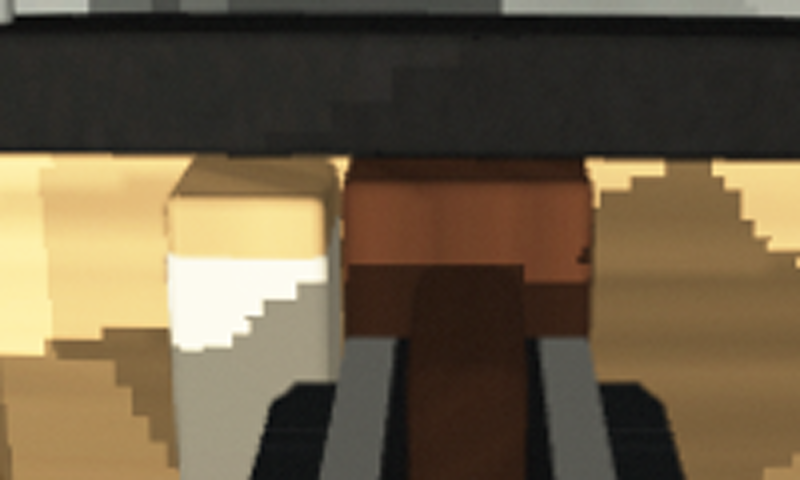

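Emit:
{"fn": "send_rows", "kwargs": {
  "rows": "0 0 0 -0.1 0; 0 0 0 -0.2 0; 0 0 0 -0.2 0"
}}

```text
time_s: 36.85
eef_pos: [476.0, 361.6, 23.2]
ee_rot: [0.5, 0.5, 0.5, -0.5]
force: [-0.1, 0.3, -0.8]
grip_width: 0.132
```

```bash
python3 - <<'E'
from g import *
c=sync(4); w=capture('wrist'); save(w,'w24',(200,200,400,320),4); print(ctrl.sense()['force'])
E
```

```text
sync [476.   361.52  23.14  89.95] sd [0.02 0.04 0.01] 0.0
[ 0.04422867 -0.46294861 -1.05008024]
```

View pics/w24.png

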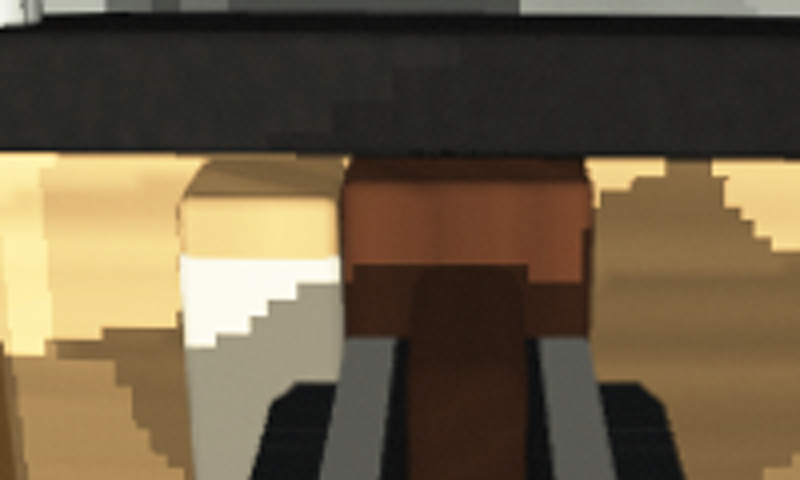

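Emit:
{"fn": "send_rows", "kwargs": {
  "rows": "0 0.07 0 0 0; 0 0.07 0 0 0; 0.18 0.07 0 0 0; 0.25 0.07 0 0 0; 0.3 0.07 0 0 0; 0.3 -1 0 0 0; 0.3 -3 0 0 0; 0.3 -6 -1 0 0; 0.3 -10 -2 1 0; 0.3 -12 -3 2 0; 0.3 -12 -3 2 0"
}}

```text
time_s: 38.2
eef_pos: [446.6, 341.6, 147.1]
ee_rot: [0.501, 0.502, 0.499, -0.498]
force: [0.9, -0.3, -0.1]
grip_width: 0.301
```

```bash
python3 ov.py w25 34; python3 -c "
from g import *
c=cmd(); tgt([430,270,240,75],[430,0,260,35],[440,-60,230,10],[470,-104,180,0])"
```

```text
sync [446.37 341.53 145.19  89.96] sd [0.2  0.05 1.51] 0.01
sync [445.87 341.41 142.17  89.95] sd [0.04 0.01 0.22] 0.0
-> [430, 270, 240, 75] [-9.78 -1.59  7.14 -2.99]
-> [430, 0, 260, 35] [-11.78  -1.62  34.14 -10.99]
-> [440, -60, 230, 10] [ -8.78  -0.62  40.14 -15.99]
-> [470, -104, 180, 0] [ -3.78   2.37  44.54 -17.99]
```

View pics/w25o.png

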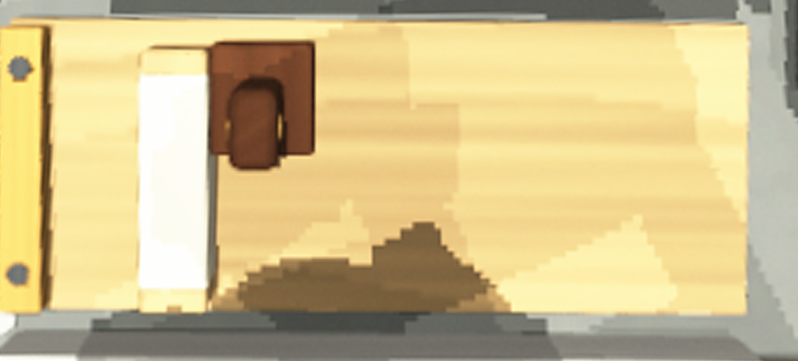

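Emit:
{"fn": "send_rows", "kwargs": {
  "rows": "0.32 -3 -0.5 1 0; 0.32 -7 -1 4 -1; 0.32 -10 -1.6 8 -3; 0.32 -11 -1.6 12 -4.5; 0.32 -11.5 -1.6 16 -6; 0.32 -12 -1.6 20 -7.5; 0.32 -12 -1.6 24 -9; 0.32 -12 -1.6 28 -10.5; 0.32 -12 -1.6 32 -12; 0.32 -12 -1.6 36 -14; 0.32 -12 -1.2 40 -16; 0.32 -11 -0.6 43 -18"
}}

```text
time_s: 39.85
eef_pos: [440.7, -90.7, 253.9]
ee_rot: [0.707, 0.043, 0.705, -0.044]
force: [0.3, 0.9, 0.1]
grip_width: 0.317
```

```bash
python3 -c "
from g import *
sync(3);c=sync(3); tgt([445,-100,220,0],[500,-102,160,0])"
```

```text
sync [440.56 -92.22 252.32   6.9 ] sd [0.18 1.51 1.16] 0.35
sync [440.3  -88.96 252.72   7.47] sd [0.05 0.72 0.33] 0.03
-> [445, -100, 220, 0] [ 3.27 -1.03  0.61 -1.49]
-> [500, -102, 160, 0] [ 9.27 -0.52  6.09 -1.49]
```

Emit:
{"fn": "send_rows", "kwargs": {
  "rows": "0.32 1 -1 1 -1; 0.32 3 -1 2.5 -1.5; 0.32 5 -0.8 5 -1.5; 0.32 7 -0.5 8 -1.5; 0.32 9 -0.5 9 -1.5; 0.32 10 -0.5 9 -1.5; 0.32 10 -0.5 9 -1.5; 0.32 10 -0.5 9 -1.5"
}}

```text
time_s: 40.95
eef_pos: [528.9, -104.7, 154.2]
ee_rot: [0.708, -0.001, 0.707, 0.001]
force: [0.4, -0.2, -0.2]
grip_width: 0.318
```

```bash
python3 st.py w26; python3 -c "
from h import *
b=capture('side'); save(b,'s26',(120,60,480,450),1.5); print(ctrl.sense()['tau'])"
```

```text
sync [ 5.2906e+02 -1.0500e+02  1.5416e+02 -1.7000e-01] sd [0.07 0.15 0.33] 0.01
[ 2.22217372e-03 -4.37871373e+01 -2.47427756e+01 -2.95714772e-04
  1.84986660e-03  3.87107502e-04]
```

View pics/w26w.png

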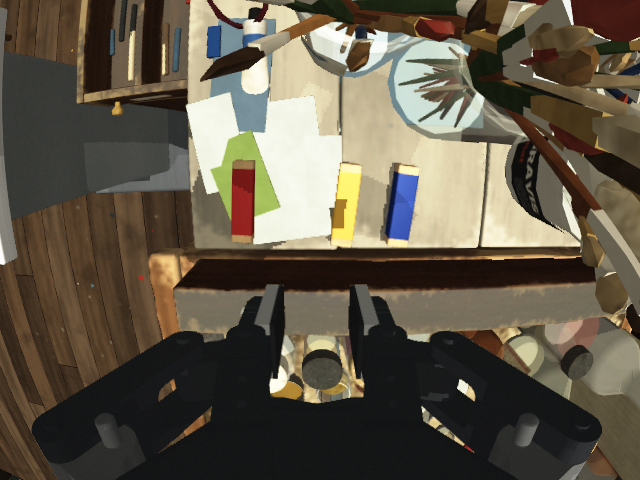

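View pics/w26o.png

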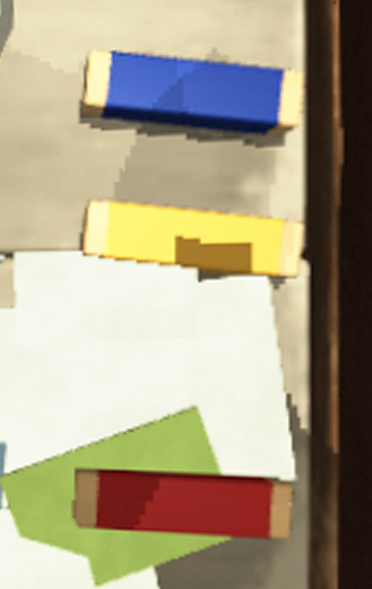

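View pics/s26.png

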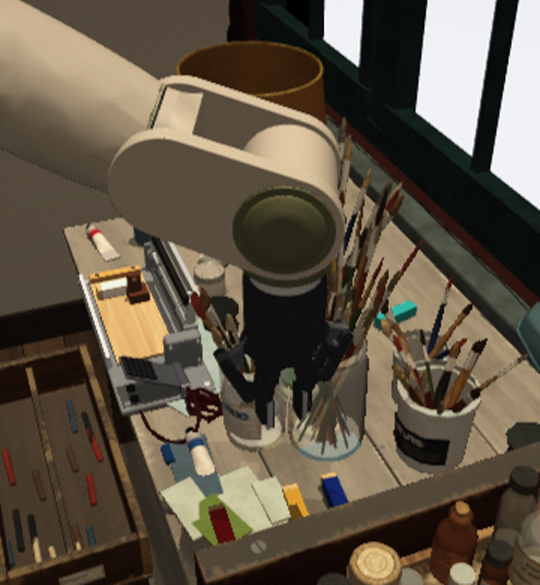

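```bash
python3 -c "
from g import *
tgt([552.2,-102,40,5.9],[552.2,-102,-20.5,5.9])"
```

```text
-> [552.2, -102, 40, 5.9] [11.42  0.29  2.31  1.21]
-> [552.2, -102, -20.5, 5.9] [17.47  0.29  2.31  1.21]
```

Emit:
{"fn": "send_rows", "kwargs": {
  "rows": "0.32 3 0.3 1.5 1; 0.32 7 0.3 2.3 1.2; 0.32 10 0.3 2.3 1.2; 0.32 11.4 0.3 2.3 1.2; 0.32 11.4 0.3 2.3 1.2;  0.32 11.4 0.3 2.3 1.2"
}}

```text
time_s: 42.05
eef_pos: [552.7, -102.2, 40.5]
ee_rot: [0.707, 0.036, 0.706, -0.036]
force: [-0.8, -0.8, 0.1]
grip_width: 0.32
```

```bash
python3 -c "
from g import *
sync(2)"; python3 st.py w27; python3 -c "
from g import *
tgt([552.2,-102,-20.5,5.9])"
```

```text
sync [ 552.81 -102.29   40.66    5.82] sd [0.11 0.04 0.19] 0.0
sync [ 552.47 -102.13   40.13    5.82] sd [0.28 0.13 0.51] 0.0
-> [552.2, -102, -20.5, 5.9] [ 6.06  0.01 -0.03  0.02]
```

View pics/w27w.png

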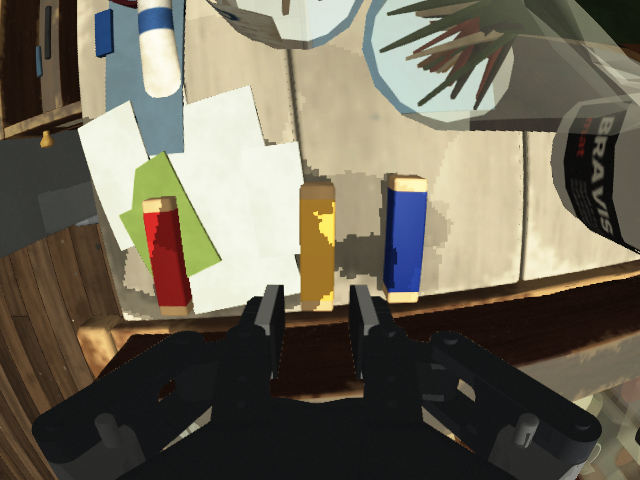

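Yellow is centred at u≈317 and parallel to the fingers; descending and gripping.

Emit:
{"fn": "send_rows", "kwargs": {
  "rows": "0.3 2 0 0 0; 0.3 4 0 0 0; 0.3 5 0 0 0; 0.3 6 0 0 0; 0.3 6 0 0 0; 0.3 6 0 0 0; 0 6 0 0 0; 0 6 0 0 0; 0 6 0 0 0; 0 6 0 0 0; 0 6 0 0 0",
  "grip_force": 30
}}

```text
time_s: 43.7
eef_pos: [552.3, -102.1, -20.4]
ee_rot: [0.707, 0.036, 0.706, -0.036]
force: [-0.7, -0.3, 4.9]
grip_width: 0.202
```

Emit:
{"fn": "send_rows", "kwargs": {
  "rows": "0 -1 0 0 0; 0 -3 0 0 0; 0 -6 0 0 0; 0 -10 0 0 0; 0 -14 0 -2 0; 0 -16 0 -4 0; 0 -18 0 -7 0; 0 -18 0 -10 0; 0 -18 0 -11 0; 0 -18 0 -11 0"
}}

```text
time_s: 44.7
eef_pos: [442.0, -90.7, 159.4]
ee_rot: [0.706, 0.036, 0.706, -0.036]
force: [0.7, -0.6, -1.8]
grip_width: 0.202
```

```bash
python3 -c "
from g import *
sync(2)"; python3 pv.py w28; python3 -c "
from g import *
tgt([430,50,250,35],[430,250,240,90])"
```

```text
sync [442.44 -90.8  159.39   5.85] sd [0.44 0.12 0.05] 0.0
sync [443.3  -90.96 158.95   5.82] sd [0.06 0.04 0.13] 0.01
-> [430, 50, 250, 35] [-9.1  13.89 -2.75  5.84]
-> [430, 250, 240, 90] [-8.1  33.79 -4.78 16.84]
```

View pics/w28w.png

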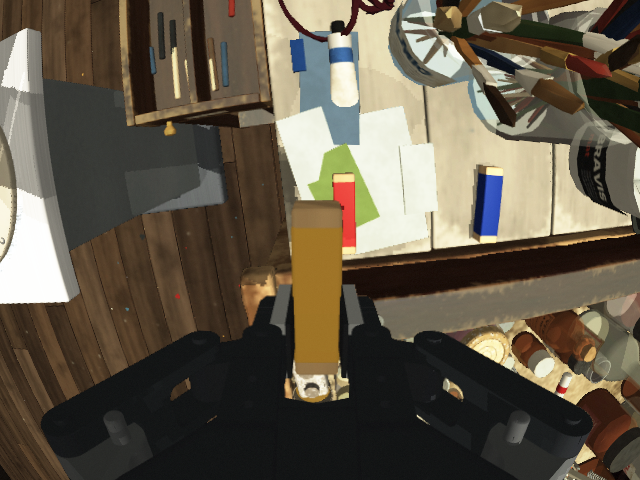

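```bash
python3 -c "
from g import *
tgt([430,250,240,90],[450,318,120,90],[452.7,324,60,90])"
```

```text
-> [430, 250, 240, 90] [-8.1  33.79 -4.78 16.84]
-> [450, 318, 120, 90] [ 3.9  40.75 -3.48 16.84]
-> [452.7, 324, 60, 90] [ 9.9  41.38 -3.27 16.84]
```

Emit:
{"fn": "send_rows", "kwargs": {
  "rows": "0 -3 3 0 0; 0 -6 6 -1 1.5; 0 -9 10 -2 3; 0 -9 13 -3 4.5; 0 -9 16 -3.5 6; 0 -9 19 -4 7.5; 0 -9 22 -4.5 9; 0 -9 25 -4.5 10.5; 0 -9 28 -4.5 12; 0 -9 31 -4.5 13.5; 0 -8 34 -4.8 15; 0 -8 36 -4.8 16.8"
}}

```text
time_s: 46.3
eef_pos: [430.7, 274.0, 237.8]
ee_rot: [0.501, 0.498, 0.502, -0.499]
force: [0.0, -0.4, -1.4]
grip_width: 0.2
```

```bash
python3 -c "
from g import *
sync(3);sync(3);tgt([450,318,120,90],[452.7,326,60,90])"
```

```text
sync [430.93 274.59 238.14  89.76] sd [0.17 0.79 0.26] 0.31
sync [431.33 272.26 238.89  89.23] sd [0.09 0.47 0.18] 0.03
-> [450, 318, 120, 90] [11.89  1.93 -4.55  0.15]
-> [452.7, 326, 60, 90] [17.89  2.21 -5.35  0.15]
```

Emit:
{"fn": "send_rows", "kwargs": {
  "rows": "0 3 0.5 -1 0.15; 0 7 1 -3 0.15; 0 11 1.9 -4.5 0.15; 0 14 2.2 -5.3 0.15; 0 17 2.2 -5.3 0.15; 0 18 2.2 -5.3 0.15; 0 18 2.2 -5.3 0.15; 0 18 2.2 -5.3 0.15; 0 18 2.2 -5.3 0.15"
}}

```text
time_s: 47.5
eef_pos: [453.7, 325.6, 60.9]
ee_rot: [0.5, 0.502, 0.499, -0.5]
force: [1.4, -0.3, -1.5]
grip_width: 0.203
```

```bash
python3 -c "
from g import *
sync(3)"; python3 pv.py w29; python3 -c "
from g import *
tgt([452.7,326,-2.5,90],[452.7,336,-2.5,90])"
```

```text
sync [453.56 325.59  60.67  90.17] sd [0.14 0.01 0.2 ] 0.0
sync [453.04 325.55  59.8   90.16] sd [0.13 0.03 0.25] 0.0
-> [452.7, 326, -2.5, 90] [ 6.23 -0.03 -0.05 -0.03]
-> [452.7, 336, -2.5, 90] [ 6.23 -0.04 -1.05 -0.03]
```

View pics/w29w.png

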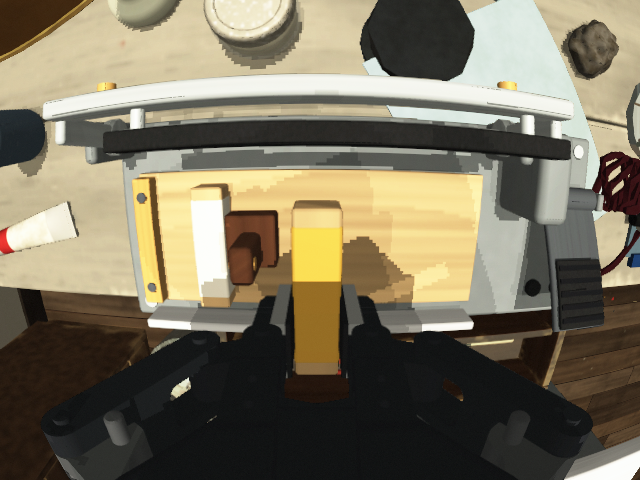

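```bash
python3 ov.py w30 33
```

```text
sync [452.8  325.48  59.18  90.16] sd [0.01 0.   0.03] 0.0
sync [452.79 325.46  59.12  90.16] sd [0.02 0.01 0.01] 0.0
```

View pics/w30o.png

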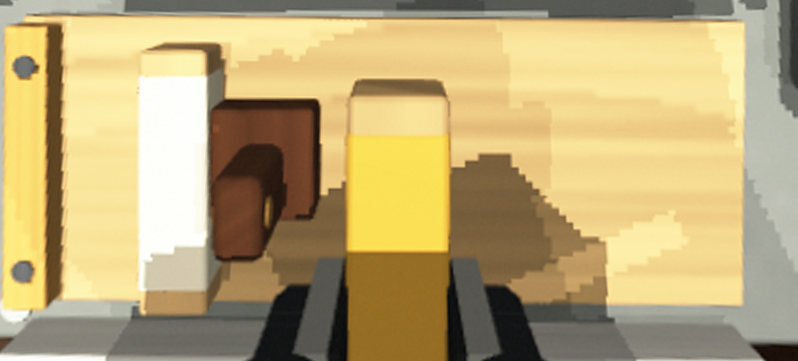

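Emit:
{"fn": "send_rows", "kwargs": {
  "rows": "0 0 0 2 0; 0 2 0 4 0; 0 4 0 4 0; 0 5.5 0 4 0; 0 6.2 0 4 0; 0 6.4 0 4 0; 0 6.4 0 4 0; 0.25 6.4 0 4 0; 0.28 6.4 0 4 0; 0.28 6.4 0 4 0"
}}

```text
time_s: 49.4
eef_pos: [452.9, 285.6, -4.6]
ee_rot: [0.499, 0.501, 0.499, -0.501]
force: [0.5, 0.5, 0.8]
grip_width: 0.281
```

Emit:
{"fn": "send_rows", "kwargs": {
  "rows": "0.28 -1 0 0 0; 0.28 -3 0 0 0; 0.28 -6 0 -2 0; 0.35 -8 0.5 -4 0; 0.35 -8 0.7 -6 0; 0.35 -8 0.7 -7.5 0; 0.35 -8 0.7 -7.5 0; 0.35 -8 0.7 -7.5 0"
}}

```text
time_s: 50.2
eef_pos: [459.7, 360.1, 75.4]
ee_rot: [-0.499, -0.501, -0.499, 0.501]
force: [-0.3, -0.4, -0.2]
grip_width: 0.352
```

```bash
python3 ov.py w31 33; python3 -c "
from g import *
tgt([461,361,21.5,90])"
```

```text
sync [459.83 359.87  75.33  90.17] sd [0.07 0.17 0.03] 0.02
sync [460.01 359.88  75.25  90.2 ] sd [0.01 0.14 0.02] 0.01
-> [461, 361, 21.5, 90] [ 5.37  0.1  -0.11 -0.04]
```

View pics/w31o.png

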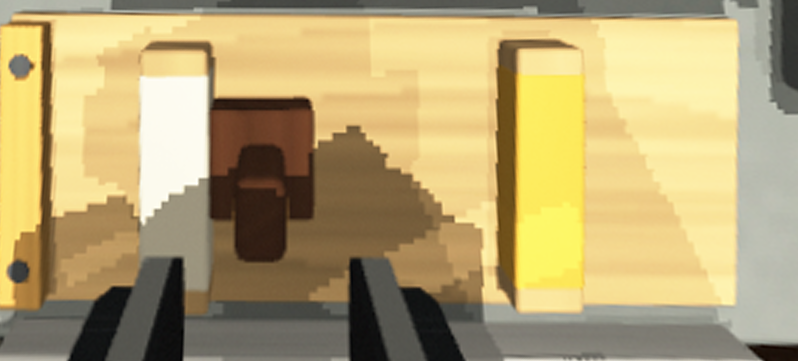

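Emit:
{"fn": "send_rows", "kwargs": {
  "rows": "0.32 1 0.3 -0.13 -0.04; 0.32 3 0.5 -0.13 -0.04; 0.32 5 0.5 -0.13 -0.04; 0.32 5.4 0.5 -0.13 -0.04; 0.32 5.4 0.5 -0.13 -0.04; 0.32 5.4 0.5 -0.13 -0.04; 0 5.4 0.5 -0.13 -0.04; 0 5.4 0.5 -0.13 -0.04; 0 5.4 0.5 -0.13 -0.04; 0 5.4 0.5 -0.13 -0.04; 0 5.4 0.5 -0.13 -0.04",
  "grip_force": 25
}}

```text
time_s: 51.75
eef_pos: [465.4, 362.0, 22.1]
ee_rot: [0.5, 0.5, 0.5, -0.499]
force: [-0.8, -1.5, 5.5]
grip_width: 0.135
```

```bash
python3 pv.py w32
```

```text
sync [465.38 361.97  22.07  89.96] sd [0.01 0.01 0.01] 0.0
```

View pics/w32w.png

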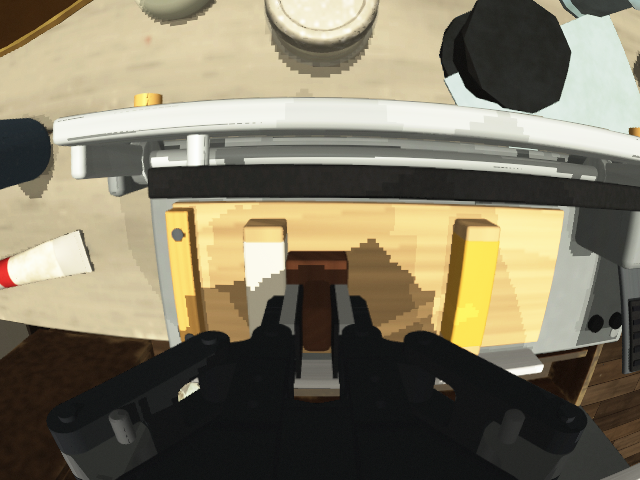

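Emit:
{"fn": "send_rows", "kwargs": {
  "rows": "0 -0.1 0 0 0; 0 -0.15 0 0.04 0; 0 -0.15 0.7 0.04 0; 0 -0.15 1.3 0.04 0; 0 -0.15 1.3 0.04 0; 0 0 1.3 0.04 0; 0 0 1.3 0.04 0; 0 0 1.3 0.04 0; 0.18 0 1.3 0.04 0; 0.25 0 1.3 0.04 0; 0.3 0 1.3 0.04 0; 0.3 0 1.3 0.04 0"
}}

```text
time_s: 53.25
eef_pos: [477.8, 361.3, 21.0]
ee_rot: [0.5, 0.5, 0.5, -0.5]
force: [-0.1, 0.1, 0.1]
grip_width: 0.298
```

Emit:
{"fn": "send_rows", "kwargs": {
  "rows": "0.3 -1 0 0 0; 0.3 -3 0 0 0; 0.3 -6 -1 3 0; 0.3 -6 -2.5 5 0; 0.3 -6 -2.5 7 0; 0.3 -6 -2.5 7.5 0; 0.3 -6 -2.5 7.5 0; 0.3 -6 -2.5 7.5 0"
}}

```text
time_s: 54.05
eef_pos: [453.2, 287.0, 81.3]
ee_rot: [0.5, 0.5, 0.5, -0.5]
force: [-0.6, -0.5, 0.9]
grip_width: 0.299
```

```bash
python3 ov.py w33 34; python3 -c "
from g import *
tgt([452.7,285.5,-4,90])"
```

```text
sync [453.14 286.99  81.17  89.94] sd [0.08 0.03 0.1 ] 0.01
sync [452.92 286.74  81.    89.93] sd [0.02 0.13 0.02] 0.01
-> [452.7, 285.5, -4, 90] [ 8.5  -0.02  0.12  0.01]
```

View pics/w33o.png

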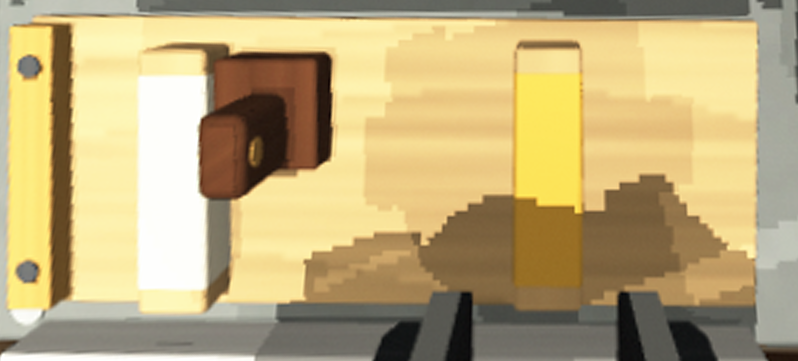

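Emit:
{"fn": "send_rows", "kwargs": {
  "rows": "0.3 2 0 0.1 0; 0.3 5 0 0.1 0; 0.3 7 0 0.1 0; 0.3 8.4 0 0.1 0; 0.3 8.4 0 0.1 0; 0.3 8.4 0 0.1 0; 0 8.4 0 0.1 0; 0 8.4 0 0.1 0; 0 8.4 0 0.1 0; 0 8.4 0 0.1 0",
  "grip_force": 30
}}

```text
time_s: 55.5
eef_pos: [453.7, 285.6, -1.7]
ee_rot: [0.5, 0.501, 0.5, -0.499]
force: [-0.4, -0.5, 5.8]
grip_width: 0.2
```

Emit:
{"fn": "send_rows", "kwargs": {
  "rows": "0 -0.15 0 0 0; 0 -0.2 0 -1 0; 0 -0.2 0 -2.5 0; 0 -0.2 0 -4 0; 0 -0.2 0 -4.6 0; 0 -0.2 0 -4.6 0; 0 -0.2 0 -4.6 0"
}}

```text
time_s: 56.2
eef_pos: [452.7, 331.3, -1.1]
ee_rot: [0.5, 0.5, 0.5, -0.5]
force: [0.1, -0.7, -1.0]
grip_width: 0.2
```

```bash
python3 pv.py w34
```

```text
sync [452.84 331.08  -0.98  89.97] sd [0.1  0.15 0.08] 0.02
```

View pics/w34w.png

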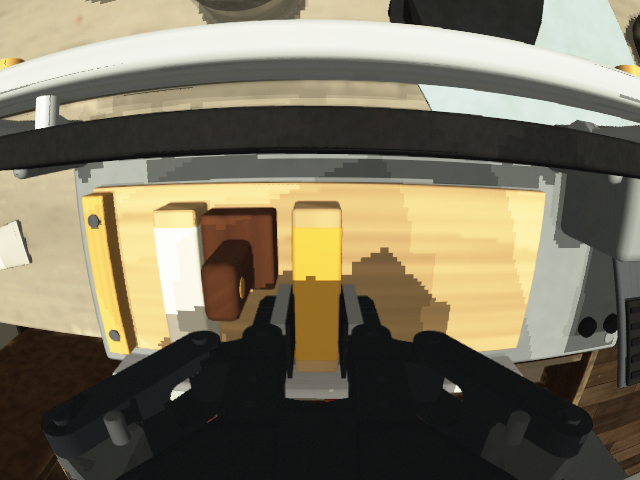

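Emit:
{"fn": "send_rows", "kwargs": {
  "rows": "0 0.05 -0.2 0 0; 0 0.05 -0.2 -0.2 0; 0 0.05 -0.2 -0.4 0; 0 0.05 -0.2 -0.5 0; 0 0.05 -0.2 -0.5 0; 0 0.05 -0.2 -0.5 0"
}}

```text
time_s: 57.1
eef_pos: [450.9, 336.3, -1.4]
ee_rot: [0.5, 0.5, 0.5, -0.5]
force: [0.2, 0.3, 0.0]
grip_width: 0.202
```

```bash
python3 - <<'E'
from g import *
c=sync(4); w=capture('wrist'); save(w,'w35',(130,180,370,320),3.3); print(ctrl.sense()['force'])
E
```

```text
sync [450.92 336.3   -1.37  89.96] sd [0.02 0.02 0.02] 0.0
[-0.64316242 -0.67987696 -1.0973424 ]
```

View pics/w35.png

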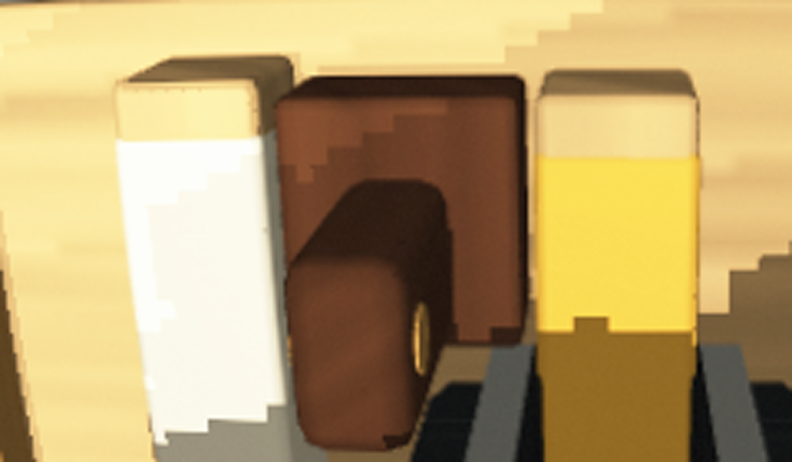

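Emit:
{"fn": "send_rows", "kwargs": {
  "rows": "0 0 0 -0.1 0; 0 0 0 -0.15 0; 0 0 0 -0.15 0; 0 0 0 -0.15 0"
}}

```text
time_s: 57.75
eef_pos: [450.9, 337.8, -1.4]
ee_rot: [0.5, 0.5, 0.5, -0.5]
force: [0.8, -0.1, -1.6]
grip_width: 0.202
```

```bash
cat > q.py <<'E'
from g import *
n=sys.argv[1]
c=sync(4); w=capture('wrist'); save(w,n,(130,180,370,320),3.3); print(np.round(ctrl.sense()['force'],1))
E
python3 q.py w36
```

```text
sync [450.91 337.82  -1.36  89.96] sd [0.01 0.01 0.01] 0.0
[ 0.2  0.1 -0.8]
```

View pics/w36.png

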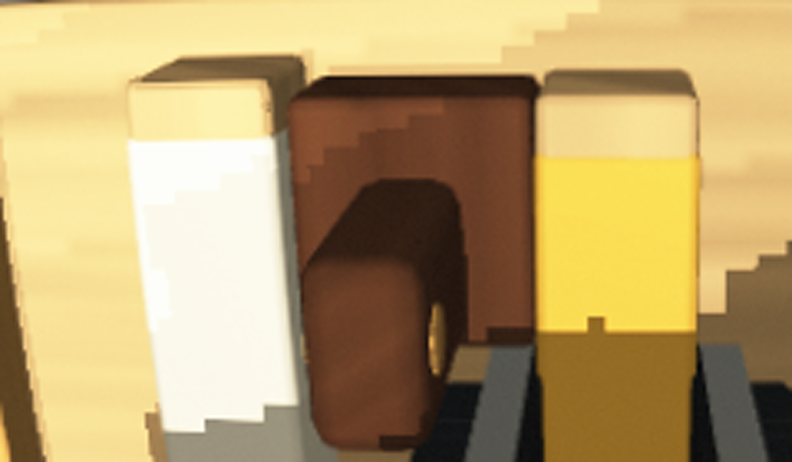

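Emit:
{"fn": "send_rows", "kwargs": {
  "rows": "0 0 0 -0.04 0; 0 0 0 -0.07 0; 0 0 0 -0.07 0; 0 0 0 -0.07 0"
}}

```text
time_s: 58.4
eef_pos: [450.9, 338.5, -1.4]
ee_rot: [0.5, 0.5, 0.5, -0.5]
force: [-0.2, -1.2, -1.4]
grip_width: 0.205
```

```bash
python3 q.py w37
```

```text
sync [450.91 338.51  -1.37  89.96] sd [0.01 0.01 0.01] 0.0
[-1.4  0.4 -0.8]
```

View pics/w37.png

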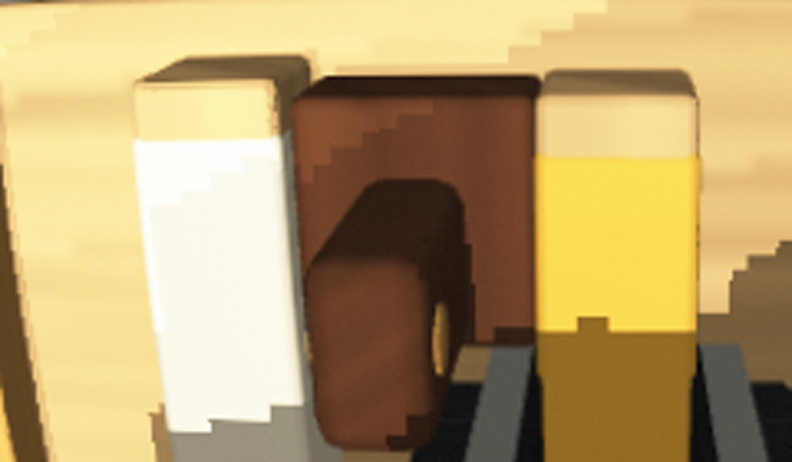

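Emit:
{"fn": "send_rows", "kwargs": {
  "rows": "0 0 0 -0.02 0; 0 0.1 0 -0.02 0; 0 0.17 0 -0.02 0; 0 0.17 0 -0.02 0; 0.24 0.17 0 -0.02 0; 0.28 0.17 0 -0.02 0; 0.28 0.17 0 -0.02 0; 0.28 -1 0 -0.02 0; 0.28 -3 0 -0.02 0; 0.28 -6 0 -0.5 0; 0.3 -9 1 -1.5 0; 0.3 -9 1 -1.5 0"
}}

```text
time_s: 59.85
eef_pos: [463.6, 355.2, 93.6]
ee_rot: [0.501, 0.503, 0.499, -0.497]
force: [-0.1, 0.3, -0.3]
grip_width: 0.296
```

```bash
python3 ov.py w38 33
```

```text
sync [462.2  354.36  91.24  89.95] sd [1.08 0.67 1.8 ] 0.0
sync [460.29 353.11  87.83  89.97] sd [0.09 0.07 0.2 ] 0.0
```

View pics/w38o.png

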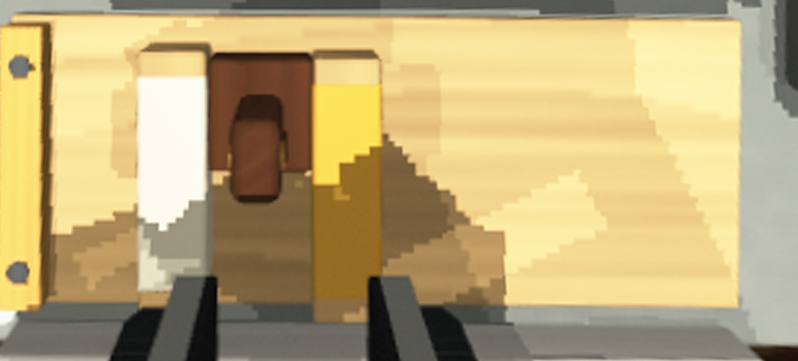

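```bash
python3 -c "
from g import *
tgt([474,361.4,75,90],[474,361.4,21.5,90])"
```

```text
-> [474, 361.4, 75, 90] [ 1.28  1.37 -0.83  0.01]
-> [474, 361.4, 21.5, 90] [ 6.63  1.37 -0.83  0.01]
```

Emit:
{"fn": "send_rows", "kwargs": {
  "rows": "0.3 0.5 1 -0.8 0; 0.3 2 1.4 -0.8 0; 0.3 4 1.4 -0.8 0; 0.3 6 1.4 -0.8 0; 0.3 6.6 1.4 -0.8 0; 0.3 6.6 1.4 -0.8 0; 0.3 6.6 1.4 -0.8 0; 0 6.6 1.4 -0.8 0; 0 6.6 1.4 -0.8 0; 0 6.6 1.4 -0.8 0; 0 6.6 1.4 -0.8 0; 0 6.6 1.4 -0.8 0",
  "grip_force": 25
}}

```text
time_s: 61.5
eef_pos: [475.4, 361.8, 23.7]
ee_rot: [0.5, 0.5, 0.5, -0.499]
force: [-0.8, -0.2, 6.6]
grip_width: 0.132
```

```bash
python3 pv.py w39
```

```text
sync [475.41 361.8   23.64  89.96] sd [0.   0.01 0.01] 0.0
```

Emit:
{"fn": "send_rows", "kwargs": {
  "rows": "0 -1 0 0 0; 0 -3 0 0 0; 0 -5 0 0 0; 0 -5 0 2 0; 0 -5 0 4 0; 0 -5 0 5.2 0; 0 -3 0 5.2 0; 0 -1 0 5.2 0; 0 -0.2 0 5.2 0; 0 -0.2 0 5.2 0; 0 -0.2 0 5.2 0; 0 -0.2 0 5.2 0"
}}

```text
time_s: 63.0
eef_pos: [475.1, 309.7, 25.1]
ee_rot: [0.5, 0.5, 0.5, -0.5]
force: [-0.1, 0.5, -0.4]
grip_width: 0.136
```

```bash
python3 q.py w40; python3 pv.py w40p
```

```text
sync [475.09 309.66  25.03  89.96] sd [0.05 0.03 0.08] 0.0
[-0.9  0.7 -0.9]
sync [474.95 309.55  24.73  89.96] sd [0.02 0.01 0.05] 0.0
```

View pics/w40pw.png

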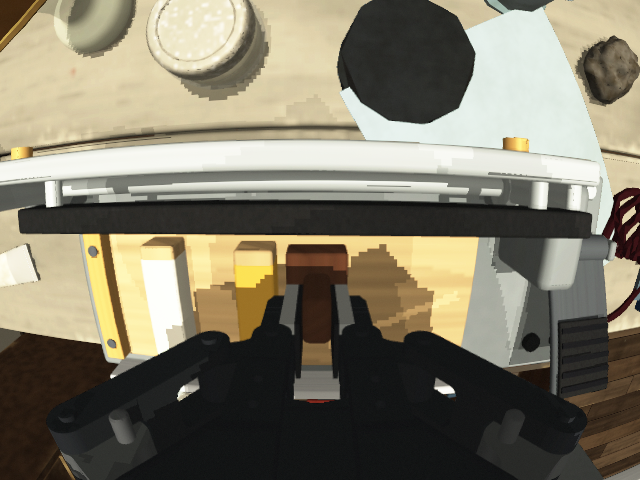

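Emit:
{"fn": "send_rows", "kwargs": {
  "rows": "0 0 0 -0.2 0; 0 0 0 -0.45 0; 0 0 0 -0.45 0; 0 0 0 -0.45 0"
}}

```text
time_s: 63.95
eef_pos: [474.9, 314.1, 24.6]
ee_rot: [0.5, 0.5, 0.5, -0.5]
force: [0.1, -0.7, -0.6]
grip_width: 0.133
```

```bash
sed 's/(130,180,370,320),3.3/(200,200,400,320),4/' q.py > q2.py; python3 q2.py w41
```

```text
sync [474.9  314.05  24.62  89.96] sd [0.02 0.05 0.01] 0.0
[ 1.3 -0.8 -1.2]
```

View pics/w41.png

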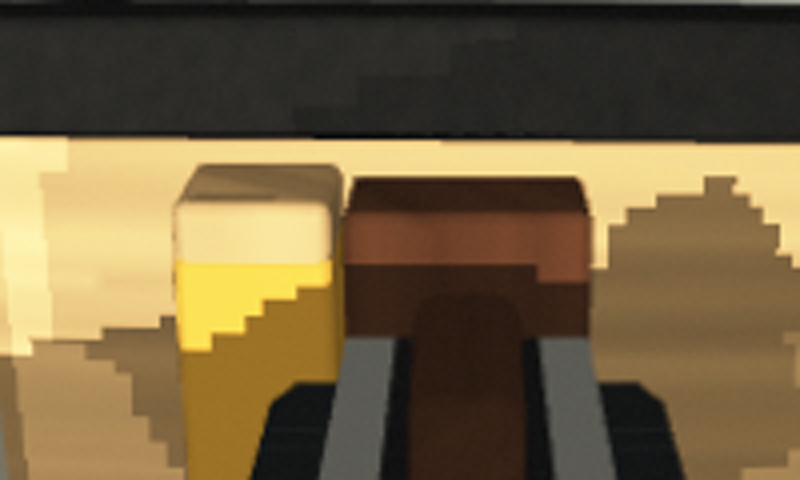

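Emit:
{"fn": "send_rows", "kwargs": {
  "rows": "0 0 0 -0.1 0; 0 0 0 -0.15 0; 0 0 0 -0.15 0; 0 0.1 0 -0.15 0; 0 0.1 0 -0.15 0; 0.18 0.1 0 -0.15 0; 0.25 0.1 0 -0.15 0; 0.3 0.1 0 -0.15 0; 0.3 -1 0 -0.15 0; 0.3 -3 0 -0.15 0; 0.3 -6 -1 -0.15 0; 0.3 -6 -1 -0.15 0"
}}

```text
time_s: 65.4
eef_pos: [466.1, 316.5, 89.0]
ee_rot: [0.501, 0.502, 0.499, -0.497]
force: [0.5, -0.5, -0.4]
grip_width: 0.3
```

```bash
python3 ov.py w42 33; python3 -c "
from g import *
tgt([430,250,240,75])"
```

```text
sync [465.67 316.06  87.23  89.94] sd [0.39 0.33 1.42] 0.01
sync [464.73 315.34  84.09  89.97] sd [0.07 0.05 0.29] 0.0
-> [430, 250, 240, 75] [-15.59  -3.48   6.53  -2.99]
```

View pics/w42o.png

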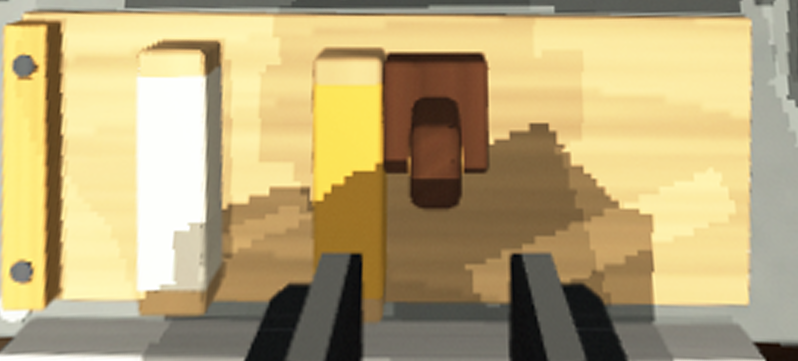

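Emit:
{"fn": "send_rows", "kwargs": {
  "rows": "0.32 -4 -1 0.5 0; 0.32 -8 -2 2 0; 0.32 -12 -3 5 -1; 0.32 -15 -3.5 9 -2.5; 0.32 -16 -3.5 13 -4; 0.32 -17 -3.5 17 -6; 0.32 -17 -3.5 21 -8; 0.32 -17 -3.5 25 -10; 0.32 -17 -3.5 29 -12; 0.32 -17 -3.5 33 -14; 0.32 -16 -3.5 37 -16; 0.32 -14 -3 41.5 -17.5"
}}

```text
time_s: 67.05
eef_pos: [434.6, -90.8, 229.6]
ee_rot: [0.7, 0.105, 0.698, -0.106]
force: [1.8, -0.1, -0.6]
grip_width: 0.317
```

```bash
python3 -c "
from g import *
sync(3);c=sync(3); tgt([465,-100,110,3.5])"
```

```text
sync [434.13 -92.74 227.51  17.11] sd [0.34 1.8  1.5 ] 0.33
sync [434.3  -89.42 228.59  17.66] sd [0.2  0.75 0.5 ] 0.04
-> [465, -100, 110, 3.5] [11.86 -0.08  3.25 -2.83]
```

Emit:
{"fn": "send_rows", "kwargs": {
  "rows": "0.32 2 0 1 -1.5; 0.32 5 0 2.5 -2.8; 0.32 8 -0.1 3.2 -2.8; 0.32 11 -0.1 3.2 -2.8; 0.32 11.9 -0.1 3.2 -2.8; 0.32 11.9 -0.1 3.2 -2.8; 0.32 11.9 -0.1 3.2 -2.8"
}}

```text
time_s: 68.05
eef_pos: [465.5, -99.4, 111.5]
ee_rot: [0.708, 0.021, 0.706, -0.022]
force: [0.4, -0.3, 0.8]
grip_width: 0.316
```

```bash
python3 -c "
from g import *
sync(3)"; python3 st.py w43
```

```text
sync [465.51 -99.53 111.58   3.47] sd [0.03 0.1  0.05] 0.01
sync [464.98 -99.62 110.63   3.49] sd [0.21 0.04 0.41] 0.0
```

View pics/w43o.png

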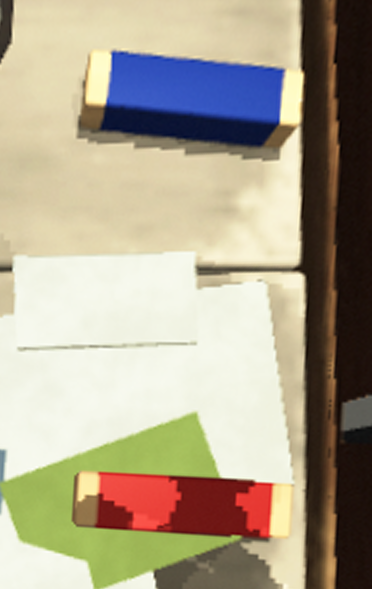

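View pics/w43w.png

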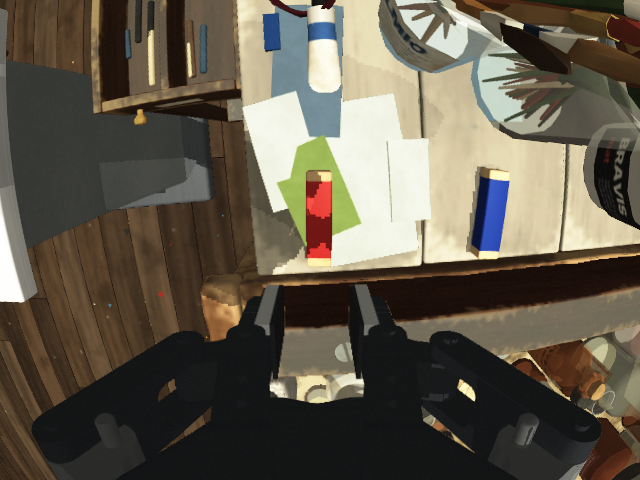

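```bash
python3 -c "
from g import *
tgt([466.4,-100,-20.5,3.3])"
```

```text
-> [466.4, -100, -20.5, 3.3] [13.11 -0.03  0.14 -0.04]
```

Emit:
{"fn": "send_rows", "kwargs": {
  "rows": "0.3 4 0 0.1 0; 0.3 8 0 0.1 0; 0.3 10 0 0.1 0; 0.3 12 0 0.1 0; 0.3 13 0 0.1 0; 0.3 13.1 0 0.1 0; 0.3 13.1 0 0.1 0; 0 13.1 0 0.1 0; 0 13.1 0 0.1 0; 0 13.1 0 0.1 0; 0 13.1 0 0.1 0; 0 13.1 0 0.1 0",
  "grip_force": 30
}}

```text
time_s: 69.85
eef_pos: [466.2, -99.8, -20.4]
ee_rot: [0.707, 0.021, 0.706, -0.022]
force: [-1.0, -0.1, 7.1]
grip_width: 0.198
```

Emit:
{"fn": "send_rows", "kwargs": {
  "rows": "0 -1 0 0 0; 0 -4 0 0 0; 0 -8 0 0 0; 0 -12 0 0 0; 0 -16 0 -1 0; 0 -18 0 -2 0; 0 -20 1 -3 0; 0 -21 4 -4 1; 0 -22 7 -4 2; 0 -22 10 -4 3; 0 -22 13 -4 4; 0 -22 16 -4 5"
}}

```text
time_s: 71.05
eef_pos: [435.1, 63.8, 199.6]
ee_rot: [0.685, 0.175, 0.685, -0.175]
force: [0.6, -0.5, -0.5]
grip_width: 0.203
```

```bash
python3 -c "
from g import *
sync(3)"; python3 pv.py w44; python3 -c "
from g import *
tgt([430,200,240,90],[440,270,180,90],[448,278,60,90])"
```

```text
sync [435.02  65.28 199.52  28.67] sd [0.08 1.3  0.06] 0.19
sync [435.29  62.64 199.24  28.4 ] sd [0.12 0.66 0.06] 0.06
-> [430, 200, 240, 90] [-4.08 11.83 -7.   12.32]
-> [440, 270, 180, 90] [ 1.92 18.46 -9.45 12.32]
-> [448, 278, 60, 90] [13.92 19.55 -9.12 12.32]
```

View pics/w44w.png

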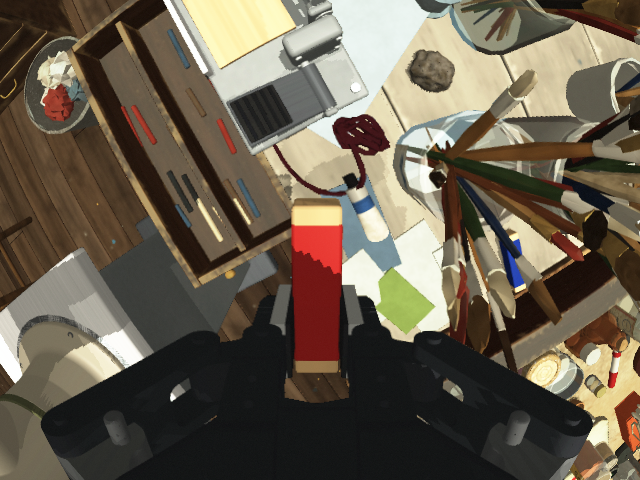

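Emit:
{"fn": "send_rows", "kwargs": {
  "rows": "0 -1 3 -1.5 1.5; 0 -2 6 -3 3; 0 -3 9 -5 4.5; 0 -3 12 -6.5 6; 0 -3 14 -8 7.5; 0 -2 16 -9 9; 0 0 18 -9.4 10.5; 0 3 19 -9.4 12.3; 0 7 19.5 -9.2 12.3; 0 11 19.6 -9.1 12.3; 0 13.5 19.6 -9.1 12.3; 0 13.5 19.6 -9.1 12.3"
}}

```text
time_s: 72.7
eef_pos: [447.4, 277.1, 61.0]
ee_rot: [-0.499, -0.498, -0.501, 0.502]
force: [0.3, -0.4, -0.2]
grip_width: 0.204
```

Emit:
{"fn": "send_rows", "kwargs": {
  "rows": "0 0 0 0 0; 0 0 0 0 0; 0 0 0 0 0"
}}

```text
time_s: 73.0
eef_pos: [449.9, 278.4, 65.5]
ee_rot: [0.5, 0.501, 0.5, -0.499]
force: [-1.0, -0.4, -0.7]
grip_width: 0.206
```

```bash
python3 ov.py w45 33; python3 -c "
from g import *
tgt([450.7,280,-2,90],[450.7,290,-2,90])"
```

```text
sync [449.69 278.39  65.27  89.99] sd [0.15 0.02 0.21] 0.0
sync [449.21 278.28  64.43  89.99] sd [0.1  0.02 0.21] 0.0
-> [450.7, 280, -2, 90] [ 6.64  0.15 -0.17  0.  ]
-> [450.7, 290, -2, 90] [ 6.64  0.15 -1.17  0.  ]
```

View pics/w45o.png

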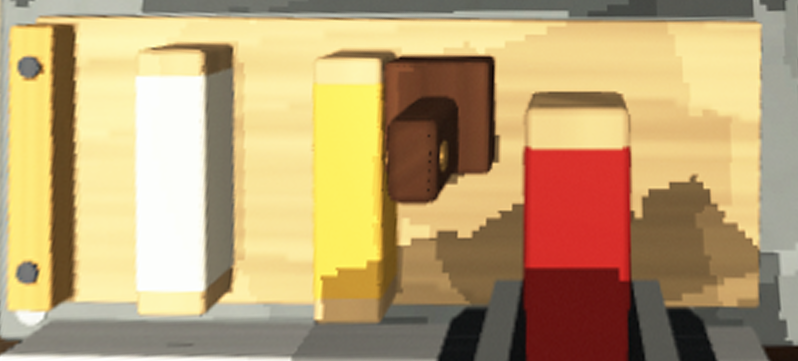

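View pics/w45w.png

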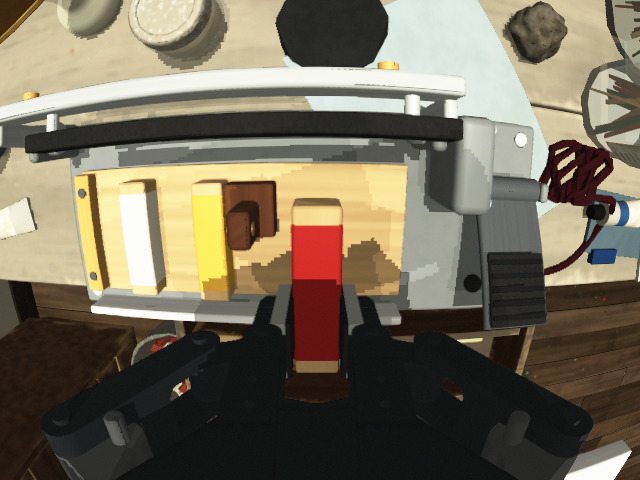

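Emit:
{"fn": "send_rows", "kwargs": {
  "rows": "0 2 0.1 -0.2 0; 0 4 0.15 -0.2 0; 0 6 0.15 -0.2 0; 0 6.65 0.15 -0.2 0; 0 6.65 0.15 -0.6 0; 0 6.65 0.15 -1 0; 0 6.65 0.15 -1.15 0; 0 6.65 0.15 -1.15 0; 0 6.65 0.15 -1.15 0"
}}

```text
time_s: 74.35
eef_pos: [450.7, 289.8, -2.2]
ee_rot: [0.5, 0.5, 0.5, -0.5]
force: [0.1, -1.1, -1.1]
grip_width: 0.199
```

```bash
python3 q.py w46
```

```text
sync [450.64 289.73  -2.27  89.99] sd [0.04 0.07 0.08] 0.0
[-0.5 -0.3 -1.8]
```

View pics/w46.png

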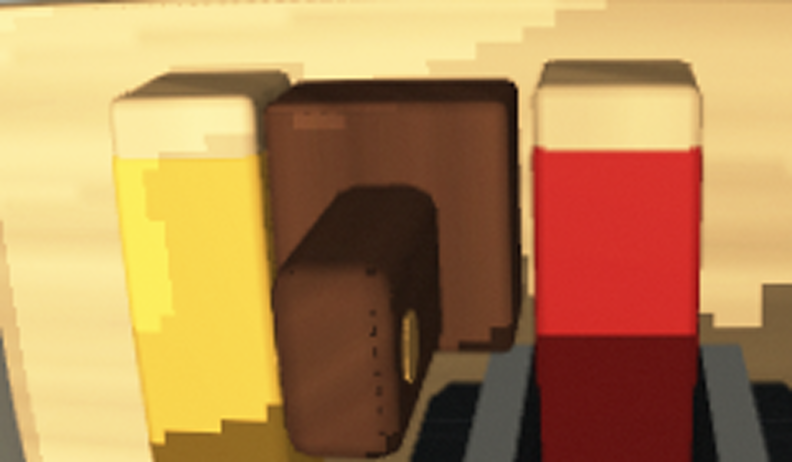

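Emit:
{"fn": "send_rows", "kwargs": {
  "rows": "0 0 0 -0.1 0; 0 0 0 -0.22 0; 0 0 0 -0.22 0; 0 0 0 -0.22 0"
}}

```text
time_s: 75.0
eef_pos: [450.5, 292.0, -2.5]
ee_rot: [0.5, 0.5, 0.5, -0.5]
force: [0.1, -0.3, -1.3]
grip_width: 0.2
```

Emit:
{"fn": "send_rows", "kwargs": {
  "rows": "0 0 0 -0.03 0; 0 0 0 -0.07 0; 0 0 0 -0.07 0; 0 0 0 -0.07 0"
}}

```text
time_s: 75.4
eef_pos: [450.5, 292.6, -2.5]
ee_rot: [0.5, 0.5, 0.5, -0.5]
force: [-0.5, -0.5, -0.8]
grip_width: 0.204
```

```bash
python3 q.py w47
```

```text
sync [450.55 292.62  -2.49  89.99] sd [0.01 0.01 0.01] 0.0
[ 0.6 -0.7 -0.7]
```

View pics/w47.png

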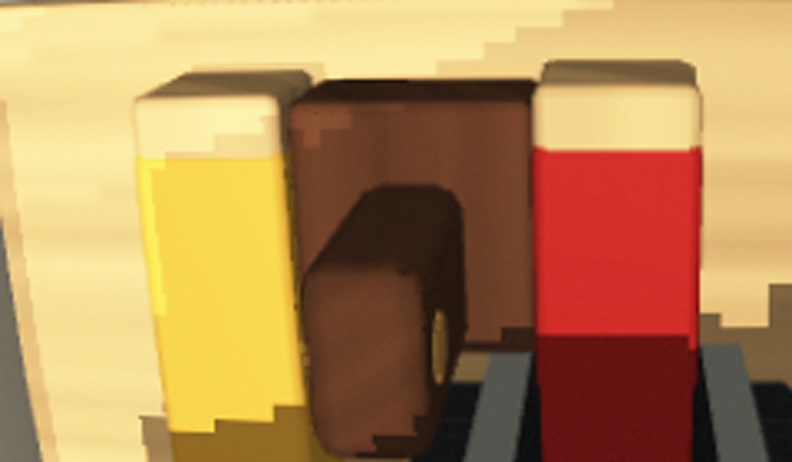

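Emit:
{"fn": "send_rows", "kwargs": {
  "rows": "0 0 0 -0.02 0; 0 0.1 0 -0.02 0; 0 0.2 0 -0.02 0; 0 0.2 0 -0.02 0; 0.24 0.2 0 -0.02 0; 0.28 0.2 0 -0.02 0; 0.28 0.2 0 -0.02 0; 0.28 -1 0 -0.02 0; 0.28 -3 0 -0.02 0; 0.28 -6 0 -0.5 0; 0.3 -9 1 -1.5 0; 0.3 -9 1 -1.5 0"
}}

```text
time_s: 76.85
eef_pos: [463.3, 309.2, 92.4]
ee_rot: [0.501, 0.503, 0.499, -0.497]
force: [0.3, -0.4, -0.3]
grip_width: 0.301
```

```bash
python3 ov.py w48 33; python3 -c "
from g import *
tgt([474,315.5,22,90])"
```

```text
sync [461.89 308.42  90.13  89.97] sd [1.11 0.6  1.73] 0.0
sync [459.91 307.27  86.78  90.  ] sd [0.1  0.07 0.22] 0.01
-> [474, 315.5, 22, 90] [ 6.48  1.41 -0.82  0.  ]
```

View pics/w48o.png

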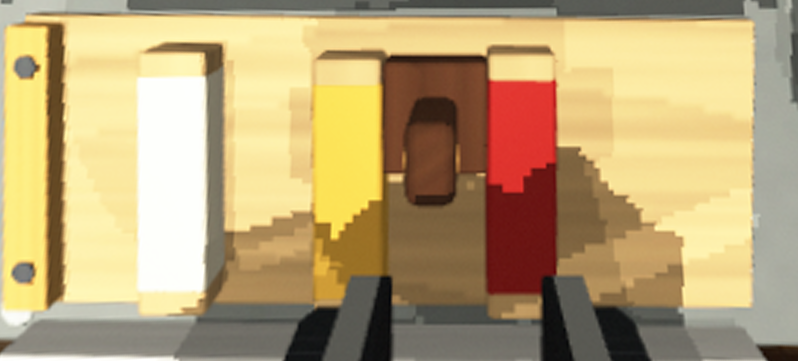

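Emit:
{"fn": "send_rows", "kwargs": {
  "rows": "0.3 0.5 1 -0.8 0; 0.3 2 1.4 -0.8 0; 0.3 4 1.4 -0.8 0; 0.3 6 1.4 -0.8 0; 0.3 6.5 1.4 -0.8 0; 0.3 6.5 1.4 -0.8 0; 0.3 6.5 1.4 -0.8 0; 0 6.5 1.4 -0.8 0; 0 6.5 1.4 -0.8 0; 0 6.5 1.4 -0.8 0; 0 6.5 1.4 -0.8 0; 0 6.5 1.4 -0.8 0",
  "grip_force": 25
}}

```text
time_s: 78.5
eef_pos: [475.1, 315.8, 23.4]
ee_rot: [0.5, 0.5, 0.5, -0.499]
force: [-1.5, -1.2, 6.1]
grip_width: 0.134
```

```bash
python3 pv.py w49
```

```text
sync [475.07 315.83  23.46  89.99] sd [0.   0.01 0.01] 0.0
```

Emit:
{"fn": "send_rows", "kwargs": {
  "rows": "0 -1 0 0 0; 0 -3 0 0 0; 0 -5 0 0 0; 0 -5 0 2 0; 0 -5 0 4 0; 0 -5 0 5.1 0; 0 -3 0 5.1 0; 0 -1 0 5.1 0; 0 -0.2 0 5.1 0; 0 -0.2 0 5.1 0; 0 -0.2 0 5.1 0; 0 -0.2 0 5.1 0"
}}

```text
time_s: 80.0
eef_pos: [474.8, 264.8, 25.0]
ee_rot: [0.5, 0.5, 0.5, -0.5]
force: [0.0, 0.2, -1.2]
grip_width: 0.129
```

```bash
python3 -c "
from g import *
sync(3)";python3 q2.py w50; python3 pv.py w50p
```

```text
sync [474.75 264.78  24.93  89.99] sd [0.03 0.03 0.05] 0.0
sync [474.63 264.69  24.71  89.99] sd [0.04 0.02 0.06] 0.0
[-0.3 -0.5 -0.8]
sync [474.56 264.63  24.53  89.99] sd [0.01 0.01 0.03] 0.0
```

View pics/w50pw.png

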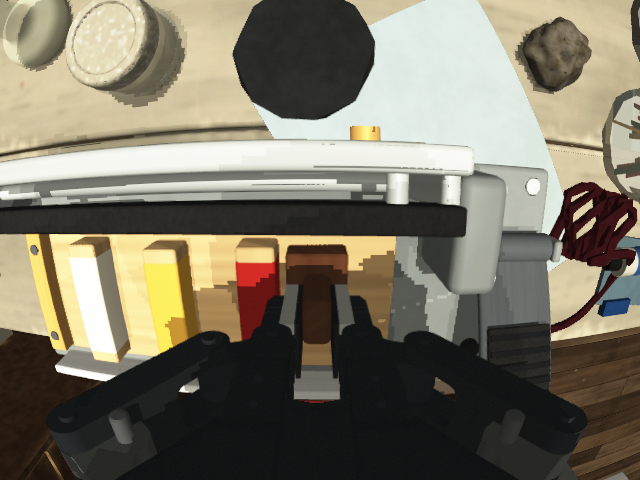

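Emit:
{"fn": "send_rows", "kwargs": {
  "rows": "0 0 0 -0.2 0; 0 0 0 -0.4 0; 0 0 0 -0.48 0; 0 0 0 -0.48 0; 0 0 0 -0.48 0"
}}

```text
time_s: 81.2
eef_pos: [474.5, 269.5, 24.5]
ee_rot: [0.5, 0.5, 0.5, -0.5]
force: [0.3, -0.7, -0.4]
grip_width: 0.132
```

```bash
python3 q2.py w51
```

```text
sync [474.53 269.44  24.49  89.99] sd [0.02 0.03 0.02] 0.0
[ 0.2  0.  -1.7]
```

View pics/w51.png

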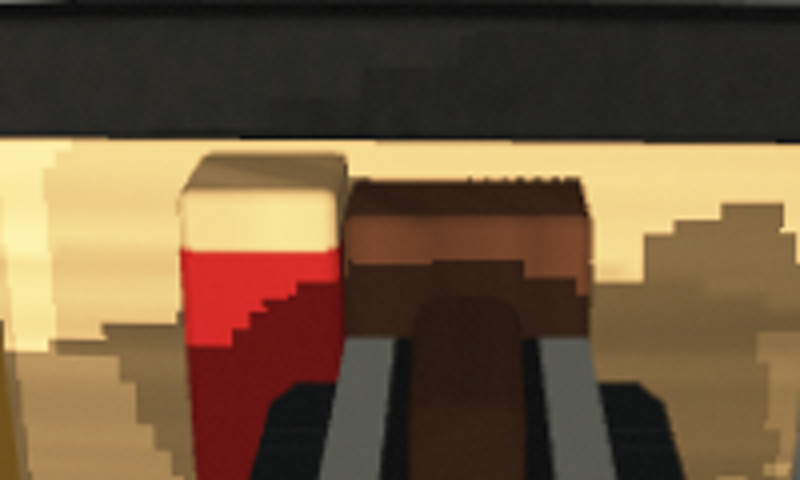

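Contact nearly closed (red edge u≈340, foot edge ≈346). A hair more, lower and release.

Emit:
{"fn": "send_rows", "kwargs": {
  "rows": "0 0 0 -0.02 0; 0 0.05 0 -0.02 0; 0 0.1 0 -0.02 0; 0 0.1 0 -0.02 0; 0.18 0.1 0 -0.02 0; 0.25 0.1 0 -0.02 0; 0.3 0.1 0 -0.02 0; 0.3 -1 0 -0.02 0; 0.3 -3 0 -0.02 0; 0.3 -6 -1 -0.02 0; 0.3 -6 -1 -0.02 0"
}}

```text
time_s: 82.55
eef_pos: [465.8, 270.4, 88.7]
ee_rot: [0.501, 0.502, 0.499, -0.498]
force: [0.2, -0.8, -0.5]
grip_width: 0.299
```

```bash
python3 ov.py w52 33
```

```text
sync [465.31 270.08  86.96  89.97] sd [0.4  0.25 1.35] 0.01
sync [464.35 269.49  84.    89.99] sd [0.08 0.04 0.29] 0.0
```

View pics/w52o.png

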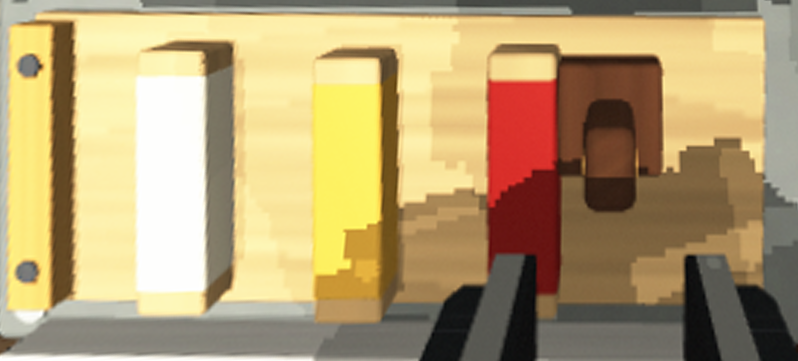

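Emit:
{"fn": "send_rows", "kwargs": {
  "rows": "0.32 -4 -1 0.5 0; 0.32 -8 -2 2 0; 0.32 -12 -3 5 -1; 0.32 -15 -3.5 9 -3; 0.32 -16 -3.5 13 -5; 0.32 -17 -3.5 17 -7; 0.32 -17 -3.5 21 -9; 0.32 -17 -3.5 25 -11; 0.32 -17 -3.5 29 -13; 0.32 -17 -3.5 33 -15; 0.32 -16 -3.5 37 -17; 0.32 -16 -3 38 -17.5"
}}

```text
time_s: 84.2
eef_pos: [433.9, -113.1, 243.6]
ee_rot: [0.699, 0.1, 0.701, -0.1]
force: [-0.3, 1.1, 0.4]
grip_width: 0.317
```

```bash
python3 -c "
from g import *
sync(3);c=sync(3); tgt([500,-103,200,5],[585,-103,140,5])"
```

```text
sync [ 434.39 -113.05  243.66   16.14] sd [0.33 0.77 0.14] 0.29
sync [ 434.54 -110.09  244.37   16.6 ] sd [0.02 0.49 0.16] 0.04
-> [500, -103, 200, 5] [ 4.44  2.55  6.07 -2.32]
-> [585, -103, 140, 5] [10.44  4.98 14.22 -2.32]
```

Emit:
{"fn": "send_rows", "kwargs": {
  "rows": "0.32 1 0.5 1.5 -1; 0.32 3 1.5 4 -2.3; 0.32 5 2.5 7 -2.3; 0.32 7 3.5 10 -2.3; 0.32 9 4.5 13 -2.3; 0.32 10.4 5 14.2 -2.3; 0.32 10.4 5 14.2 -2.3; 0.32 10.4 5 14.2 -2.3"
}}

```text
time_s: 85.3
eef_pos: [584.7, -101.6, 141.0]
ee_rot: [0.706, 0.03, 0.707, -0.03]
force: [-0.3, 1.1, 0.3]
grip_width: 0.323
```

```bash
python3 -c "
from g import *
sync(3)"; python3 st.py w53; python3 -c "
from h import *
b=capture('side'); save(b,'s53',(120,60,480,450),1.5)"
```

```text
sync [ 584.7  -101.94  141.53    4.88] sd [0.03 0.27 0.38] 0.01
sync [ 584.83 -102.53  141.31    4.9 ] sd [0.03 0.05 0.42] 0.0
```

View pics/w53o.png

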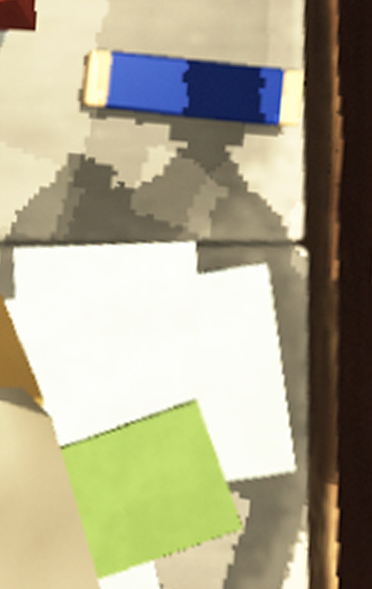

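View pics/w53w.png

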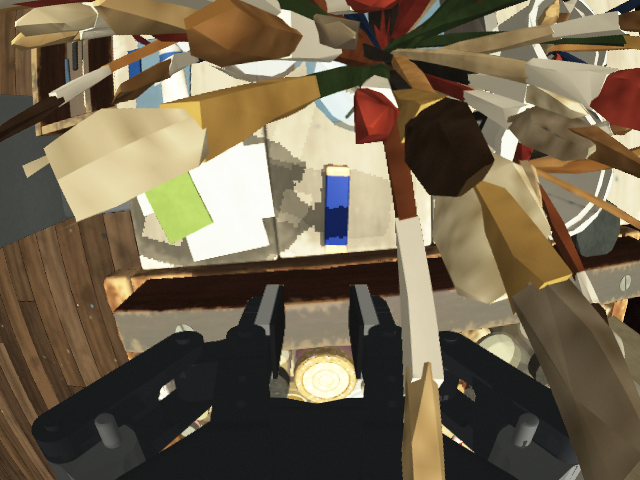

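View pics/s53.png

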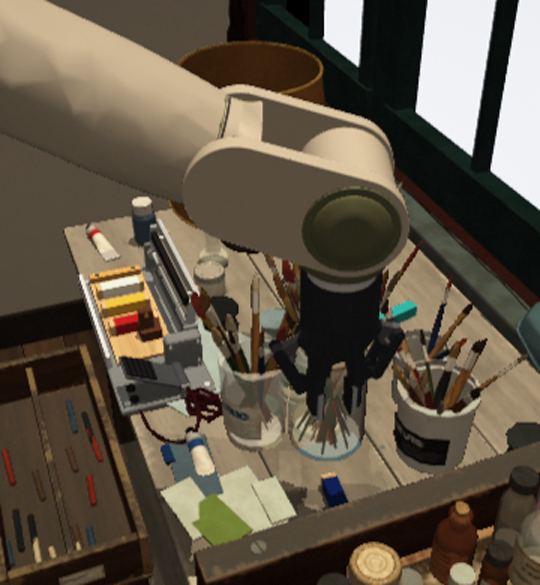

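```bash
python3 - <<'E'
import cv2
a=cv2.imread('pics/w26w.png')[60:360,440:640]; b=cv2.imread('pics/w53w.png')[60:480,330:640]
cv2.imwrite('pics/br1.png',cv2.resize(a,None,fx=2,fy=2)); cv2.imwrite('pics/br2.png',cv2.resize(b,None,fx=1.4,fy=1.4))
E
```

```text
(no output)
```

View pics/br1.png

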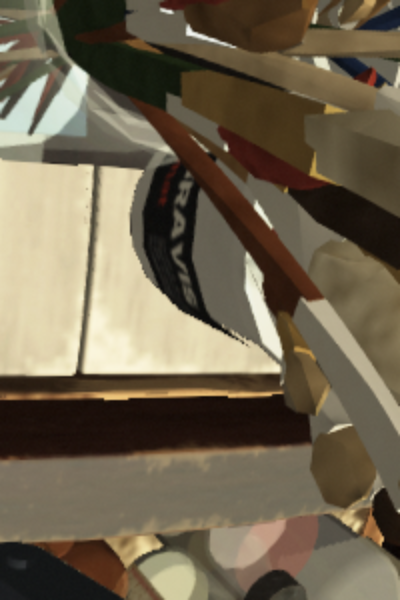

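View pics/br2.png

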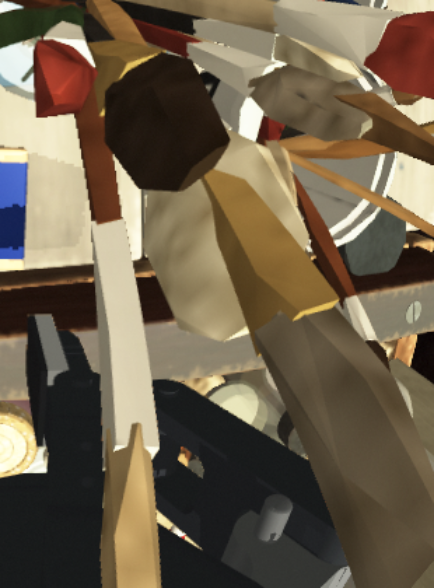

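```bash
cat > tri.py <<'E'
from g import *
def ray(w,T,uv):
    M=T@np.array(w['mount']); K=np.array(w['intrinsics']); d=np.array([uv[0]-K[0,2],uv[1]-K[1,2]]); r=np.hypot(*d); th=r/K[0,0]
    v=np.array([*(d/r*np.sin(th)),np.cos(th)]); return M[:3,3],M[:3,:3]@v
def mk(c):
    T=np.eye(4);T[:3,:3]=Rt(c[3]);T[:3,3]=c[:3]; return T
def tri(w,c1,p1,c2,p2):
    o1,d1=ray(w,mk(c1),p1);o2,d2=ray(w,mk(c2),p2)
    A=np.stack([d1,-d2],1); s=np.linalg.lstsq(A,o2-o1,rcond=None)[0]; a=o1+s[0]*d1;b=o2+s[1]*d2; return ((a+b)/2).round(),np.linalg.norm(a-b).round(1)
w=capture('wrist')
C26=[529.06,-105,154.2,-.17];C53=[584.83,-102.5,141.3,4.9]
print('junction',tri(w,C26,(595,210),C53,(405,218.6)))
print('big tan->grey',tri(w,C26,(605,118),C53,(545,285)))
for n,c in (('26',C26),('53',C53)): print(mk(c)@np.array(w['mount'])[:,3])
# ray of white/tan junction in 53, points along it
o,d=ray(w,mk(C53),(425,365)); 
for s in (10,20,30,40,60,80): print(s,(o+d*s).round())
E
python3 tri.py
```

```text
junction (array([607., -51., 236.]), np.float64(0.0))
big tan->grey (array([585., -34., 284.]), np.float64(35.3))
[528.79490128 -35.88231818 318.41062186   1.        ]
[590.67405871 -33.62931542 305.51062186   1.        ]
10 [593. -39. 298.]
20 [595. -45. 290.]
30 [598. -51. 282.]
40 [600. -57. 274.]
60 [605. -69. 259.]
80 [609. -80. 243.]
```

```bash
python3 - <<'E'
import cv2
a=cv2.imread('pics/w8w.png')[0:400,440:640]; b=cv2.imread('pics/w7.png')[60:400,440:640]
c=cv2.imread('pics/w28w.png')[0:400,400:640]
for n,i in (('br3',a),('br4',b)): cv2.imwrite(f'pics/{n}.png',cv2.resize(i,None,fx=1.45,fy=1.45))
x=[cv2.resize(i,(int(i.shape[1]*580/i.shape[0]),580)) for i in (a,b)]
cv2.imwrite('pics/br5.png',cv2.hconcat(x))
E
```

```text
(no output)
```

View pics/br5.png

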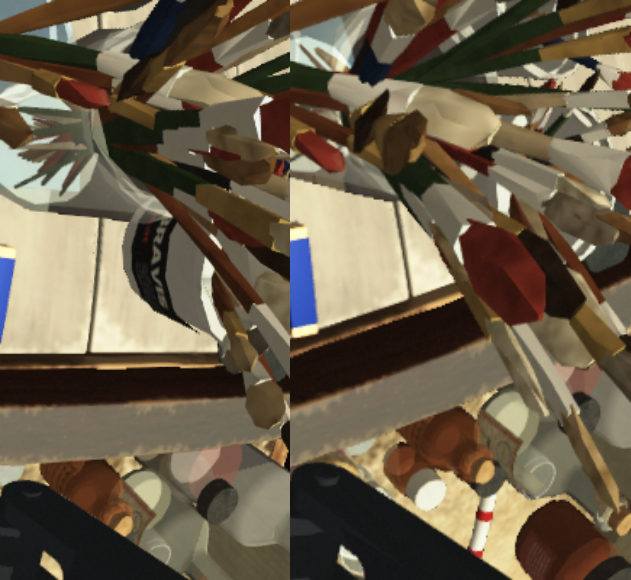

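```bash
cat >> tri.py <<'E'
C7=[479.3,-34.3,219.8,17.45]
print('wt',tri(w,C7,(607,306),C53,(425,365)))
o,d=ray(w,mk(C7),(633,368))
for s in range(120,261,20): print(s,(o+d*s).round())
E
python3 tri.py | tail -9
```

```text
wt (array([601., -62., 272.]), np.float64(5.0))
120 [568. -47. 324.]
140 [579. -60. 314.]
160 [591. -73. 304.]
180 [602. -86. 294.]
200 [613. -99. 284.]
220 [ 625. -112.  274.]
240 [ 636. -125.  264.]
260 [ 647. -138.  254.]
```

```bash
python3 - <<'E'
from g import *
a=capture('scene'); save(a,'a54',(330,60,490,220),4.5)
V=np.array(a['view']); print(-V[:3,:3].T@V[:3,3])
for X in [(585,-102,141),(585,-102,300),(585,-60,300),(585,-145,300),(601,-62,272),(596,-72,303)]: 
    p=proj(a,X); print(X,((p-[330,60])*4.5).round())
E
```

```text
[-28.4909181  893.92357114 770.67268529]
(585, -102, 141) [280. 554.]
(585, -102, 300) [305. 313.]
(585, -60, 300) [263. 334.]
(585, -145, 300) [346. 292.]
(601, -62, 272) [238. 371.]
(596, -72, 303) [260. 318.]
```

View pics/a54.png

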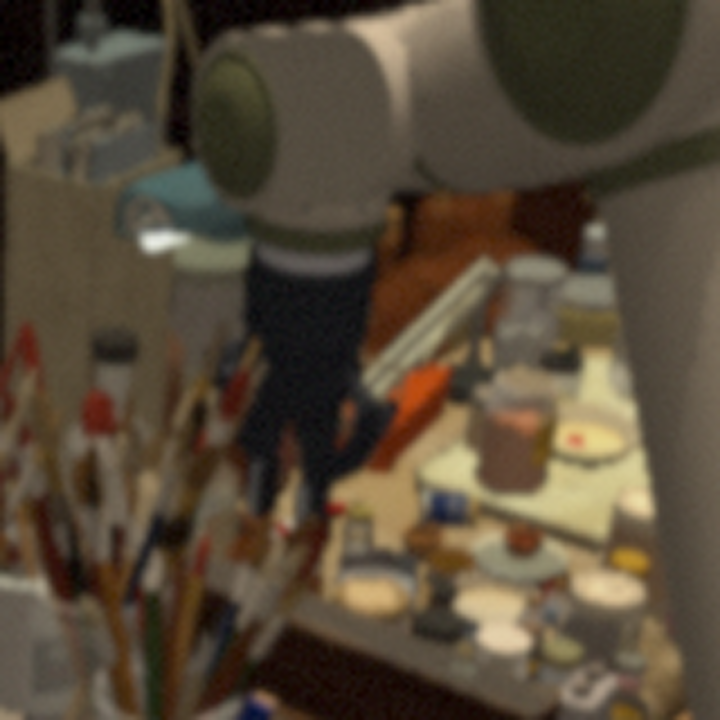

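```bash
python3 -c "
from g import *
s=ctrl.sense();print(np.round(s['force'],2),np.round(s['tau'],2)); sync(3)
tgt([600.1,-109.5,70,5.6],[600.1,-109.5,-20.5,5.6])"
```

```text
[ 0.28  0.01 -0.09] [-1.000e-02 -4.974e+01 -2.511e+01 -0.000e+00  0.000e+00  0.000e+00]
sync [ 584.96 -102.45  140.48    4.88] sd [0.   0.01 0.01] 0.0
-> [600.1, -109.5, 70, 5.6] [ 7.05 -0.57  1.57  0.14]
-> [600.1, -109.5, -20.5, 5.6] [16.1  -0.57  1.57  0.14]
```

Emit:
{"fn": "send_rows", "kwargs": {
  "rows": "0.3 0.5 -0.6 0.8 0.1; 0.3 1.5 -0.6 1.6 0.1; 0.3 3 -0.6 1.6 0.1; 0.3 4 -0.6 1.6 0.1; 0.3 5 -0.6 1.6 0.1; 0.3 5 -0.6 1.6 0.1"
}}

```text
time_s: 86.85
eef_pos: [599.8, -109.6, 88.8]
ee_rot: [0.705, 0.034, 0.707, -0.033]
force: [-0.5, 0.8, -0.2]
grip_width: 0.298
```

```bash
cat > t.py <<'E'
from g import *
s=ctrl.sense();print(np.round(s['force'],2),np.round(s['tau'],2),np.round(s['eef_pos'],1))
E
python3 t.py
```

```text
[-0.46  0.83 -0.22] [-3.000e-02 -5.209e+01 -2.402e+01  0.000e+00 -2.300e-01  0.000e+00] [ 599.8 -109.6   88.8]
```

Emit:
{"fn": "send_rows", "kwargs": {
  "rows": "0.3 0.5 0 0 0; 0.3 1 0 0 0; 0.3 1 0 0 0"
}}

```text
time_s: 87.15
eef_pos: [600.2, -109.7, 80.0]
ee_rot: [0.706, 0.033, 0.707, -0.033]
force: [-0.3, 0.7, -0.2]
grip_width: 0.3
```

```bash
python3 t.py
```

```text
[-0.29  0.75 -0.23] [-1.000e-02 -5.255e+01 -2.389e+01  0.000e+00 -1.200e-01  0.000e+00] [ 600.2 -109.7   80. ]
```

Emit:
{"fn": "send_rows", "kwargs": {
  "rows": "0.3 0.5 0 0 0; 0.3 1 0 0 0; 0.3 1 0 0 0"
}}

```text
time_s: 87.45
eef_pos: [600.0, -109.6, 69.7]
ee_rot: [0.706, 0.033, 0.707, -0.033]
force: [0.1, 0.2, -0.9]
grip_width: 0.301
```

```bash
python3 t.py
```

```text
[ 0.07  0.2  -0.89] [-1.000e-02 -5.283e+01 -2.361e+01  0.000e+00 -1.200e-01  0.000e+00] [ 600.  -109.6   69.7]
```

Emit:
{"fn": "send_rows", "kwargs": {
  "rows": "0.3 0.5 0 0 0; 0.3 1 0 0 0; 0.3 1.5 0 0 0; 0.3 1.5 0 0 0"
}}

```text
time_s: 87.85
eef_pos: [600.0, -109.6, 54.6]
ee_rot: [0.706, 0.033, 0.707, -0.033]
force: [0.2, -0.2, 0.9]
grip_width: 0.302
```

```bash
python3 t.py; python3 st.py w55
```

```text
[ 0.17 -0.21  0.9 ] [-2.000e-02 -5.297e+01 -2.310e+01  0.000e+00 -1.100e-01  0.000e+00] [ 600.  -109.6   54.6]
sync [ 600.39 -109.78   55.45    5.38] sd [0.19 0.07 0.4 ] 0.0
```

View pics/w55w.png

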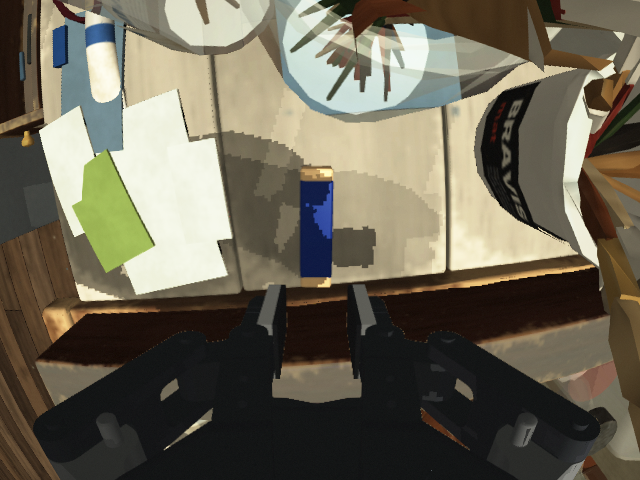

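Emit:
{"fn": "send_rows", "kwargs": {
  "rows": "0.3 0.4 0 0 0; 0.3 0.8 0 0 0; 0.3 0.8 0 0 0"
}}

```text
time_s: 88.6
eef_pos: [599.9, -109.6, 46.6]
ee_rot: [0.706, 0.033, 0.707, -0.033]
force: [-0.3, 0.4, 0.1]
grip_width: 0.3
```

```bash
python3 t.py
```

```text
[-0.33  0.38  0.06] [-1.000e-02 -5.325e+01 -2.291e+01  0.000e+00 -9.000e-02 -0.000e+00] [ 599.9 -109.6   46.6]
```

Emit:
{"fn": "send_rows", "kwargs": {
  "rows": "0.3 0.4 0 0 0; 0.3 0.8 0 0 0; 0.3 0.8 0 0 0"
}}

```text
time_s: 88.9
eef_pos: [600.0, -109.6, 38.8]
ee_rot: [0.706, 0.033, 0.707, -0.033]
force: [0.1, -0.1, 0.0]
grip_width: 0.302
```

```bash
python3 t.py
```

```text
[ 0.07 -0.13  0.03] [-2.000e-02 -5.332e+01 -2.265e+01  0.000e+00 -9.000e-02  0.000e+00] [ 600.  -109.6   38.8]
```

Emit:
{"fn": "send_rows", "kwargs": {
  "rows": "0.3 0.4 0 0 0; 0.3 0.8 0 0 0; 0.3 0.8 0 0 0"
}}

```text
time_s: 89.2
eef_pos: [600.0, -109.7, 30.8]
ee_rot: [0.706, 0.033, 0.707, -0.033]
force: [-0.0, -0.6, -0.1]
grip_width: 0.297
```

```bash
python3 t.py
```

```text
[-0.01 -0.56 -0.14] [-2.000e-02 -5.348e+01 -2.241e+01  0.000e+00 -9.000e-02 -0.000e+00] [ 600.  -109.7   30.8]
```

Emit:
{"fn": "send_rows", "kwargs": {
  "rows": "0.3 0.4 0 0 0; 0.3 0.8 0 0 0; 0.3 0.8 0 0 0"
}}

```text
time_s: 89.5
eef_pos: [600.0, -109.6, 22.8]
ee_rot: [0.706, 0.033, 0.707, -0.033]
force: [-1.2, -0.5, 0.3]
grip_width: 0.3
```

```bash
python3 t.py
```

```text
[-1.23 -0.52  0.31] [-2.000e-02 -5.364e+01 -2.216e+01  0.000e+00 -9.000e-02 -0.000e+00] [ 600.  -109.6   22.8]
```

No contact. Continuing.

Emit:
{"fn": "send_rows", "kwargs": {
  "rows": "0.3 0.5 0 0 0; 0.3 1 0 0 0; 0.3 1 0 0 0"
}}

```text
time_s: 89.8
eef_pos: [599.9, -109.6, 12.6]
ee_rot: [0.706, 0.033, 0.707, -0.033]
force: [0.6, 0.4, -0.1]
grip_width: 0.299
```

```bash
python3 t.py
```

```text
[ 0.59  0.38 -0.1 ] [-3.000e-02 -5.388e+01 -2.187e+01  0.000e+00 -1.100e-01  0.000e+00] [ 599.9 -109.6   12.6]
```

Emit:
{"fn": "send_rows", "kwargs": {
  "rows": "0.3 0.5 0 0 0; 0.3 1 0 0 0; 0.3 1 0 0 0"
}}

```text
time_s: 90.1
eef_pos: [599.9, -109.6, 2.6]
ee_rot: [0.706, 0.033, 0.707, -0.033]
force: [-0.7, 0.5, -0.3]
grip_width: 0.302
```

```bash
python3 t.py
```

```text
[-0.65  0.47 -0.34] [-3.000e-02 -5.407e+01 -2.155e+01  0.000e+00 -1.100e-01  0.000e+00] [ 599.9 -109.6    2.6]
```

Emit:
{"fn": "send_rows", "kwargs": {
  "rows": "0.3 0.5 0 0 0; 0.3 1 0 0 0; 0.3 1 0 0 0"
}}

```text
time_s: 90.4
eef_pos: [599.9, -109.6, -7.4]
ee_rot: [0.706, 0.033, 0.707, -0.033]
force: [-0.1, -0.7, -0.6]
grip_width: 0.303
```

```bash
python3 t.py
```

```text
[-0.1  -0.68 -0.57] [-3.000e-02 -5.427e+01 -2.123e+01  0.000e+00 -1.100e-01  0.000e+00] [ 599.9 -109.6   -7.4]
```

Emit:
{"fn": "send_rows", "kwargs": {
  "rows": "0.3 0.5 0 0 0; 0.3 1.1 0 0 0; 0.3 1.1 0 0 0"
}}

```text
time_s: 90.7
eef_pos: [599.8, -109.6, -18.5]
ee_rot: [0.706, 0.033, 0.707, -0.033]
force: [0.1, 0.3, 0.2]
grip_width: 0.299
```

```bash
python3 t.py;python3 st.py w56
```

```text
[0.08 0.29 0.16] [-4.000e-02 -5.459e+01 -2.093e+01  0.000e+00 -1.300e-01  0.000e+00] [ 599.8 -109.6  -18.5]
sync [ 600.35 -109.78  -17.6     5.38] sd [0.23 0.1  0.42] 0.0
```

View pics/w56w.png

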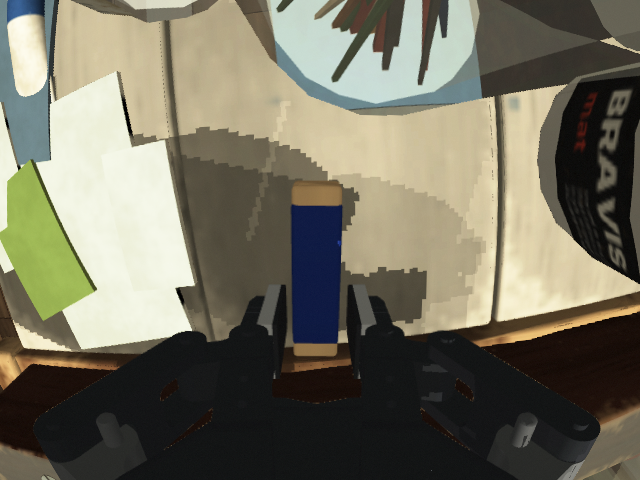

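Emit:
{"fn": "send_rows", "kwargs": {
  "rows": "0.3 0.25 0 0 0; 0.3 0.25 0 0 0; 0 0.25 0 0 0; 0 0.25 0 0 0; 0 0.25 0 0 0; 0 0.25 0 0 0; 0 0.25 0 0 0",
  "grip_force": 30
}}

```text
time_s: 91.85
eef_pos: [600.3, -109.8, -20.0]
ee_rot: [0.706, 0.033, 0.706, -0.033]
force: [0.5, 0.5, -1.5]
grip_width: 0.209
```

Emit:
{"fn": "send_rows", "kwargs": {
  "rows": "0 -1 0 0 0; 0 -4 0 0 0; 0 -8 0 0 0; 0 -12 0 0 0; 0 -16 0 0 0; 0 -20 0 0 0; 0 -22 0 -2 0; 0 -23 0 -6 0; 0 -24 0 -10 0; 0 -24 0 -14 0; 0 -24 0 -16 0; 0 -24 0 -16 0"
}}

```text
time_s: 93.05
eef_pos: [439.4, -94.4, 221.2]
ee_rot: [0.707, 0.033, 0.706, -0.034]
force: [1.2, -1.0, 0.2]
grip_width: 0.196
```

```bash
python3 t.py; python3 -c "
from g import *
sync(3)"; python3 pv.py w57; python3 -c "
from g import *
tgt([430,100,240,50],[430,180,230,90],[436,238,200,90])"
```

```text
[ 1.24 -1.01  0.22] [ -0.31 -34.53 -24.47  -0.06   0.09  -0.16] [439.4 -94.4 221.2]
sync [440.52 -94.72 221.07   5.41] sd [0.82 0.21 0.17] 0.01
sync [441.7  -94.92 220.16   5.37] sd [0.04 0.04 0.24] 0.01
-> [430, 100, 240, 50] [-1.98 19.3  -2.99  8.93]
-> [430, 180, 230, 90] [-0.98 27.26 -3.74 16.93]
-> [436, 238, 200, 90] [ 2.02 33.09 -3.68 16.93]
```

View pics/w57w.png

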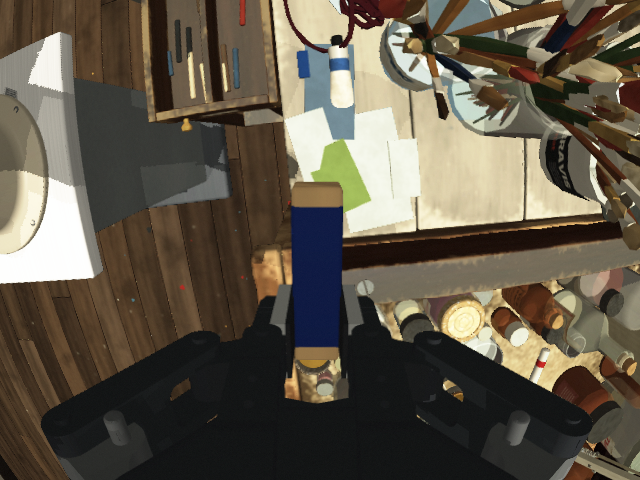

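Emit:
{"fn": "send_rows", "kwargs": {
  "rows": "0 0 3 -0.5 0; 0 -1 6 -1 1.5; 0 -2 9 -1.5 3; 0 -2 12 -2 4.5; 0 -2 15 -2.5 6; 0 -2 18 -3 7.5; 0 -2 21 -3.3 9; 0 -2 24 -3.5 10.5; 0 -1.5 27 -3.7 12; 0 -1 29 -3.7 13.5; 0 0 31 -3.7 15; 0 1 32.5 -3.5 16.9"
}}

```text
time_s: 94.7
eef_pos: [436.7, 233.4, 209.5]
ee_rot: [0.503, 0.497, 0.503, -0.497]
force: [-0.5, -0.3, -0.2]
grip_width: 0.202
```

```bash
python3 -c "
from g import *
sync(3);sync(3); tgt([443,232,150,90],[445.7,232,60,90])"
```

```text
sync [436.42 233.65 208.62  89.32] sd [0.2  0.54 0.72] 0.32
sync [436.68 231.96 209.92  88.75] sd [0.16 0.3  0.38] 0.02
-> [443, 232, 150, 90] [5.99 0.63 0.01 0.25]
-> [445.7, 232, 60, 90] [14.99  0.9   0.02  0.25]
```

Emit:
{"fn": "send_rows", "kwargs": {
  "rows": "0 4 0.3 0 0.25; 0 8 0.6 0 0.25; 0 12 0.9 0 0.25; 0 15 0.9 0 0.25; 0 15 0.9 0 0.25; 0 15 0.9 0 0.25; 0 15 0.9 0 0.25"
}}

```text
time_s: 95.7
eef_pos: [447.0, 232.3, 62.1]
ee_rot: [0.5, 0.502, 0.498, -0.5]
force: [0.7, 0.6, -0.9]
grip_width: 0.2
```

```bash
python3 ov.py w58 33; python3 -c "
from g import *
tgt([445.7,234,-2,90],[445.7,243.7,-2,90])"
```

```text
sync [446.81 232.37  61.92  90.2 ] sd [0.13 0.02 0.16] 0.0
sync [446.12 232.33  60.87  90.21] sd [0.2  0.04 0.36] 0.0
-> [445.7, 234, -2, 90] [ 6.29 -0.04 -0.17 -0.04]
-> [445.7, 243.7, -2, 90] [ 6.29 -0.05 -1.14 -0.04]
```

View pics/w58w.png

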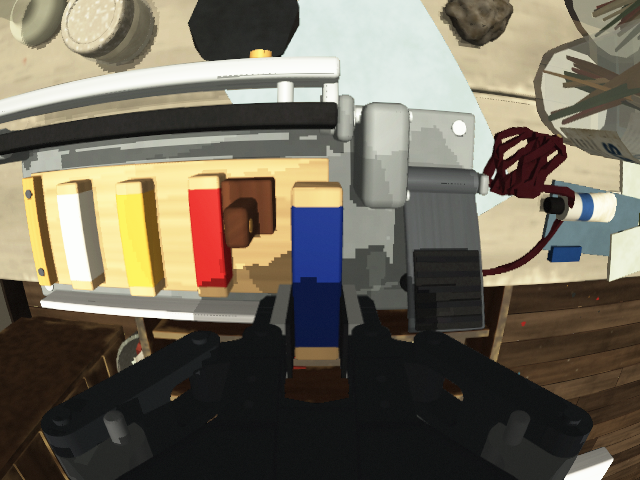

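View pics/w58o.png

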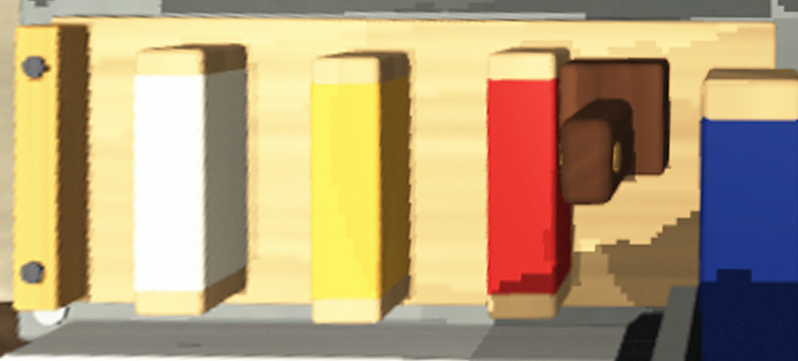

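Emit:
{"fn": "send_rows", "kwargs": {
  "rows": "0 1 0 -0.4 -0.04; 0 3 0 -0.7 -0.04; 0 5 0 -0.7 -0.04; 0 6.2 0 -0.7 -0.04; 0 6.2 0 -0.7 -0.04; 0 6.2 0 -0.9 -0.04; 0 6.2 0 -1.1 -0.04; 0 6.2 0 -1.1 -0.04; 0 6.2 0 -1.1 -0.04"
}}

```text
time_s: 97.05
eef_pos: [445.9, 243.3, -1.7]
ee_rot: [0.5, 0.5, 0.5, -0.5]
force: [-0.3, -0.2, -0.6]
grip_width: 0.201
```

```bash
python3 t.py; python3 q.py w59
```

```text
[-0.29 -0.24 -0.63] [ 9.000e-02 -4.449e+01 -1.847e+01  0.000e+00 -1.000e-02  1.000e-02] [445.9 243.3  -1.7]
sync [445.85 243.26  -1.79  90.02] sd [0.03 0.05 0.05] 0.01
[ 0.6  0.4 -1.4]
```

View pics/w59.png

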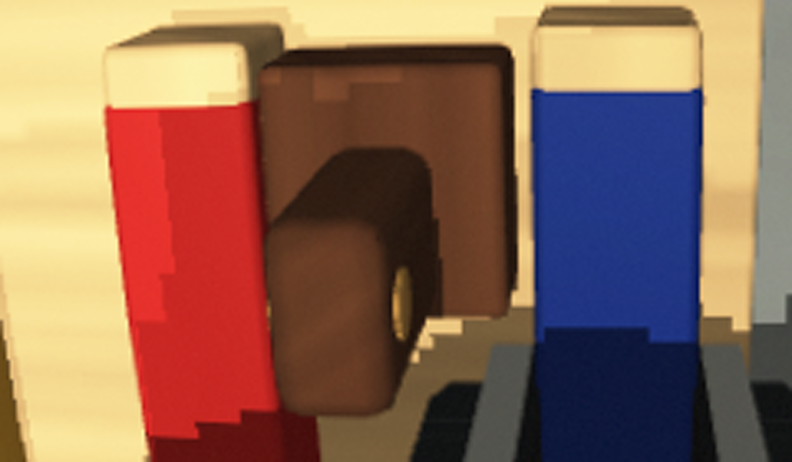

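Move +3.4 mm to the computed contact (246.7), then look.

Emit:
{"fn": "send_rows", "kwargs": {
  "rows": "0 0 0 -0.15 0; 0 0 0 -0.27 0; 0 0 0 -0.27 0; 0 0 0 -0.34 0; 0 0 0 -0.34 0; 0 0 0 -0.34 0"
}}

```text
time_s: 97.9
eef_pos: [445.8, 246.6, -2.0]
ee_rot: [0.5, 0.5, 0.5, -0.5]
force: [-0.1, 1.4, -0.4]
grip_width: 0.201
```

```bash
python3 q.py w60
```

```text
sync [445.77 246.62  -1.99  90.02] sd [0.02 0.01 0.01] 0.0
[-0.1  0.4 -1.6]
```

View pics/w60.png

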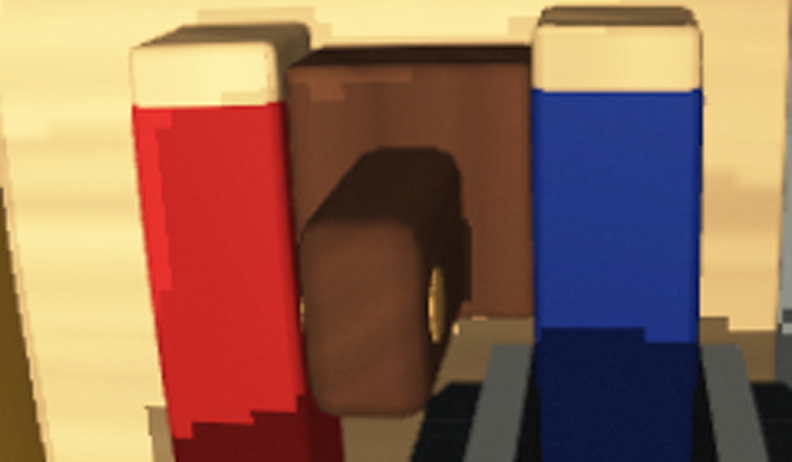

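Emit:
{"fn": "send_rows", "kwargs": {
  "rows": "0 0 0 -0.02 0; 0 0.1 0 -0.02 0; 0 0.22 0 -0.02 0; 0 0.22 0 -0.02 0; 0.24 0.22 0 -0.02 0; 0.28 0.22 0 -0.02 0; 0.28 0.22 0 -0.02 0; 0.28 -1 0 -0.02 0; 0.28 -3 0 -0.02 0; 0.28 -6 0.5 -0.5 0; 0.3 -9 1.4 -1.5 0; 0.3 -9 1.4 -1.5 0"
}}

```text
time_s: 99.35
eef_pos: [462.6, 263.0, 92.7]
ee_rot: [0.501, 0.503, 0.499, -0.497]
force: [-0.1, -0.1, 0.0]
grip_width: 0.303
```

```bash
python3 ov.py w61 33; python3 -c "
from g import *
tgt([474,269.6,22,90])"
```

```text
sync [461.11 262.3   90.58  90.  ] sd [1.14 0.54 1.67] 0.0
sync [459.1  261.31  87.35  90.03] sd [0.09 0.06 0.21] 0.01
-> [474, 269.6, 22, 90] [ 6.53  1.49 -0.83 -0.01]
```

View pics/w61o.png

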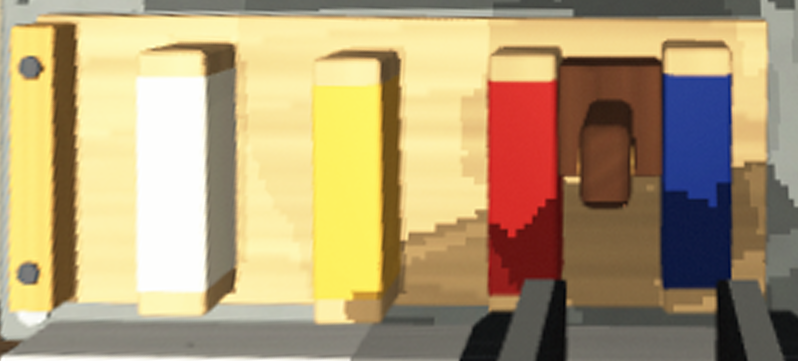

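Emit:
{"fn": "send_rows", "kwargs": {
  "rows": "0.3 0.5 1 -0.8 0; 0.3 2 1.5 -0.8 0; 0.3 4 1.5 -0.8 0; 0.3 6 1.5 -0.8 0; 0.3 6.5 1.5 -0.8 0; 0.3 6.5 1.5 -0.8 0; 0.3 6.5 1.5 -0.8 0; 0 6.5 1.5 -0.8 0; 0 6.5 1.5 -0.8 0; 0 6.5 1.5 -0.8 0; 0 6.5 1.5 -0.8 0; 0 6.5 1.5 -0.8 0",
  "grip_force": 30
}}

```text
time_s: 101.0
eef_pos: [475.3, 269.8, 23.9]
ee_rot: [0.5, 0.501, 0.5, -0.5]
force: [-0.3, -0.8, 5.2]
grip_width: 0.131
```

```bash
python3 pv.py w62
```

```text
sync [475.32 269.76  23.94  90.02] sd [0.01 0.01 0.01] 0.0
```

Emit:
{"fn": "send_rows", "kwargs": {
  "rows": "0 -1 0 0 0; 0 -3 0 0 0; 0 -6 0 0 0; 0 -10 -1 0 0; 0 -14 -2 0 0; 0 -18 -4 2 0; 0 -21 -4.5 5 -1; 0 -22 -4.5 9 -3; 0 -22 -4.5 13 -5; 0 -22 -4.5 17 -7; 0 -22 -4.5 21 -9; 0 -22 -4.5 25 -11"
}}

```text
time_s: 102.5
eef_pos: [429.5, 25.5, 243.6]
ee_rot: [0.649, 0.282, 0.648, -0.281]
force: [-0.1, -1.0, -0.5]
grip_width: 0.126
```

```bash
python3 -c "
from g import *
sync(3);sync(3); tgt([430,-60,230,10],[440,-98,230,0],[500,-98,200,0],[555,-98,120,0])"
```

```text
sync [429.72  23.34 243.5   46.86] sd [0.15 1.83 0.07] 0.33
sync [429.87  26.42 243.37  47.4 ] sd [0.02 0.77 0.04] 0.04
-> [430, -60, 230, 10] [ 1.34 -5.84  6.37 -7.48]
-> [440, -98, 230, 0] [ 1.34 -7.68  9.84 -9.48]
-> [500, -98, 200, 0] [ 4.34 -3.26 13.91 -9.48]
-> [555, -98, 120, 0] [12.34  0.79 17.63 -9.48]
```

Emit:
{"fn": "send_rows", "kwargs": {
  "rows": "0 0.5 -2 2 -1.5; 0 1 -4 4 -3; 0 1.3 -5.8 6.4 -4.5; 0 1.3 -6.7 8 -6; 0 1.3 -7.7 9.8 -7.5; 0 2 -6.5 11 -9; 0 3.5 -4.5 13 -9.5; 0 6 -2 15 -9.5; 0 9 0 17 -9.5; 0 12 0.8 17.6 -9.5; 0 12.3 0.8 17.6 -9.5; 0 12.3 0.8 17.6 -9.5"
}}

```text
time_s: 104.0
eef_pos: [555.2, -95.9, 120.2]
ee_rot: [0.707, -0.002, 0.707, 0.002]
force: [-0.1, 0.1, -0.6]
grip_width: 0.129
```

Emit:
{"fn": "send_rows", "kwargs": {
  "rows": "0 0 0 0 0; 0 0 0 0 0; 0 0 0 0 0"
}}

```text
time_s: 104.3
eef_pos: [555.6, -97.1, 121.3]
ee_rot: [0.708, -0.002, 0.706, 0.001]
force: [1.0, -0.9, -0.8]
grip_width: 0.127
```

```bash
python3 -c "
from g import *
sync(3)"; python3 st.py w63; python3 -c "
from g import *
tgt([555,-98,8.5,0])"
```

```text
sync [ 5.5555e+02 -9.7070e+01  1.2104e+02 -2.5000e-01] sd [0.06 0.01 0.24] 0.0
sync [ 5.5542e+02 -9.6970e+01  1.2016e+02 -2.6000e-01] sd [0.02 0.04 0.19] 0.0
-> [555, -98, 8.5, 0] [11.17 -0.1  -0.04  0.05]
```

View pics/w63w.png

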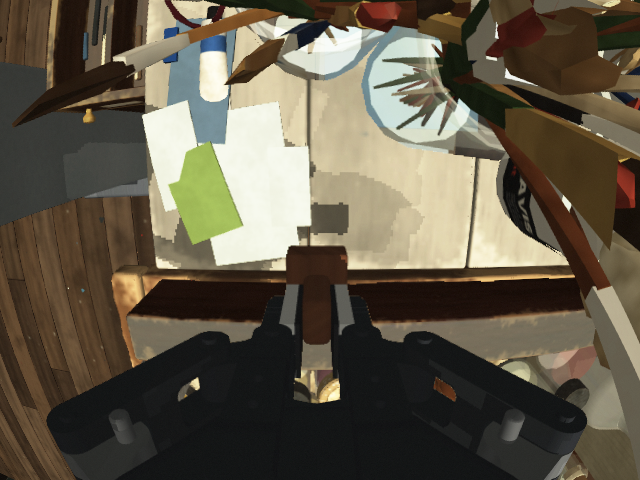

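Emit:
{"fn": "send_rows", "kwargs": {
  "rows": "0 3 0 0 0; 0 6 0 0 0; 0 9 0 0 0; 0 10.5 0 0 0; 0 11.1 0 0 0; 0 11.2 0 0 0; 0 11.2 0 0 0; 0.18 11.2 0 0 0; 0.25 11.2 0 0 0; 0.32 11.2 0 0 0; 0.32 10 0 0 0; 0.32 8 0 0 0"
}}

```text
time_s: 106.1
eef_pos: [554.9, -96.7, 40.2]
ee_rot: [0.706, -0.001, 0.708, 0.002]
force: [-0.3, 0.0, -0.0]
grip_width: 0.319
```

Emit:
{"fn": "send_rows", "kwargs": {
  "rows": "0.32 -4 0 0 0; 0.32 -8 0 0 0; 0.32 -12 0 -2 0; 0.32 -14 0 -5 0; 0.32 -14 0 -9 0; 0.32 -14 0 -11 0; 0.32 -14 0 -11 0; 0.32 -14 0 -11 0"
}}

```text
time_s: 106.9
eef_pos: [445.8, -97.6, 181.0]
ee_rot: [0.708, -0.002, 0.707, 0.001]
force: [0.9, -0.1, -1.3]
grip_width: 0.325
```

```bash
python3 -c "
from g import *
sync(3)"; python3 st.py w64; python3 -c "
from h import *
b=capture('side'); save(b,'s64',(150,150,430,450),2)
from g import *
tgt([430,100,240,45],[400,160,160,45])"
```

```text
sync [ 4.4604e+02 -9.7590e+01  1.8067e+02 -2.6000e-01] sd [0.14 0.03 0.25] 0.01
sync [ 4.4577e+02 -9.7410e+01  1.7990e+02 -2.8000e-01] sd [0.19 0.03 0.09] 0.01
-> [430, 100, 240, 45] [-6.01 19.75 -1.48  9.06]
-> [400, 160, 160, 45] [ 1.99 25.76 -4.45  9.06]
```

View pics/s64.png

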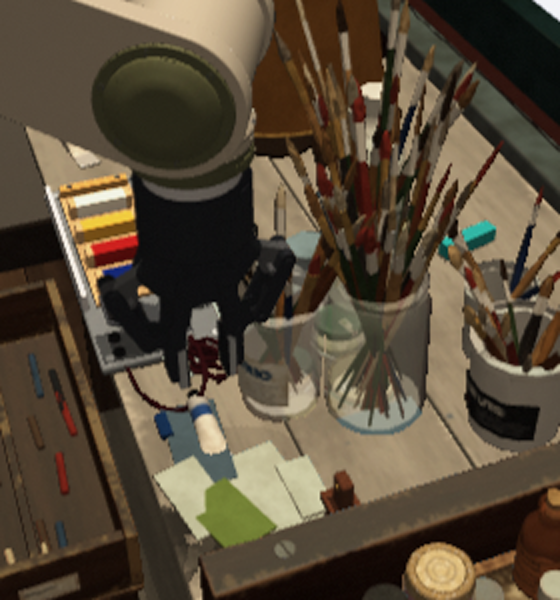

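Emit:
{"fn": "send_rows", "kwargs": {
  "rows": "0 -3 2 0 0; 0 -6 6 -0.5 0; 0 -6 10 -1 0; 0 -6 14 -1 0; 0 -6 18 -1 0; 0 -6 22 -0.6 0; 0 -5 25.5 -0.5 0; 0 -1 25.5 -0.5 0; 0 3 25.5 -0.5 0; 0 6 25.5 -0.5 0; 0 6 25.5 -0.5 0; 0 6 25.5 -0.5 0"
}}

```text
time_s: 108.75
eef_pos: [439.7, 157.6, 121.0]
ee_rot: [0.707, -0.002, 0.707, 0.002]
force: [-0.1, 0.4, 0.5]
grip_width: 0.0
```

```bash
python3 -c "
from g import *
sync(3)"; python3 pv.py w65; python3 - <<'E'
from g import *
w=capture('wrist')
print([(np.round(q['location'],1),round(q['confidence'],2)) for q in nets.spot_point(w,'pedal_top')])
tgt([441,158,45,0],[440,158,36,0])
E
```

```text
sync [ 4.4011e+02  1.5759e+02  1.2148e+02 -2.6000e-01] sd [0.26 0.02 0.37] 0.0
sync [ 4.4001e+02  1.5758e+02  1.2138e+02 -2.6000e-01] sd [0.19 0.01 0.27] 0.0
[(array([440.7, 162.8,  60.6]), 0.78)]
-> [441, 158, 45, 0] [7.64 0.04 0.1  0.05]
-> [440, 158, 36, 0] [ 8.54  0.04 -0.    0.05]
```

View pics/w65w.png

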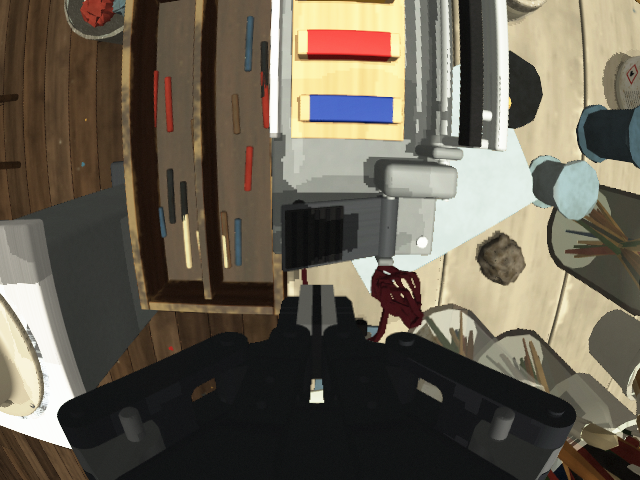

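View pics/w65s.png

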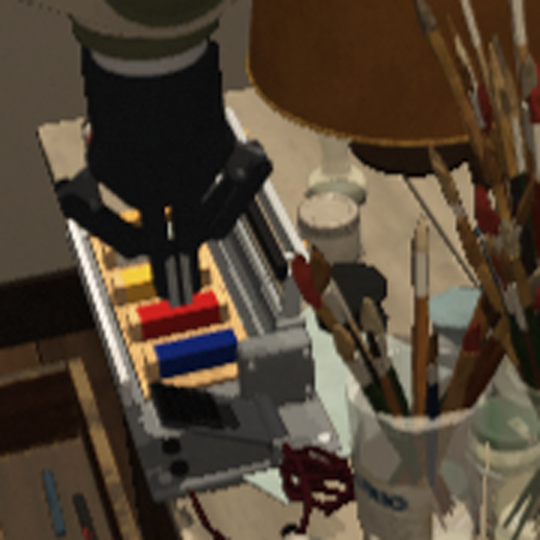

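Emit:
{"fn": "send_rows", "kwargs": {
  "rows": "0 3 0 0 0; 0 6 0 0 0; 0 7.6 0 0 0; 0 8.3 0 0 0; 0 8.3 0 0 0; 0 8.3 0 0 0"
}}

```text
time_s: 109.9
eef_pos: [439.8, 157.6, 37.8]
ee_rot: [0.708, -0.002, 0.707, 0.002]
force: [0.3, 0.1, 0.7]
grip_width: -0.001
```

Emit:
{"fn": "send_rows", "kwargs": {
  "rows": "0 0.3 0 0 0; 0 0.6 0 -0.1 0; 0 0.6 0 -0.1 0"
}}

```text
time_s: 110.2
eef_pos: [438.5, 157.6, 31.4]
ee_rot: [0.707, -0.002, 0.707, 0.002]
force: [-0.3, 0.7, 0.6]
grip_width: -0.002
```

Emit:
{"fn": "send_rows", "kwargs": {
  "rows": "0 0.3 0 0 0; 0 0.6 0 -0.2 0; 0 0.6 0 -0.2 0"
}}

```text
time_s: 110.5
eef_pos: [436.2, 157.5, 24.9]
ee_rot: [0.707, -0.002, 0.707, 0.002]
force: [0.4, -0.0, 0.4]
grip_width: -0.003
```

Emit:
{"fn": "send_rows", "kwargs": {
  "rows": "0 0.3 0 0 0; 0 0.6 0 0 0; 0 0.6 0 0 0"
}}

```text
time_s: 110.8
eef_pos: [436.0, 157.5, 18.6]
ee_rot: [0.707, -0.002, 0.707, 0.002]
force: [-0.5, 0.5, 0.2]
grip_width: 0.0
```

```bash
python3 pv.py w66
```

```text
sync [ 4.3607e+02  1.5750e+02  1.8760e+01 -2.6000e-01] sd [0.05 0.01 0.08] 0.0
```

View pics/w66w.png

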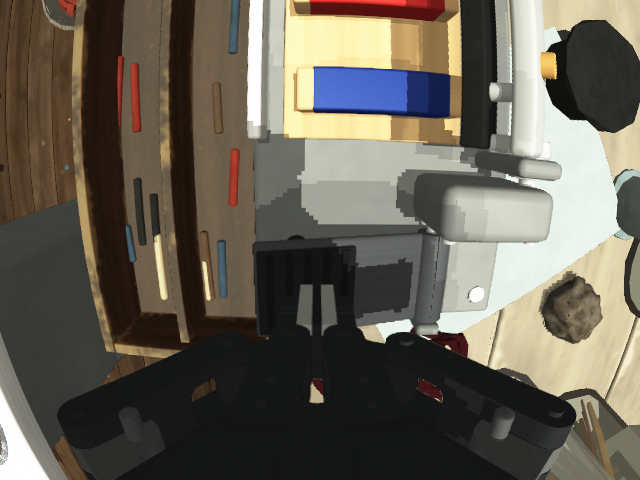

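Emit:
{"fn": "send_rows", "kwargs": {
  "rows": "0 0.3 0 0 0; 0 0.5 0 0 0; 0 0.5 0 0 0"
}}

```text
time_s: 111.4
eef_pos: [436.1, 157.5, 13.8]
ee_rot: [0.707, -0.002, 0.707, 0.002]
force: [-0.7, -0.9, 0.0]
grip_width: 0.004
```

Emit:
{"fn": "send_rows", "kwargs": {
  "rows": "0 0.3 0 0 0; 0 0.5 0 0 0; 0 0.5 0 0 0"
}}

```text
time_s: 111.7
eef_pos: [436.0, 157.5, 8.7]
ee_rot: [0.707, -0.002, 0.707, 0.002]
force: [0.2, -0.2, 0.2]
grip_width: -0.002
```

Emit:
{"fn": "send_rows", "kwargs": {
  "rows": "0 0.3 0 -0.1 0; 0 0.5 0 -0.2 0; 0 0.5 0 -0.2 0"
}}

```text
time_s: 112.0
eef_pos: [434.7, 157.5, 4.3]
ee_rot: [0.707, -0.002, 0.707, 0.002]
force: [-2.1, -1.3, 10.1]
grip_width: -0.001
```

```bash
python3 - <<'E'
from g import *
sync(3)
for n in ('side','wrist','scene'):
    p=capture(n)
    print(n,[(np.round(q['location'],1),round(q['confidence'],2)) for q in nets.spot_point(p,'pedal_top')],[(np.round(q['location'],1),round(q['confidence'],2)) for q in nets.boxes_of(p,'pedal')][:2],[(np.round(q['location'],1),round(q['confidence'],2)) for q in nets.boxes_of(p,'press_pad')][:2])
s=ctrl.sense(); print(s['force'],s['tau'])
E
```

```text
sync [ 4.3469e+02  1.5754e+02  4.4000e+00 -2.7000e-01] sd [0.   0.   0.07] 0.0
side [(array([426.2, 166.6,  25.3]), 0.6)] [(array([461.4, 156.3,  26.4]), 0.64)] []
wrist [(array([432.7, 166.2,  31.7]), 0.88)] [(array([457.7, 171. ,  23.6]), 0.86)] [(array([459. , 171.3,  30. ]), 0.71), (array([467.4, 249. ,  37.5]), 0.62)]
scene [] [(array([460.4, 167. ,  23.6]), 0.84), (array([449. , 395.5,  37.4]), 0.63)] [(array([471.3, 323. ,  43.3]), 0.83)]
[-0.19224434  0.06312948  6.48479836] [ 9.85046849e-02 -3.63415039e+01 -1.57360339e+01  6.16933010e-02
 -1.66167291e-01  1.41369539e-03]
```

Emit:
{"fn": "send_rows", "kwargs": {
  "rows": "0 0.1 0 -0.1 0; 0 0.1 0 -0.1 0; 0 0.1 0 -0.1 0"
}}

```text
time_s: 113.05
eef_pos: [434.6, 157.6, 4.0]
ee_rot: [0.708, -0.002, 0.706, 0.002]
force: [1.3, -0.3, 9.6]
grip_width: -0.001
```

Emit:
{"fn": "send_rows", "kwargs": {
  "rows": "0 0.1 0 -0.1 0; 0 0.1 0 -0.1 0; 0 0.1 0 -0.1 0"
}}

```text
time_s: 113.35
eef_pos: [434.6, 157.6, 3.5]
ee_rot: [0.709, -0.002, 0.705, 0.002]
force: [2.7, -1.6, 12.2]
grip_width: -0.002
```

Emit:
{"fn": "send_rows", "kwargs": {
  "rows": "0 0.1 0 0 0; 0 0.2 0 0 0; 0 0.2 0 0 0"
}}

```text
time_s: 113.65
eef_pos: [434.7, 157.6, 2.8]
ee_rot: [0.709, -0.002, 0.705, 0.002]
force: [-5.3, -2.4, 34.6]
grip_width: -0.002
```

Emit:
{"fn": "send_rows", "kwargs": {
  "rows": "0 0.1 0 0 0; 0 0.2 0 0 0; 0 0.2 0 0 0"
}}

```text
time_s: 113.95
eef_pos: [434.9, 157.6, 2.5]
ee_rot: [0.709, -0.002, 0.705, 0.002]
force: [-14.0, -3.9, 61.1]
grip_width: -0.0
```

```bash
cat > pd.py <<'E'
from g import *
sync(3)
for n in ('side','wrist','scene'):
    p=capture(n)
    print(n,[(np.round(q['location'],1),round(q['confidence'],2)) for q in nets.spot_point(p,'pedal_top')][:1],[(np.round(q['location'],1),round(q['confidence'],2)) for q in nets.boxes_of(p,'press_pad')][:2])
s=ctrl.sense(); print(s['force'],s['tau'])
E
python3 pd.py
```

```text
sync [ 4.3488e+02  1.5761e+02  2.5600e+00 -3.1000e-01] sd [0.01 0.01 0.01] 0.0
side [(array([431.9, 166.2,  26.5]), 0.62)] [(array([482.8, 188.4,  20.8]), 0.6)]
wrist [(array([431.5, 164. ,  33.2]), 0.65)] [(array([468.7, 248.5,  34. ]), 0.62)]
scene [(array([431.3, 159.2,  28.9]), 0.89)] [(array([444.9, 260.3,  33.3]), 0.64), (array([473.1, 322.6,  41.1]), 0.46)]
[-13.43675958  -4.31597644  60.23674792] [-1.36199165e-01 -1.46540013e+01 -9.75116014e+00  5.66453878e-01
 -3.45574513e+00 -3.61648606e-03]
```

Emit:
{"fn": "send_rows", "kwargs": {
  "rows": "0 -0.15 0 0 0; 0 -0.2 0 0 0; 0 -0.2 0 0 0; 0 -0.2 0 0 0; 0 -0.2 0 0 0; 0 -0.2 0 0 0; 0 -0.2 0 0 0"
}}

```text
time_s: 115.25
eef_pos: [434.7, 157.6, 2.8]
ee_rot: [0.709, -0.002, 0.705, 0.002]
force: [-5.4, -1.6, 34.4]
grip_width: -0.002
```

```bash
python3 - <<'E'
from g import *
# is the bar seen down & sticks still placed: net readings
a=capture('scene'); b=capture('side')
for t in ('white_mid','yellow_mid','red_mid','blue_mid'):
    print(t,[(np.round(q['location'],1),round(q['confidence'],2)) for p in (a,b) for q in nets.spot_point(p,t)[:1]])
for n,p in (('a',a),('b',b)):
  print(n,[(np.round(q['location'],1),round(q['confidence'],2)) for q in nets.boxes_of(p,'press_pad')][:2])
print(ctrl.sense()['force'])
E
```

```text
white_mid [(array([460.9, 384.9,  25.9]), 0.64)]
yellow_mid [(array([460. , 342.8,  24.9]), 0.55)]
red_mid [(array([829.6, 193.9,   9.3]), 0.68), (array([830.1, 192.4,   4.7]), 0.67)]
blue_mid [(array([465.3, 242.9,  22.6]), 0.6)]
a [(array([473.9, 323.9,  41.7]), 0.58)]
b []
[-4.25771288 -3.43952768 33.45010874]
```

Emit:
{"fn": "send_rows", "kwargs": {
  "rows": "0 -0.3 0 0 0; 0 -0.6 0 0.1 0; 0 -0.9 0 0.2 0; 0 -1.2 0 0.3 0; 0 -1.5 0 0.4 0; 0 -1.8 0 0.4 0; 0 -2.2 0 0.4 0; 0 -2.6 0 0.4 0; 0 -3 0 0.4 0; 0 -3.5 0 0.4 0; 0 -5 0 0.4 0; 0 -8 0 0.4 0"
}}

```text
time_s: 117.05
eef_pos: [434.3, 157.3, 79.1]
ee_rot: [0.705, -0.002, 0.709, 0.001]
force: [0.6, 0.9, 0.8]
grip_width: 0.005
```

Emit:
{"fn": "send_rows", "kwargs": {
  "rows": "0 -4 -2 0 0; 0 -8 -6 -0.5 0; 0 -11 -10 -0.5 0; 0 -12 -14 -0.5 0; 0 -12 -14 -0.5 0; 0 -12 -14 -0.5 0"
}}

```text
time_s: 117.65
eef_pos: [431.3, 17.1, 199.9]
ee_rot: [0.707, -0.001, 0.708, 0.001]
force: [-0.2, 0.5, 0.2]
grip_width: -0.001
```

```bash
cat > fin.py <<'E'
from g import *
sync(3)
a=capture('scene'); b=capture('side')
for t in ('white_mid','yellow_mid','red_mid','blue_mid','pedal_top','spacer','tube_blue','ink_bottle','board_mid','stop_face'):
    print(t,[[(np.round(q['location'],1),round(q['confidence'],2)) for q in nets.spot_point(p,t)[:2]] for p in (a,b)])
save(a,'fa'); save(b,'fb')
for n,p in (('a',a),('b',b)):
  print(n,[(np.round(q['location'],1),round(q['confidence'],2)) for q in nets.boxes_of(p,'press_pad')][:2])
E
python3 fin.py
```

```text
sync [ 4.3126e+02  1.7850e+01  1.9959e+02 -2.4000e-01] sd [0.04 0.53 0.22] 0.07
white_mid [[(array([461.1, 386. ,  27.2]), 0.77), (array([460.4, 243. ,  23.6]), 0.32)], [(array([463.2, 385.9,  26. ]), 0.58)]]
yellow_mid [[(array([463.2, 341.9,  23.2]), 0.84)], [(array([460.9, 341. ,  24.1]), 0.51), (array([478.9,  24.6,  -2.9]), 0.19)]]
red_mid [[(array([551.1,  41.7, 127.6]), 0.67), (array([460.1, 293.7,  24.9]), 0.55)], [(array([459.8, 291.9,  24. ]), 0.65), (array([831.3, 193.4,   6.9]), 0.57)]]
blue_mid [[(array([462.3, 244.6,  26. ]), 0.76), (array([550.8,  42.5, 125.2]), 0.25)], [(array([461.9, 246.2,  23.2]), 0.89)]]
pedal_top [[(array([441.5, 159.9,  55.6]), 0.75), (array([460.2, 321.1,  14.6]), 0.49)], [(array([438.8, 164.9,  53.6]), 0.75), (array([549.1,  43.7, 126.5]), 0.32)]]
spacer [[(array([554.9, -93.4,  -0.7]), 0.53)], [(array([557.2, -94.3,   1.1]), 0.81)]]
tube_blue [[(array([477.9,  26.7,  -0.5]), 0.42)], [(array([480.1,  24.7,  -4.3]), 0.61)]]
ink_bottle [[(array([539.3, 539.1,  -2.8]), 0.75), (array([461.8, 384.9,  24.6]), 0.38)], []]
board_mid [[(array([461.5, 323.1,  13.1]), 0.67)], [(array([461.3, 326.6,  17.7]), 0.72), (array([458.3, 295.5,  14.3]), 0.56)]]
stop_face [[(array([465.4, 422. ,  16.7]), 0.77), (array([462.6, 242.2,  24.2]), 0.41)], [(array([466.3, 421.8,  14.4]), 0.87), (array([460.7, 388.9,  15.4]), 0.58)]]
a [(array([523.5, 323.4,  96.4]), 0.64), (array([474.9,  45.7,  13. ]), 0.52)]
b []
```

```bash
python3 -c "
from g import *
sync(3); tgt([430,150,240,45],[448,315,150,90])"
```

```text
sync [ 4.3189e+02  1.7510e+01  2.0001e+02 -2.6000e-01] sd [0.01 0.   0.  ] 0.0
-> [430, 150, 240, 45] [-4.   13.25 -0.13  9.05]
-> [448, 315, 150, 90] [ 5.   29.74  1.75 18.05]
```

Emit:
{"fn": "send_rows", "kwargs": {
  "rows": "0 -2 3 0 1.5; 0 -4 6 0 3; 0 -4 10 0 4.5; 0 -4 13 0 6; 0 -4 16 0 7.5; 0 -4 19 0 9; 0 -4 22 0.5 10.5; 0 -4 25 1 12; 0 -4 27 1.5 13.5; 0 -2 29 1.7 15; 0 0 29.7 1.7 16.5; 0 2 29.7 1.7 18"
}}

```text
time_s: 120.35
eef_pos: [447.3, 315.5, 179.0]
ee_rot: [0.5, 0.5, 0.5, -0.5]
force: [0.5, -0.1, 0.2]
grip_width: 0.001
```

Emit:
{"fn": "send_rows", "kwargs": {
  "rows": "0 1.5 0 0 0; 0 3 0 0 0; 0 3 0 0 0; 0 3 0 0 0; 0 3 0 0 0"
}}

```text
time_s: 120.85
eef_pos: [447.9, 314.8, 151.0]
ee_rot: [0.501, 0.499, 0.501, -0.498]
force: [-0.1, -0.3, 0.3]
grip_width: 0.003
```

```bash
cat > chk.py <<'E'
from g import *
sync(3); c=sync(4); w=capture('wrist'); T=np.eye(4);T[:3,:3]=Rt(c[3]);T[:3,3]=c[:3]
s=5; x0,x1,y0,y1=410,515,220,430
o=rect(w,T,34,x0,x1,y0,y1,s); h=cv2.cvtColor(o,cv2.COLOR_BGR2HSV); H,S,V=[h[...,i].astype(int) for i in range(3)]
m={'white':(S<45)&(V>140),'yellow':(H>20)&(H<32)&(S>150),'red':((H<6)|(H>174))&(S>160),'blue':(H>105)&(H<130)&(S>140)}
for k,a in m.items():
    a=a.astype(np.uint8)
    n,l,st,ce=cv2.connectedComponentsWithStats(a)
    if k=='white':
        cand=[i for i in range(1,n) if 50<(y1-ce[i][0]/s-330)<70]
    else: cand=range(1,n)
    i=max(cand,key=lambda i:st[i][4]); ys,xs=np.nonzero(l==i)
    r=cv2.minAreaRect(np.stack([xs,ys],1).astype(np.float32))
    print(k,'y',round(y1-r[0][0]/s,1),'x',round(x1-r[0][1]/s,1),'size',np.round(np.array(r[1])/s,1),'ang',round(r[2],1))
for p in [w]:
  for t in ('white_mid','yellow_mid','red_mid','blue_mid'): print(t,[(np.round(q['location'],1),round(q['confidence'],2)) for q in nets.spot_point(p,t)[:1]])
E
python3 chk.py
```

```text
sync [447.9  314.74 150.91  89.73] sd [0.04 0.03 0.08] 0.0
sync [447.69 314.65 150.48  89.74] sd [0.06 0.03 0.14] 0.0
white y 384.7 x 462.1 size [56.6 18.8] ang 89.8
yellow y 338.8 x 460.1 size [56.5 18.2] ang 89.6
red y 293.2 x 461.2 size [56.  18.4] ang 90.0
blue y 248.4 x 463.2 size [20.3 55.8] ang 0.7
white_mid [(array([456.9, 384.1,  29.4]), 0.59)]
yellow_mid [(array([460.3, 382.6,  15. ]), 0.66)]
red_mid [(array([460.7, 292. ,  24.1]), 0.78)]
blue_mid [(array([463.6, 250.5,  27. ]), 0.9)]
```

```bash
python3 -c "
from rig import workorder
print(workorder.finish_job())"
```

```text
the job is handed in; nothing more can be done
None
```

I mounted all four sticks on the board in order from the brass stop: white, yellow, red, blue. Each gap was set with the spacer block. The spacer now stands on the free strip near (555, -95), clear of the press. I held the pedal at its stop for about 1.5 s, let it come up, and handed the job in at about 121 s.

**Last checks**
- **Stick positions:** overhead centres along the row were y = 384.7, 338.8, 293.2 and 248.4 mm, against a target pitch of 46 mm. The blue reading is about 1 mm high because its side face showed in the picture. All sticks were within about 0.7° of square and inside the board's edges.
- **Press:** the networks put the pedal back at rest, about 55 mm up, and the bar upright again. While the pedal was down, they saw the pad at stick-top height.
- **Bystanders:** the tube reads as unmoved. The ink bottle read in its old place in one view and was not found in the other.

**What went off plan**
- **Fingertips short of the reported tool point:** they sat about 22 mm behind the TCP, so my first try at the white stick closed on nothing. I lowered the later grasps to allow for it.
- **Spacer knocked about 15 mm along x:** this happened while I was fetching yellow. I parked yellow on the board, put the spacer back, and carried on.
- **High force at the pedal stop:** the wrist force briefly reached 61 N through the closed fingertips before I eased it to about 34 N. That is under the 120 N wrist limit, but above 40 N if fingertips count as the gripper's body.
- **Last checks by numbers only:** the picture limit ran out during the pedal push, so every check after that used measurements and the networks, not viewed images.

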